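Twist the trap cup home in its sprung holder

TASK

Draw the black-headed brass mandrel straight up out of the round aluminium holder and put it in the steel tray. Then stand the steel cup with the blue grip in the holder and work it down by pressing lightly while twisting, until its flange sits flush on the holder's rim. The holder floats on a soft spring mount: a straight shove bottoms the mount, so never press it down to its stop, and leave the pale metal reducer, the red stopper and the blank flange where they are.

Things in the scene. Friction and masses are not known exactly. Their poses are not given: they have to be found in the camera images.
- holder_rim (a point): Centre of the holder's mouth, level with its rim; z up along the bore. The holder is a round aluminium cylinder, 56 mm outside, 54 mm tall, open on top, on a black round foot 90 mm across and 10 mm tall, fixed to the desk. The rim is 86 mm above the desk when unpressed. The bore is 36 mm wide and 34 mm deep; below it a close sleeve 25 mm wide, 16 mm deep, holds the mandrel's foot.
- holder_noses (a point): Point on the bore's axis 16 mm below the rim, where six black rubber noses on springs stick out of the bore's wall, leaving 31 mm between them. Pushing the cup straight past them takes about 28 to 40 N, too much for the mount; while the cup is being turned (either way, or to and fro by some 40 degrees) a third to a half of that does.
- holder (a joint): How far the holder is pressed down on its spring mount, in m: 0 = free (top), 0.0075 = its stop; it must stay below 0.007. About 3 N starts it moving, then 2 N more for each mm (0.004 is 11 N, 0.007 is 17 N); it springs back when released.
- cup: Stainless trap cup, standing on the desk, 66 mm tall, 160 g. Origin at the centre of its foot, z up. A tapered foot 6 mm tall (31 to 34 mm wide), a skirt 34 mm wide up to 30 mm, a flange 48 mm wide from 30 to 34 mm, a round collar with blue flutes 40 mm wide from 34 to 66 mm (grip here, any yaw). Seated, the flange lies on the rim: the origin is 30 mm below holder_rim.
- mandrel: Brass mandrel, loose, 86 mm long, about 150 g, at the start standing in the holder. Origin at the centre of its foot, z axis up along it. The brass shaft is 24 mm wide and 56 mm long; above it a round black head 28 mm wide and 30 mm tall (grip here). At the start the underside of the head is 6 mm above the holder's rim and the foot 50 mm below it; its lowest 16 mm are in the close sleeve.
- tray: Shallow stainless tray, fixed, 206 mm (its x) by 302 mm (its y), floor 2 mm thick, rim 17 mm tall. Origin at the centre of its underside. Its middle is empty (40 mm or more to every side); two rings lie toward its +y end and a clamp, 27 mm tall, in its +x, -y corner.
- kf_reducer: Bystander: pale metal conical vacuum reducer, 55 mm wide, 48 mm tall, loose. Origin at the centre of its underside.
- stopper: Bystander: red-brown rubber stopper, 30 mm wide, 27 mm tall, loose. Origin at the centre of its underside.
- flange: Bystander: pale metal blank flange disc, 55 mm wide, 9 mm tall, loose. Origin at the centre of its underside.
Mind the look-alikes: they are no part of the job. Of the things like the cup, leave any that is green or orange; of the rest the larger one is meant.

How it is judged:
By the outcome, as a careful person would: the job done as asked, in the order asked, and still so for the second after the job is handed in, with the robot touching nothing.
It also fails if it takes over 72 s, if anything falls off the work surface, if the arm or the gripper's body presses on something with over 40 N, if the wrist force passes 120 N, or if a joint passes its speed limit or range.

ROBOT

A 6-joint arm with a two-finger parallel gripper is mounted at the origin on a cart in front of the work surface, level with it; the furniture and walls round the work are solid. World frame = base frame: x ahead of the robot, y to its left, z up, the work surface at z = 0. Lengths are in m, angles in rad, forces in N, time in s.
With the tool pointing down it reaches from about 0.35 to 0.775 m from the base axis. Payload 5.5 kg.
Tool frame: the origin (TCP) lies at the very end of the fingers, on their centre line; the grasp point (between the pads) lies 19 mm behind it; z points along the fingers, x is the direction in which the jaws open and shut, and the axes are right-handed (so a half turn about z gives the same grasp; the last joint's range is limited). The gripper opens to 85 mm and grips with 20 to 120 N. Pads are 22 mm wide; open, the fingers measure 114 mm over their backs; the gripper's body (76 mm by 85 mm) begins 54 mm behind the grasp point. The pads swing forward as they close: fully open they stand 13 mm farther back than shut.
Start: joints at [-1.48, 0.313, 0.046, 1.304, 0, 1.431], TCP at [0.132, -0.56, 0.205] pointing down, gripper open.
Joint ranges: [-2.76, 2.76], [-0.86, 1.69], [-1.03, 1.26], [-2.2, 2.34], [-1.47, 1.5], [-3.14, 3.14]. Speed limits (rad/s): [2.57, 2.57, 3.14, 3.14, 3.14, 3.14].

INTERFACE

Orientations are given as a unit quaternion [x, y, z, w].
In Python, from plant import telemetry, imaging, job gives the robot as it stands. The module is installed in compiled form; this text tells all that it offers.
- The arm moves only by the tool carry_out, never from a script. Its argument "targets" is text: rows parted by semicolons, each of 5 numbers parted by spaces: the opening, from -1 (shut) to 1 (fully open), so that 0 is half open, then the shift along the tool's x, y, z normalised to -1 to 1, where 1 is 500 mm, then the turn about the tool's z normalised to -1 to 1, where 1 is 5 degrees. In form: hand x y z spin; .... A call has 1 to 8 rows; each row shifts and turns the pose as measured when the row begins, along the tool's axes as they then stand; what a row does not reach is not made up. A row lasts 1/10 s, in which the tool goes at most 50 mm and 8.59 degrees, less where a joint would pass 70% of its speed; a pose out of reach is approached as far as the arm can. A call with a number of a shift or a turn outside -1 to 1 is refused whole. A call with a gripper value outside its range is refused whole. The fingers move at their own pace and stop on an object; "grip_force" is the grip in N (left out, the last holds). Time passes only in rows, so rows that do not move let the fingers close. It gives the time, the measured TCP pose, the force and the opening at its end, in the units of the state.
- telemetry.read_state(): the state, without advancing time (a new reading comes with each control period).
- imaging.snapshot(name): name is "scene" or "top" or "wrist"; returns the picture (420x560x3 uint8, red, green, blue); there is no depth.
- imaging.camera_params(name): a dict with "fx", "fy", "cx", "cy" (pixels), "distortion" ([k1, k2, p1, p2, k3] as OpenCV has them; the pictures are not rectified), "cam_to_world" (4x4, takes a point from camera to world coordinates). Camera axes: x right, y down, z forward; pixel columns grow to the right and rows downward; lengths in m; the calibration is good to about 2 mm. A picture is of the moment at which its call begins: read the wrist's pose just before it. camera_params takes no time and is no camera call; for the wrist camera it gives the pose at the moment of the call.
- job.close_job(): hands the job in, once; it reports no verdict.
The state is a dict: "time_s": time; "qpos": joint angles; "dq": joint speeds; "joint_efforts": joint torques, N m; "tool_pos": TCP position; "orientation": TCP orientation; "ft_force": force on the tool from outside, world axes, zero at the start; "moment": the same for the moment, N m; "finger_gap": finger opening in m.
Only numpy, scipy, OpenCV 4.12 (cv2) and the standard library are available. Lean on these libraries where they do the work, as an engineer would, in place of code of your own. Each camera call takes 0.05 s, during which the arm holds its last target.

## Working session

There is one attempt and no reset: what is moved stays moved. The work goes in short steps, Python scripts to look and compute and a tool call to move; the robot and the scene stay as the last step left them, time stands still between calls to the robot, and variables do not carry over. Pictures are saved under pics/ and viewed, and the job is handed in when it is done.

Besides the shell and the picture viewer there is one more tool, called after "Request:" by a JSON object that holds its "fn" and its "kwargs". carry_out: Moves the arm, as the interface text tells. Scaled input: -1 to 1 covers 500 mm each way for a shift and 5 degrees each way for a turn. Its arguments: {"type":"object","properties":{"targets":{"type":"string"},"grip_force":{"type":"number"}},"required":["targets"]}

```bash
mkdir -p pics
python3 - <<'E'
from plant import telemetry, imaging
import cv2
s=telemetry.read_state(); print(s)
for n in ("scene","top","wrist"):
    p=imaging.camera_params(n); print(n,p)
    im=imaging.snapshot(n); cv2.imwrite(f"pics/{n}0.png",im[:,:,::-1])
E
```

```text
{'time_s': 0.0, 'qpos': array([-1.47959677e+00,  3.14019530e-01,  4.49599338e-02,  1.30359599e+00,
       -4.80719622e-07,  1.43118918e+00]), 'dq': array([-0.00029877, -0.00159021, -0.00188763,  0.0009416 , -0.00274922,
        0.00165052]), 'joint_efforts': array([-1.14096338e-04, -4.80633688e+01,  2.98528272e+01,  1.95897178e-02,
       -2.03026707e-04, -1.80423335e-06]), 'tool_pos': array([ 0.1314729 , -0.55918418,  0.20359025]), 'orientation': array([ 7.83824551e-01, -6.20981650e-01, -6.41420255e-04, -6.72897936e-04]), 'ft_force': array([-0.7922522 ,  0.48075008,  0.09727119]), 'moment': array([ 0.0318336 , -0.01195128, -0.00031181]), 'finger_gap': 0.0856066096581626}
scene {'fx': 445.70901866783424, 'fy': 445.70901866783424, 'cx': 277.343129318209, 'cy': 210.80423599085407, 'distortion': array([-0.09252315,  0.        ,  0.        ,  0.        ,  0.        ]), 'cam_to_world': array([[-0.90424426, -0.18499171,  0.38486412,  0.14773717],
       [-0.42698026,  0.38010815, -0.82049111,  0.82982552],
       [ 0.00549407, -0.90625375, -0.42269842,  0.52547714],
       [ 0.        ,  0
[... 250 characters left out ...]
 array([[-0.00285376, -0.9958124 ,  0.09137574,  0.44631012],
       [-0.99970194,  0.00505653,  0.02388433, -0.01154362],
       [-0.02424635, -0.09128034, -0.99553002,  1.04239338],
       [ 0.        ,  0.        ,  0.        ,  1.        ]])}
wrist {'fx': 330.0015079505227, 'fy': 330.0015079505227, 'cx': 281.67950378373666, 'cy': 208.71664421790533, 'distortion': array([0.00087719, 0.        , 0.        , 0.        , 0.        ]), 'cam_to_world': array([[ 0.22888258, -0.93920616, -0.25593857,  0.19505443],
       [-0.97345201, -0.22136585, -0.05820942, -0.54338952],
       [-0.00198542,  0.26246704, -0.96493892,  0.37198113],
       [ 0.        ,  0.        ,  0.        ,  1.        ]])}
```

View pics/scene0.png

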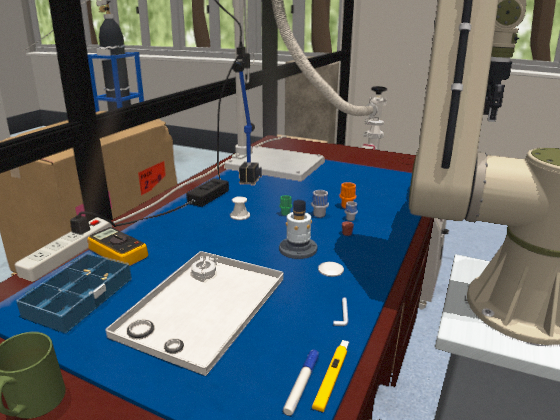

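View pics/top0.png

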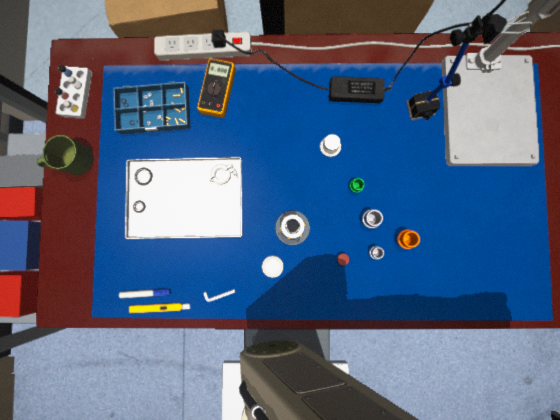

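View pics/wrist0.png

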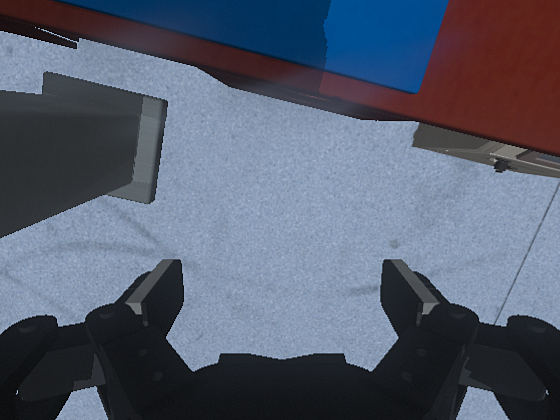

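The top view shows the mandrel and holder at (292,228), the larger blue cup at about (372,218), a smaller look-alike at (377,253), the tray around (184,198), the reducer at (330,145), the stopper at (343,259) and the flange at (272,267). I'll zoom in and measure.

```bash
cat > h.py <<'E'
import numpy as np, cv2
from plant import telemetry, imaging
def ray(p,uv):
    K=np.array([[p['fx'],0,p['cx']],[0,p['fy'],p['cy']],[0,0,1]])
    n=cv2.undistortPoints(np.array([[uv]],float),K,p['distortion'])[0,0]
    T=p['cam_to_world']; d=T[:3,:3]@np.array([n[0],n[1],1]); return T[:3,3],d
def onz(p,uv,z):
    o,d=ray(p,uv); return o+d*(z-o[2])/d[2]
def proj(p,X):
    T=np.linalg.inv(p['cam_to_world']);K=np.array([[p['fx'],0,p['cx']],[0,p['fy'],p['cy']],[0,0,1]])
    r=cv2.Rodrigues(T[:3,:3])[0]
    return cv2.projectPoints(np.array(X,float).reshape(-1,3),r,T[:3,3],K,p['distortion'])[0].reshape(-1,2)
E
python3 - <<'E'
import cv2,numpy as np
t=cv2.imread('pics/top0.png'); s=cv2.imread('pics/scene0.png')
a=cv2.resize(t[170:280,255:430],None,fx=4.5,fy=4.5,interpolation=cv2.INTER_CUBIC);cv2.imwrite('pics/tz.png',a)
a=cv2.resize(s[170:290,220:370],None,fx=4.5,fy=4.5,interpolation=cv2.INTER_CUBIC);cv2.imwrite('pics/sz.png',a)
E
```

```text
(no output)
```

View pics/tz.png

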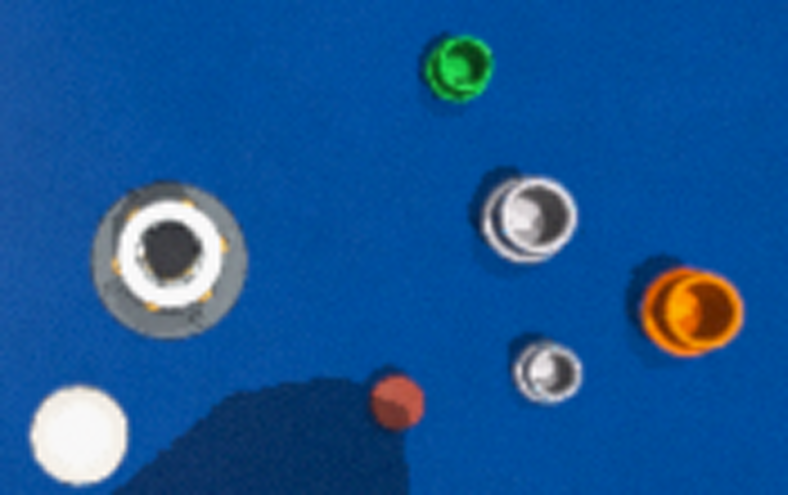

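View pics/sz.png

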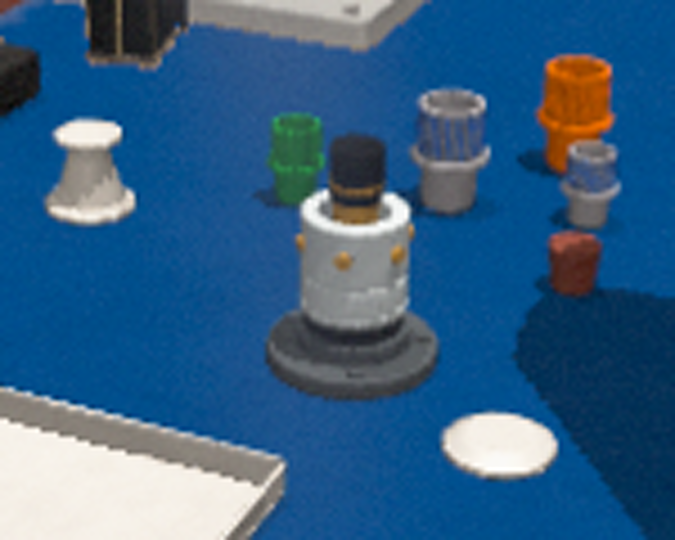

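The crops confirm it. The target cup has blue flutes and a pale top ring around (373,218), and the small blue one is the look-alike. Next I'll measure by masks.

```bash
python3 - <<'E'
from h import *
t=cv2.imread('pics/top0.png'); p=imaging.camera_params('top')
hsv=cv2.cvtColor(t,cv2.COLOR_BGR2HSV)
def comps(m,name,z,amin=30):
    n,l,st,c=cv2.connectedComponentsWithStats(m.astype(np.uint8))
    for i in range(1,n):
        if st[i,4]>amin and st[i,0]>100 and st[i,0]<420 and 120<st[i,1]<300:
            print(name,st[i],c[i].round(1),onz(p,c[i],z).round(4))
H,S,V=[hsv[...,i].astype(int) for i in range(3)]
comps((V<80)&(S<120),'dark',.122,20)
comps((S<60)&(V>200),'bright',.086)
comps((S<110),'nonblue',.066)
# top head/rim hulls
import numpy as np
def hullc(roi,mask,z,name):
    x0,y0,x1,y1=roi; m=np.zeros_like(mask,np.uint8); m[y0:y1,x0:x1]=mask[y0:y1,x0:x1]
    n,l,st,c=cv2.connectedComponentsWithStats(m); i=1+st[1:,4].argmax()
    cs,_=cv2.findContours((l==i).astype(np.uint8),0,1); k=cv2.convexHull(max(cs,key=cv2.contourArea))
    (cc,r)=cv2.minEnclosingCircle(k); e=cv2.fitEllipse(k); print(name,cc,r,'ell',e,onz(p,cc,z).round(4),onz(p,e[0],z).round(4))
hullc((270,205,318,250),((S<60)&(V>170)),.086,'rim')
hullc((270,205,318,250),(S<110),.010,'foot')
hullc((357,205,387,232),(S<110),.066,'cup')
for z,c in ((.066,(373.3,217.7)),):print(onz(p,c,z))
E
python3 - <<'E'
import cv2
t=cv2.imread('pics/top0.png')
a=cv2.resize(t[205:235,355:395],None,fx=18,fy=18,interpolation=cv2.INTER_NEAREST);cv2.imwrite('pics/cz.png',a)
s=cv2.imread('pics/scene0.png')
a=cv2.resize(s[183:225,300:340],None,fx=14,fy=14,interpolation=cv2.INTER_NEAREST);cv2.imwrite('pics/csz.png',a)
E
```

```text
dark [374 213   6  10  39] [377.  217.2] [ 0.5093 -0.2128  0.122 ]
dark [288 220  11  12  99] [292.5 224.9] [ 0.4926 -0.0194  0.122 ]
bright [320 134  21  22 273] [331.3 144.3] [ 0.6895 -0.1148  0.086 ]
bright [183 158  35   1  35] [200. 158.] [0.6584 0.2047 0.086 ]
bright [ 127  158  115   81 8208] [187.  199.5] [0.5566 0.2346 0.086 ]
bright [138 170  12  13 121] [143.4 176.1] [0.6149 0.343  0.086 ]
bright [136 203   7   8  41] [139.  206.4] [0.5407 0.3518 0.086 ]
bright [367 212   7  13  47] [369.5 217.8] [ 0.5105 -0.203   0.086 ]
bright [281 215  23  23 246] [292.4 226.2] [ 0.4913 -0.0195  0.086 ]
bright [262 256  21  21 343] [272.2 266.4] [0.3964 0.029  0.086 ]
bright [119 291  34   7 162] [135.8 293.8] [0.3319 0.3536 0.086 ]
bright [204 290  31  12  93] [217.5 295.7] [0.328  0.1583 0.086 ]
nonblue [320 134  21  23 387] [330.4 145.3] [ 0.692  -0.1147  0.066 ]
nonblue [ 125  157  118   82 9402] [183.5 197.9] [0.5632 0.2486 0.066 ]
nonblue [362 209  21  19 317] [372. 218.] [ 0.5113 -0.2129  0.066 ]
nonblue [275 211  35  34 920] [292.  227.4] [ 0.4892 -0.0186  0.066 ]
nonblue [369 2
[... 220 characters left out ...]
[135.9 293.6] [0.3299 0.361  0.066 ]
rim (292.5, 226.08824157714844) 11.853081703186035 ell ((292.40179443359375, 226.03480529785156), (23.094345092773438, 23.324665069580078), 78.20347595214844) [ 0.4915 -0.0196  0.086 ] [ 0.4917 -0.0194  0.086 ]
foot (291.9830627441406, 227.32203674316406) 17.22648811340332 ell ((291.9783935546875, 227.42724609375), (34.000858306884766, 34.206703186035156), 141.57821655273438) [ 0.492  -0.0189  0.01  ] [ 0.4917 -0.0189  0.01  ]
cup (372.0, 218.0) 10.440406799316406 ell ((371.9269104003906, 217.9785614013672), (18.927223205566406, 20.810949325561523), 78.0145263671875) [ 0.5113 -0.2129  0.066 ] [ 0.5114 -0.2128  0.066 ]
[ 0.51203447 -0.21609702  0.066     ]
```

View pics/cz.png

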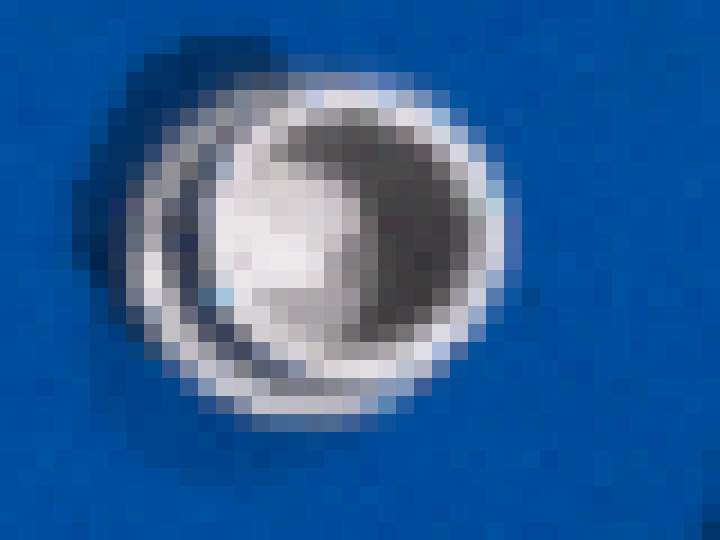

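View pics/csz.png

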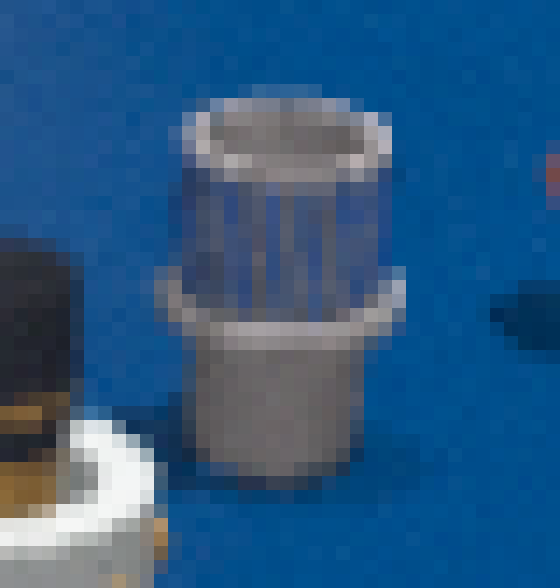

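Request:
{"fn": "carry_out", "kwargs": {"targets": "1 0 0 0 -1;1 0 0 0 -1;1 0 0 0 -1;1 0 0 0 -1;1 0 0 0 -1;1 0 0 0 -1;1 0 0 0 -1;1 0 0 0 -1"}}

```text
time_s: 0.95
tool_pos: [0.1313, -0.5571, 0.2004]
orientation: [0.953, -0.302, -0.002, -0.004]
ft_force: [-0.5, 0.2, 0.1]
finger_gap: 0.0854
```

```bash
cat >> h.py <<'E'
def st():
    s=telemetry.read_state(); from scipy.spatial.transform import Rotation as R
    M=R.from_quat(s['orientation']).as_matrix()
    print('t',round(s['time_s'],2),'pos',s['tool_pos'].round(4),'xang',round(np.degrees(np.arctan2(M[1,0],M[0,0])),1),'tilt',M[:2,2].round(4),'q',s['qpos'].round(3),'F',s['ft_force'].round(2),'M',s['moment'].round(2),'gap',round(s['finger_gap'],4))
    return s,M
def to(target):
    s,M=st(); d=M.T@(np.array(target)-s['tool_pos']); print('tool mm',(d*1000).round(1),'units',(d/.5).round(4)); return d
E
python3 -c "from h import *;st()"
```

```text
t 0.95 pos [ 0.1313 -0.5571  0.2004] xang -35.2 tilt [-0.0008  0.0085] q [-1.48   0.317  0.041  1.304 -0.     0.705] F [-0.5   0.18  0.07] M [-0.01  0.02  0.01] gap 0.0854
```

```bash
cat >> h.py <<'E'
def sched(target,n,spin=0):
    s,M=st(); a=np.arctan2(M[1,0],M[0,0]); d=(np.array(target)-s['tool_pos'])/n
    for i in range(n):
        c,q=np.cos(a),np.sin(a)
        print('%.3f %.3f %.3f %g'%((d[0]*c+d[1]*q)/.5,(d[0]*q-d[1]*c)/.5,-d[2]/.5,spin),end=';'); a-=np.radians(5*spin)
    print()
E
python3 -c "
from h import *;sched((.42,-.05,.26),24,-1)"
```

```text
t 0.95 pos [ 0.1313 -0.5571  0.2004] xang -35.2 tilt [-0.0008  0.0085] q [-1.48   0.317  0.041  1.304 -0.     0.705] F [-0.5   0.18  0.07] M [-0.01  0.02  0.01] gap 0.0854
-0.005 -0.048 -0.005 -1;-0.000 -0.049 -0.005 -1;0.004 -0.048 -0.005 -1;0.008 -0.048 -0.005 -1;0.012 -0.047 -0.005 -1;0.016 -0.046 -0.005 -1;0.020 -0.044 -0.005 -1;0.024 -0.042 -0.005 -1;0.028 -0.040 -0.005 -1;0.031 -0.038 -0.005 -1;0.034 -0.035 -0.005 -1;0.037 -0.032 -0.005 -1;0.040 -0.028 -0.005 -1;0.042 -0.025 -0.005 -1;0.044 -0.021 -0.005 -1;0.046 -0.017 -0.005 -1;0.047 -0.013 -0.005 -1;0.048 -0.009 -0.005 -1;0.048 -0.005 -0.005 -1;0.049 -0.000 -0.005 -1;0.048 0.004 -0.005 -1;0.048 0.008 -0.005 -1;0.047 0.012 -0.005 -1;0.046 0.016 -0.005 -1;
```

Request:
{"fn": "carry_out", "kwargs": {"targets": "1 -0.005 -0.05 -0.005 -1;1 0 -0.05 -0.005 -1;1 0.005 -0.05 -0.005 -1;1 0.008 -0.05 -0.005 -1;1 0.012 -0.047 -0.005 -1;1 0.016 -0.046 -0.005 -1;1 0.02 -0.044 -0.005 -1;1 0.024 -0.042 -0.005 -1"}}

```text
time_s: 1.75
tool_pos: [0.2283, -0.3791, 0.2187]
orientation: [0.998, 0.054, -0.001, -0.007]
ft_force: [0.3, -0.1, -0.7]
finger_gap: 0.0855
```

Request:
{"fn": "carry_out", "kwargs": {"targets": "1 0.028 -0.04 -0.005 -1;1 0.031 -0.038 -0.005 -1;1 0.034 -0.035 -0.005 -1;1 0.037 -0.032 -0.005 -1;1 0.04 -0.028 -0.005 -1;1 0.042 -0.025 -0.005 -1;1 0.044 -0.021 -0.005 -1;1 0.046 -0.017 -0.005 -1"}}

```text
time_s: 2.55
tool_pos: [0.3206, -0.1971, 0.2406]
orientation: [0.914, 0.406, 0.002, -0.008]
ft_force: [-0.2, -0.6, 0.3]
finger_gap: 0.0854
```

```bash
python3 -c "
from h import *;sched((.42,-.05,.26),8,-1);sched((.42,-.05,.26),16,-1)"
```

```text
t 2.55 pos [ 0.3206 -0.1971  0.2406] xang 47.9 tilt [-0.0032  0.0169] q [-0.774 -0.072 -0.31   1.347  0.01  -0.039] F [-0.16 -0.62  0.28] M [ 0.03 -0.07  0.03] gap 0.0854
0.044 -0.006 -0.005 -1;0.044 -0.002 -0.005 -1;0.044 0.001 -0.005 -1;0.044 0.005 -0.005 -1;0.043 0.009 -0.005 -1;0.042 0.013 -0.005 -1;0.041 0.017 -0.005 -1;0.040 0.020 -0.005 -1;
t 2.55 pos [ 0.3206 -0.1971  0.2406] xang 47.9 tilt [-0.0032  0.0169] q [-0.774 -0.072 -0.31   1.347  0.01  -0.039] F [-0.16 -0.62  0.28] M [ 0.03 -0.07  0.03] gap 0.0854
0.022 -0.003 -0.002 -1;0.022 -0.001 -0.002 -1;0.022 0.001 -0.002 -1;0.022 0.003 -0.002 -1;0.022 0.005 -0.002 -1;0.021 0.006 -0.002 -1;0.021 0.008 -0.002 -1;0.020 0.010 -0.002 -1;0.019 0.012 -0.002 -1;0.018 0.013 -0.002 -1;0.017 0.015 -0.002 -1;0.015 0.016 -0.002 -1;0.014 0.017 -0.002 -1;0.012 0.019 -0.002 -1;0.010 0.020 -0.002 -1;0.009 0.020 -0.002 -1;
```

Request:
{"fn": "carry_out", "kwargs": {"targets": "1 0.044 -0.006 -0.005 -1;1 0.044 -0.002 -0.005 -1;1 0.044 0.001 -0.005 -1;1 0.044 0.005 -0.005 -1;1 0.043 0.009 -0.005 -1;1 0.042 0.013 -0.005 -1;1 0.041 0.017 -0.005 -1;1 0.04 0.02 -0.005 -1"}}

```text
time_s: 3.35
tool_pos: [0.4195, -0.0414, 0.2627]
orientation: [0.709, 0.705, 0.004, -0.008]
ft_force: [-0.4, 0.0, -0.5]
finger_gap: 0.0855
```

```bash
python3 -c "
from h import *;st();p=imaging.camera_params('wrist');import json
im=imaging.snapshot('wrist');cv2.imwrite('pics/w1.png',im[:,:,::-1]);np.save('w1.npy',p['cam_to_world']);st()
for X in [(.4917,-.0194,.086),(.4917,-.0194,.122),(.512,-.217,.066)]: print(proj(p,X))"
```

```text
t 3.35 pos [ 0.4195 -0.0414  0.2627] xang 89.6 tilt [-0.005   0.0177] q [-0.302  0.009 -0.178  1.394  0.015 -0.295] F [-0.37  0.   -0.53] M [-0.05  0.03  0.02] gap 0.0855
t 3.4 pos [ 0.421  -0.0395  0.263 ] xang 89.9 tilt [-0.0032  0.0193] q [-0.298  0.01  -0.176  1.393  0.018 -0.296] F [1.69 0.5  0.17] M [ 0.02 -0.13 -0.03] gap 0.0849
[[298.06032615 248.8244473 ]]
[[300.39980097 262.13105008]]
[[130.27263003 260.68403679]]
```

View pics/w1.png

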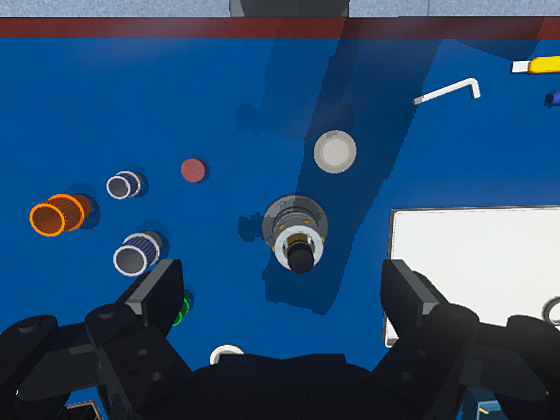

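The wrist view shows the holder ring at about (299,246), the black head at (300,258) and the target cup ring at (131,260). Both are close to the projections, so I'll refine from here.

Run:
```python
from h import *
t=cv2.imread('pics/w1.png'); p=imaging.camera_params('wrist'); p['cam_to_world']=np.load('w1.npy')
a=cv2.resize(t[190:280,255:335],None,fx=7,fy=6.6,interpolation=cv2.INTER_NEAREST);cv2.imwrite('pics/w1h.png',a)
a=cv2.resize(t[225:285,100:170],None,fx=9,fy=9,interpolation=cv2.INTER_NEAREST);cv2.imwrite('pics/w1c.png',a)
hsv=cv2.cvtColor(t,cv2.COLOR_BGR2HSV);H,S,V=[hsv[...,i].astype(int) for i in range(3)]
m=((V<75)&(S<150)).astype(np.uint8); m[:240]=0;m[280:]=0;m[:,:270]=0;m[:,330:]=0
ys,xs=np.nonzero(m);print(xs.min(),xs.max(),ys.min(),ys.max(),np.median(xs),len(xs))
# expected outlines
def circ(c,r,z,n=36):
    th=np.linspace(0,2*np.pi,n);return np.c_[c[0]+r*np.cos(th),c[1]+r*np.sin(th),np.full(n,z)]
for nm,c,r,z in (('headtop',(.4917,-.0194),.014,.122),('rim',(.4917,-.0194),.028,.086),('cuptop',(.512,-.217),.020,.066),('cupfl',(.512,-.217),.024,.034)):
    q=proj(p,circ(c,r,z));print(nm,q.min(0).round(1),q.max(0).round(1))
```

```text
271 314 240 272 300.0 725
headtop [286.6 249.3] [314.2 274.7]
rim [273.1 225.1] [323.  271.7]
cuptop [113.2 244.9] [147.4 276.1]
cupfl [121.9 232.7] [159.9 267.7]
```

View pics/w1h.png

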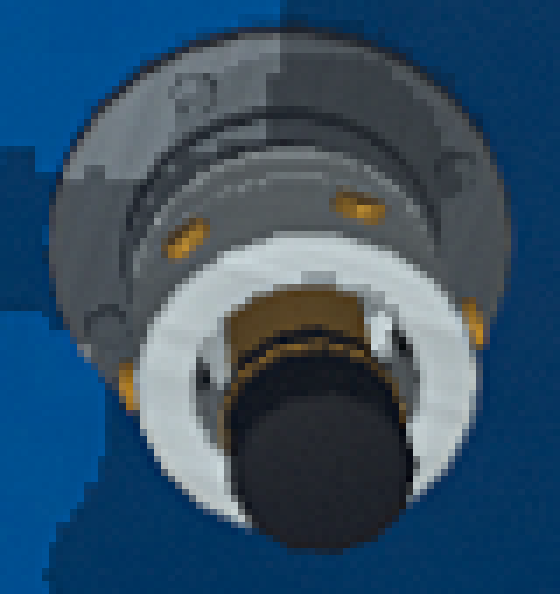

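View pics/w1c.png

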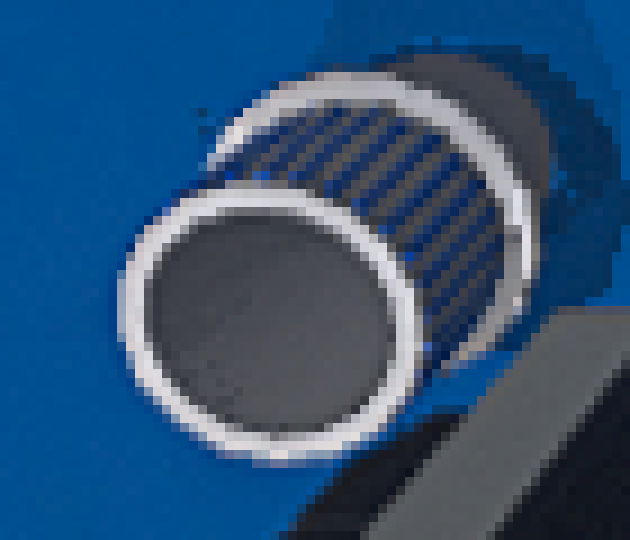

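```bash
cat >> h.py <<'E'
E
python3 -c "
from h import *;to((.491,-.019,.145))"
```

```text
t 3.4 pos [ 0.421  -0.0395  0.263 ] xang 89.9 tilt [-0.0032  0.0193] q [-0.298  0.01  -0.176  1.393  0.018 -0.296] F [1.69 0.5  0.17] M [ 0.02 -0.13 -0.03] gap 0.0849
tool mm [ 18.3  70.3 118.2] units [0.0367 0.1407 0.2364]
```

Request:
{"fn": "carry_out", "kwargs": {"targets": "0.2 0.007 0.028 0.047 0;0.2 0.007 0.028 0.047 0;0.2 0.007 0.028 0.047 0;0.2 0.007 0.028 0.047 0;0.2 0.007 0.028 0.047 0;0.2 0 0 0 0"}}

```text
time_s: 4.0
tool_pos: [0.4932, -0.0184, 0.1421]
orientation: [0.707, 0.707, 0.006, -0.007]
ft_force: [-0.2, 0.2, 0.3]
finger_gap: 0.0511
```

```bash
python3 -c "
from h import *;to((.491,-.019,.090));p=imaging.camera_params('wrist')
im=imaging.snapshot('wrist');cv2.imwrite('pics/w2.png',im[:,:,::-1]);st()
for X in [(.491,-.019,.086),(.491,-.019,.122),(.491,-.033,.122),(.491,-.005,.122)]: print(proj(p,X))"
```

```text
t 4.0 pos [ 0.4932 -0.0184  0.1421] xang 89.9 tilt [-0.0017  0.0178] q [-0.212  0.189 -0.274  1.114  0.017 -0.211] F [-0.24  0.23  0.32] M [-0.02  0.06  0.02] gap 0.0511
tool mm [-1.5 -2.1 52.1] units [-0.003  -0.0043  0.1042]
t 4.05 pos [ 0.493  -0.0187  0.1436] xang 89.9 tilt [-0.0008  0.0175] q [-0.212  0.187 -0.272  1.116  0.017 -0.211] F [-0.07 -0.17  0.05] M [-0.01  0.04 -0.03] gap 0.0514
[[278.00676858 214.58669685]]
[[278.45069747 231.2032397 ]]
[[255.19195921 231.35983394]]
[[301.65268127 231.04722263]]
```

View pics/w2.png

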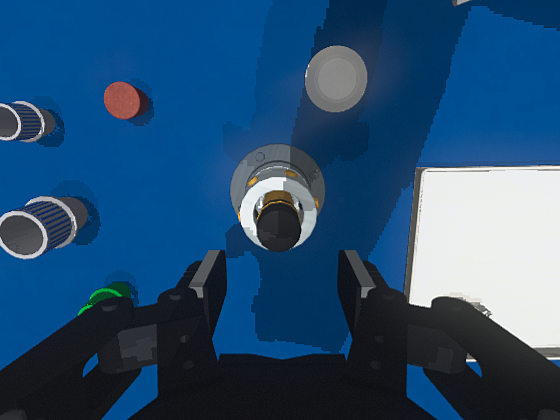

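Request:
{"fn": "carry_out", "kwargs": {"targets": "0.2 -0.002 -0.002 0.036 0;0.2 -0.001 -0.003 0.036 0;0.2 0 0 0.03 0;0.2 0 0 0 0"}}

```text
time_s: 4.45
tool_pos: [0.4906, -0.0209, 0.0964]
orientation: [0.708, 0.706, 0.007, -0.004]
ft_force: [-0.9, -0.2, -0.2]
finger_gap: 0.0512
```

```bash
python3 -c "
from h import *;to((.4905,-.019,.090))"
```

```text
t 4.45 pos [ 0.4906 -0.0209  0.0964] xang 89.8 tilt [0.0035 0.0157] q [-0.217  0.213 -0.362  0.996  0.016 -0.214] F [-0.95 -0.19 -0.21] M [-0.04  0.02  0.03] gap 0.0512
tool mm [ 1.8 -0.1  6.5] units [ 0.0037 -0.0002  0.0129]
```

Request:
{"fn": "carry_out", "kwargs": {"targets": "0.2 0.004 0 0.013 0;-1 0 0 0 0;-1 0 0 0 0;-1 0 0 0 0;-1 0 0 0 0", "grip_force": 50}}

```text
time_s: 4.95
tool_pos: [0.4938, -0.0206, 0.0959]
orientation: [0.709, 0.706, 0.009, 0.0]
ft_force: [0.7, -2.6, 3.8]
finger_gap: 0.0001
```

```bash
python3 -c "
from h import *;to((.4905,-.019,.160))"
```

```text
t 4.95 pos [ 0.4938 -0.0206  0.0959] xang 89.8 tilt [0.0125 0.0124] q [-0.214  0.212 -0.365  0.984  0.015 -0.21 ] F [ 0.66 -2.65  3.77] M [-0.47  0.16 -0.02] gap 0.0001
tool mm [  2.3  -2.5 -64.1] units [ 0.0047 -0.005  -0.1282]
```

```bash
python3 -c "
from h import *
for n in ('wrist','scene'):
    im=imaging.snapshot(n);cv2.imwrite('pics/%s3.png'%n,im[:,:,::-1])
s=cv2.imread('pics/scene3.png');cv2.imwrite('pics/s3z.png',cv2.resize(s[140:270,240:380],None,fx=4.3,fy=4.3,interpolation=2))
st()"
```

```text
t 5.05 pos [ 0.4937 -0.0205  0.0957] xang 89.8 tilt [0.0123 0.0126] q [-0.214  0.212 -0.366  0.984  0.015 -0.21 ] F [-0.08 -2.74  3.95] M [-0.54  0.1  -0.02] gap 0.0001
```

View pics/wrist3.png

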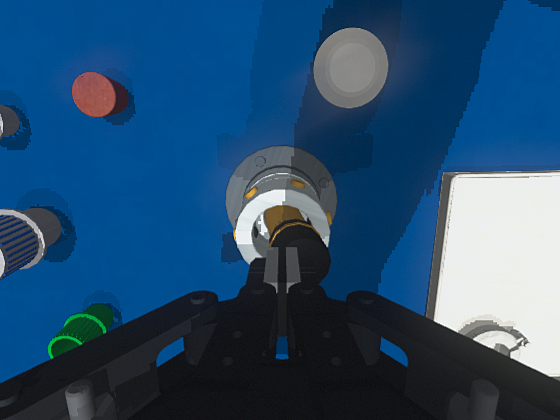

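View pics/s3z.png

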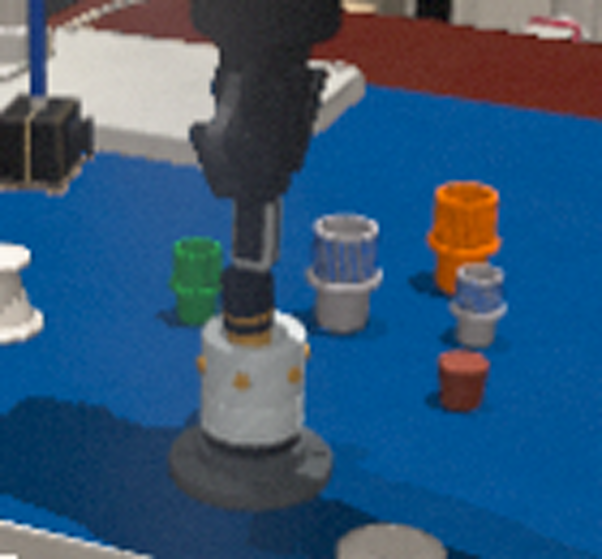

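```bash
python3 -c "
from h import *
s,M=st();p=imaging.camera_params('wrist')
T=s['tool_pos'];print('tcp',proj(p,T),'grasp',proj(p,T-M[:,2]*.019)); print(p['cam_to_world'][:3,3], M.T@(p['cam_to_world'][:3,3]-T))
q=imaging.camera_params('scene');print(proj(q,T),proj(q,T-M[:,2]*.019))
print('head top pred',proj(q,(.491,-.019,.122)),proj(q,(.491,-.019,.086)))
s=cv2.imread('pics/scene3.png');cv2.imwrite('pics/s3zz.png',cv2.resize(s[180:225,280:320],None,fx=13,fy=13,interpolation=0))
s=cv2.imread('pics/wrist3.png');cv2.imwrite('pics/w3zz.png',cv2.resize(s[180:300,230:340],None,fx=5,fy=5,interpolation=0))
"
```

```text
t 5.05 pos [ 0.4937 -0.0205  0.0957] xang 89.8 tilt [0.0123 0.0126] q [-0.214  0.212 -0.366  0.984  0.015 -0.21 ] F [-0.08 -2.74  3.95] M [-0.54  0.1  -0.02] gap 0.0001
tcp [[279.83415859 247.15868746]] grasp [[279.63817639 261.69610361]]
[ 0.4241224  -0.0213929   0.26311468] [ 0.00093935 -0.06753557 -0.16825699]
[[298.40604044 211.80247288]] [[298.75712927 204.15247536]]
head top pred [[299.56279604 201.66439559]] [[299.14331463 216.13372858]]
```

View pics/s3zz.png

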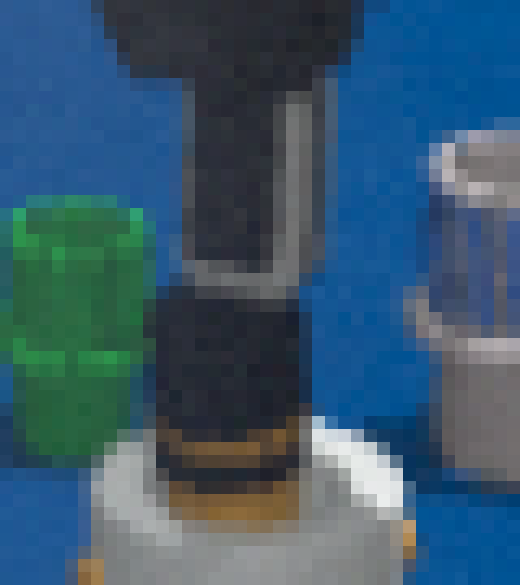

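View pics/w3zz.png

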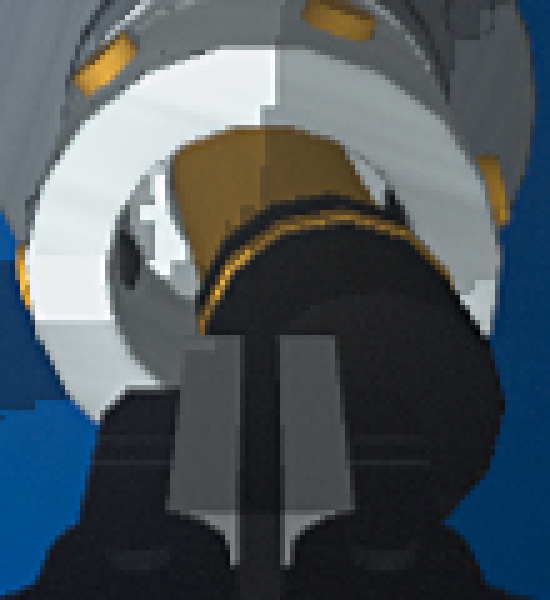

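```bash
python3 -c "
from h import *
s,M=st();p=imaging.camera_params('wrist');q=imaging.camera_params('scene')
T=s['tool_pos']
for dz in (0,-.01,-.02,-.03):
  for dy in (-.011,.011):
    X=T+M@np.array([0,dy,dz]);print(dz,dy,'wrist',proj(p,X).round(1),'scene',proj(q,X).round(1))
def circ(c,r,z,n=72):
    th=np.linspace(0,2*np.pi,n);return np.c_[c[0]+r*np.cos(th),c[1]+r*np.sin(th),np.full(n,z)]
for z in(.086,.080,.07,.06):
    r=proj(p,circ((.491,-.019),.028,z));print('rim',z,r.min(0),r.max(0))
r=proj(p,circ((.491,-.019),.045,.010));print('foot',r.min(0),r.max(0))
"
```

```text
t 5.05 pos [ 0.4937 -0.0205  0.0957] xang 89.8 tilt [0.0123 0.0126] q [-0.214  0.212 -0.366  0.984  0.015 -0.21 ] F [-0.08 -2.74  3.95] M [-0.54  0.1  -0.02] gap 0.0001
0 -0.011 wrist [[279.8 228. ]] scene [[302.9 212.8]]
0 0.011 wrist [[279.9 265.7]] scene [[294.  210.8]]
-0.01 -0.011 wrist [[279.7 234.3]] scene [[303.1 208.7]]
-0.01 0.011 wrist [[279.8 273.9]] scene [[294.1 206.8]]
-0.02 -0.011 wrist [[279.6 241.4]] scene [[303.3 204.7]]
-0.02 0.011 wrist [[279.7 283. ]] scene [[294.3 202.8]]
-0.03 -0.011 wrist [[279.5 249.3]] scene [[303.5 200.6]]
-0.03 0.011 wrist [[279.5 293.3]] scene [[294.5 198.7]]
rim 0.086 [233.21463917 188.26789555] [331.21252688 280.33423007]
rim 0.08 [234.52340965 185.99072804] [329.61152561 275.60190058]
rim 0.07 [236.53982084 182.49272265] [327.14424338 268.28785137]
rim 0.06 [238.37431483 179.3212184 ] [324.89888714 261.60931604]
foot [223.98756722 144.67301643] [337.53763633 254.59442054]
```

The scene view puts the finger ends at about row 203, on top of the head, where the TCP projects to row 212. The wrist view agrees. So the visible finger ends stand about 25 mm behind the reported TCP, and the fingers closed above the head. I'll back off, reopen and calibrate this.

Request:
{"fn": "carry_out", "kwargs": {"targets": "-1 0 0 -0.04 0;0.2 0 0 -0.02 0;0.2 0 0 0 0;0.2 0 0 0 0"}}

```text
time_s: 5.45
tool_pos: [0.4919, -0.0198, 0.1248]
orientation: [0.708, 0.706, 0.009, -0.002]
ft_force: [-0.2, -0.3, -0.5]
finger_gap: 0.0432
```

```bash
python3 -c "
from h import *
s,M=to((.4905,-.019,.16)) is None or st();p=imaging.camera_params('wrist');q=imaging.camera_params('scene')
for n in ('wrist','scene'):
    im=imaging.snapshot(n);cv2.imwrite('pics/%s4.png'%n,im[:,:,::-1])
a=cv2.imread('pics/scene4.png');cv2.imwrite('pics/s4z.png',cv2.resize(a[150:240,260:340],None,fx=7,fy=6.5,interpolation=0))
a=cv2.imread('pics/wrist4.png');cv2.imwrite('pics/w4z.png',cv2.resize(a[120:330,170:400],None,fx=3,fy=2.8,interpolation=0))
T=s['tool_pos']
print('TCP',proj(p,T),proj(q,T))
def circ(c,r,z,n=72):
    th=np.linspace(0,2*np.pi,n);return np.c_[c[0]+r*np.cos(th),c[1]+r*np.sin(th),np.full(n,z)]
for r0,z in((.014,.122),(.028,.086)):
  for pp in (p,q):
    r=proj(pp,circ((.491,-.019),r0,z));print(z,r.min(0),r.max(0))
"
```

```text
t 5.45 pos [ 0.4919 -0.0198  0.1248] xang 89.8 tilt [0.0089 0.0152] q [-0.215  0.189 -0.318  1.058  0.017 -0.211] F [-0.16 -0.33 -0.55] M [-0.01  0.04 -0.01] gap 0.0432
tool mm [  1.3  -1.1 -35.2] units [ 0.0027 -0.0022 -0.0703]
t 5.45 pos [ 0.4919 -0.0198  0.1248] xang 89.8 tilt [0.0089 0.0152] q [-0.215  0.189 -0.318  1.058  0.017 -0.211] F [-0.16 -0.33 -0.55] M [-0.01  0.04 -0.01] gap 0.0432
TCP [[279.83478202 247.08101048]] [[299.36202555 200.30331816]]
0.122 [255.88532375 219.46273499] [306.49781973 266.72766398]
0.122 [293.32166624 199.17424651] [305.81115706 204.22003107]
0.086 [237.80473898 181.31757373] [322.91530714 262.25563438]
0.086 [286.84548123 210.93335278] [311.45589504 221.60271922]
```

View pics/s4z.png

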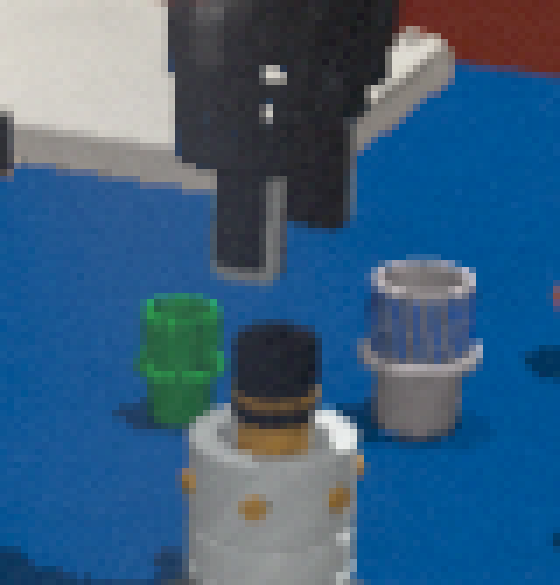

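View pics/w4z.png

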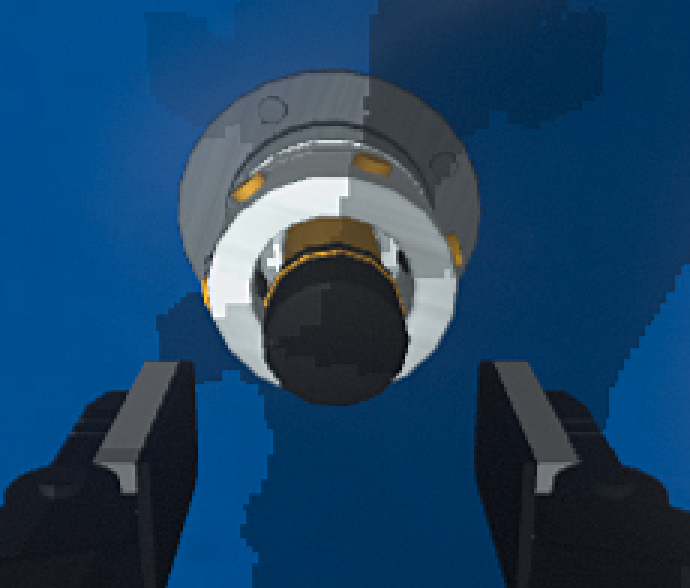

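Request:
{"fn": "carry_out", "kwargs": {"targets": "0.1 0 0 0.035 0;0.1 0 -0.001 0.035 0;0.1 0 0 0.035 0;0.1 0 0 0 0"}}

```text
time_s: 5.95
tool_pos: [0.4905, -0.0184, 0.0685]
orientation: [0.708, 0.706, 0.008, -0.004]
ft_force: [-0.7, 0.4, 0.2]
finger_gap: 0.0474
```

```bash
python3 -c "
from h import *
to((.4905,-.019,.064))
im=imaging.snapshot('scene')[:,:,::-1];cv2.imwrite('pics/s5z.png',cv2.resize(im[150:240,260:340],None,fx=7,fy=6.5,interpolation=0))
"
```

```text
t 5.95 pos [ 0.4905 -0.0184  0.0685] xang 89.8 tilt [0.0061 0.0161] q [-0.213  0.236 -0.408  0.924  0.017 -0.209] F [-0.69  0.35  0.18] M [ 0.02 -0.02  0.02] gap 0.0474
tool mm [-0.6 -0.   4.5] units [-0.0012 -0.      0.0089]
```

View pics/s5z.png

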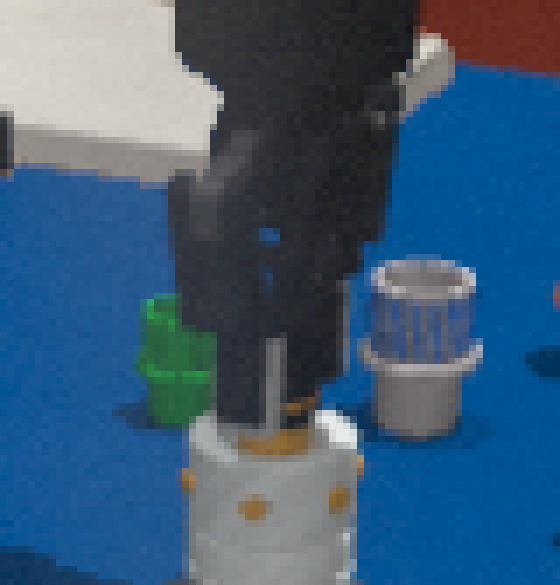

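Request:
{"fn": "carry_out", "kwargs": {"targets": "0.1 -0.001 0 0.004 0;-1 0 0 0 0;-1 0 0 0 0;-1 0 0 0 0;-1 0 0 0 0", "grip_force": 50}}

```text
time_s: 6.5
tool_pos: [0.4926, -0.0194, 0.0696]
orientation: [0.708, 0.706, 0.009, -0.002]
ft_force: [-0.3, -0.5, -1.6]
finger_gap: 0.0268
```

```bash
python3 -c "
from h import *
to((.4905,-.019,.150))
"
```

```text
t 6.5 pos [ 0.4926 -0.0194  0.0696] xang 89.8 tilt [0.0101 0.0153] q [-0.214  0.235 -0.406  0.923  0.017 -0.21 ] F [-0.29 -0.46 -1.57] M [-0.06  0.01  0.06] gap 0.0268
tool mm [  1.7  -1.3 -80.4] units [ 0.0033 -0.0025 -0.1608]
```

Request:
{"fn": "carry_out", "kwargs": {"targets": "-1 0 0 -0.015 0;-1 0.001 0 -0.03 0;-1 0.001 0 -0.04 0;-1 0.001 0.001 -0.04 0;-1 0 0 -0.04 0;-1 0 0 -0.04 0;-1 0 0 0 0"}}

```text
time_s: 7.2
tool_pos: [0.4915, -0.0194, 0.1786]
orientation: [0.708, 0.706, 0.009, -0.002]
ft_force: [0.7, -0.5, -1.7]
finger_gap: 0.0264
```

```bash
python3 -c "
from h import *
st()
for n in ('wrist','scene'):
    im=imaging.snapshot(n);cv2.imwrite('pics/%s6.png'%n,im[:,:,::-1])
"
```

```text
t 7.2 pos [ 0.4915 -0.0194  0.1786] xang 89.8 tilt [0.0104 0.0152] q [-0.214  0.155 -0.223  1.186  0.017 -0.211] F [ 0.72 -0.5  -1.75] M [ 0.02 -0.03 -0.02] gap 0.0264
```

View pics/scene6.png

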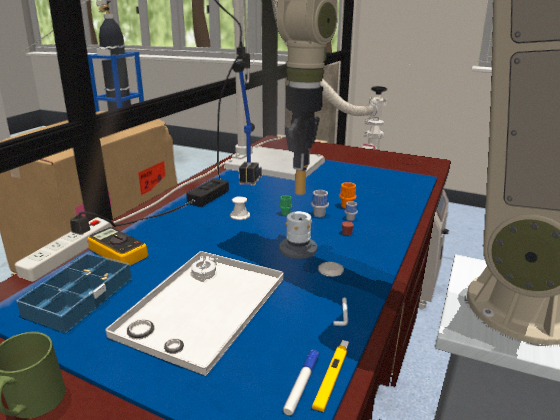

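View pics/wrist6.png

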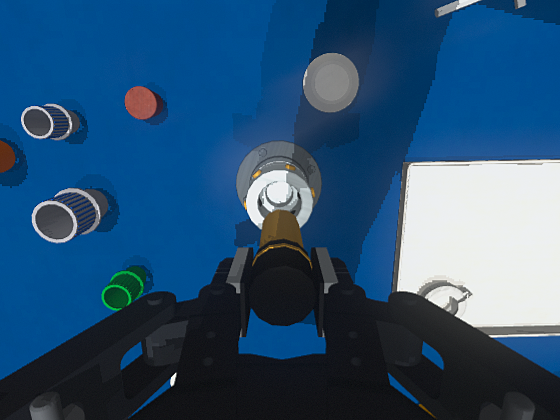

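```bash
python3 -c "
from h import *
q=imaging.camera_params('top')
c=[onz(q,u,.017) for u in ((125.5,158),(242.5,157.5),(242.5,238.5),(126,238.5))];print(np.round(c,3));print(np.mean(c,0))
m=np.mean(c,0)
sched((m[0],m[1],.16),8)
to((m[0],m[1],.16))
"
```

```text
[[0.676 0.418 0.017]
 [0.674 0.109 0.017]
 [0.464 0.108 0.017]
 [0.464 0.41  0.017]]
[0.56937885 0.26098625 0.017     ]
t 7.3 pos [ 0.49   -0.019   0.1758] xang 89.8 tilt [0.0063 0.0161] q [-0.214  0.157 -0.228  1.183  0.017 -0.211] F [ 0.42 -0.06 -0.65] M [0.01 0.02 0.  ] gap 0.0264
0.070 0.020 0.004 0;0.070 0.020 0.004 0;0.070 0.020 0.004 0;0.070 0.020 0.004 0;0.070 0.020 0.004 0;0.070 0.020 0.004 0;0.070 0.020 0.004 0;0.070 0.020 0.004 0;
t 7.3 pos [ 0.49   -0.019   0.1758] xang 89.8 tilt [0.0063 0.0161] q [-0.214  0.157 -0.228  1.183  0.017 -0.211] F [ 0.42 -0.06 -0.65] M [0.01 0.02 0.  ] gap 0.0264
tool mm [280.   78.3  20.8] units [0.56   0.1566 0.0415]
```

Request:
{"fn": "carry_out", "kwargs": {"targets": "-1 0.05 0.014 0.004 0;-1 0.08 0.022 0.004 0;-1 0.08 0.022 0.004 0;-1 0.08 0.022 0.004 0;-1 0.08 0.022 0.004 0;-1 0.08 0.022 0.004 0;-1 0.06 0.016 0.004 0;-1 0.04 0.012 0.004 0"}}

```text
time_s: 8.1
tool_pos: [0.564, 0.262, 0.1505]
orientation: [0.711, 0.703, 0.001, -0.008]
ft_force: [-0.2, -1.4, -1.4]
finger_gap: 0.0267
```

```bash
python3 -c "
from h import *
to((.569,.261,.055))
"
```

```text
t 8.1 pos [0.564  0.262  0.1505] xang 89.3 tilt [-0.0105  0.0125] q [0.298 0.428 0.081 1.23  0.015 0.31 ] F [-0.18 -1.35 -1.37] M [-0.02 -0.02 -0.01] gap 0.0267
tool mm [-2.1  6.  95.4] units [-0.0043  0.012   0.1908]
```

Request:
{"fn": "carry_out", "kwargs": {"targets": "-1 -0.002 0.006 0.05 0;-1 -0.002 0.006 0.06 0;-1 0 0 0.05 0;-1 0 0 0.03 0;-1 0 0 0 0"}}

```text
time_s: 8.6
tool_pos: [0.564, 0.2649, 0.0422]
orientation: [0.709, 0.705, -0.004, -0.011]
ft_force: [0.7, 0.0, -1.4]
finger_gap: 0.0263
```

```bash
python3 -c "
from h import *
to((.569,.261,.037))
im=imaging.snapshot('scene')[:,:,::-1];cv2.imwrite('pics/s7z.png',cv2.resize(im[170:370,100:300],None,fx=3,fy=3,interpolation=0))
"
```

```text
t 8.6 pos [0.564  0.2649 0.0422] xang 89.7 tilt [-0.022   0.0096] q [ 0.302  0.508 -0.069  1.012  0.016  0.307] F [ 0.7   0.05 -1.41] M [-0.06  0.02  0.04] gap 0.0263
tool mm [-3.9  5.2  5. ] units [-0.0078  0.0103  0.0101]
```

View pics/s7z.png

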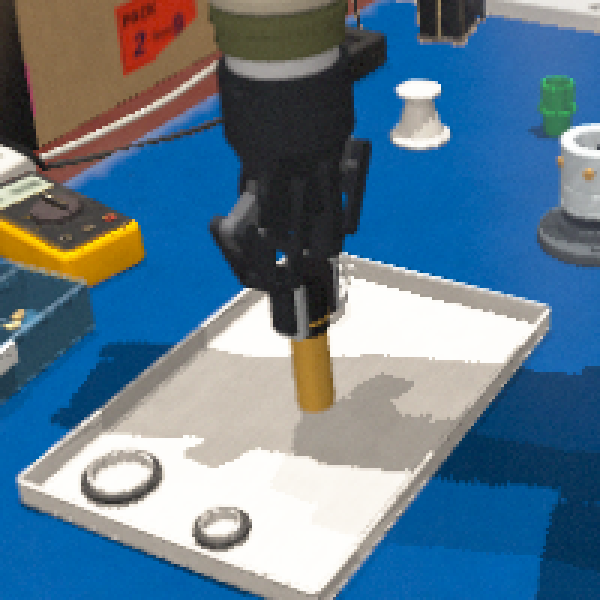

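Request:
{"fn": "carry_out", "kwargs": {"targets": "-1 0 0 0.006 0;-1 0 0 0.003 0"}}

```text
time_s: 8.85
tool_pos: [0.5646, 0.265, 0.039]
orientation: [0.709, 0.705, -0.004, -0.011]
ft_force: [-0.1, -0.7, -1.2]
finger_gap: 0.0264
```

Request:
{"fn": "carry_out", "kwargs": {"targets": "-1 0 0 0.004 0;-1 0 0 0.002 0"}}

```text
time_s: 9.05
tool_pos: [0.5658, 0.2653, 0.0375]
orientation: [0.709, 0.705, -0.002, -0.01]
ft_force: [-0.6, -0.8, -1.1]
finger_gap: 0.027
```

Request:
{"fn": "carry_out", "kwargs": {"targets": "-1 0 0 0.004 0;-1 0 0 0.002 0"}}

```text
time_s: 9.25
tool_pos: [0.5667, 0.2655, 0.0355]
orientation: [0.709, 0.705, -0.001, -0.01]
ft_force: [0.4, 0.7, -1.5]
finger_gap: 0.0269
```

Request:
{"fn": "carry_out", "kwargs": {"targets": "-1 0 0 0.003 0;-1 0 0 0.002 0"}}

```text
time_s: 9.45
tool_pos: [0.5674, 0.2657, 0.0347]
orientation: [0.709, 0.705, -0.001, -0.009]
ft_force: [-1.9, -1.5, 5.6]
finger_gap: 0.0265
```

Request:
{"fn": "carry_out", "kwargs": {"targets": "-0.1 0 0 -0.001 0;0 0 0 0 0;0.2 0 0 0 0;0.2 0 0 -0.03 0;0.2 0 0 -0.06 0;0.2 0 0 -0.06 0;0.2 0 0 -0.06 0"}}

```text
time_s: 10.15
tool_pos: [0.5655, 0.2634, 0.138]
orientation: [0.709, 0.705, -0.005, -0.011]
ft_force: [0.7, 0.4, 1.1]
finger_gap: 0.0514
```

```bash
python3 -c "
from h import *
im=imaging.snapshot('scene')[:,:,::-1];cv2.imwrite('pics/s8z.png',cv2.resize(im[170:370,100:300],None,fx=3,fy=3,interpolation=0))
sched((.49,-.20,.19),11)
"
```

```text
t 10.2 pos [0.5683 0.2643 0.144 ] xang 89.7 tilt [-0.0148  0.0118] q [0.299 0.444 0.089 1.227 0.016 0.305] F [1.62 0.31 3.59] M [ 0.02 -0.12  0.06] gap 0.0511
-0.084 -0.014 -0.008 0;-0.084 -0.014 -0.008 0;-0.084 -0.014 -0.008 0;-0.084 -0.014 -0.008 0;-0.084 -0.014 -0.008 0;-0.084 -0.014 -0.008 0;-0.084 -0.014 -0.008 0;-0.084 -0.014 -0.008 0;-0.084 -0.014 -0.008 0;-0.084 -0.014 -0.008 0;-0.084 -0.014 -0.008 0;
```

View pics/s8z.png

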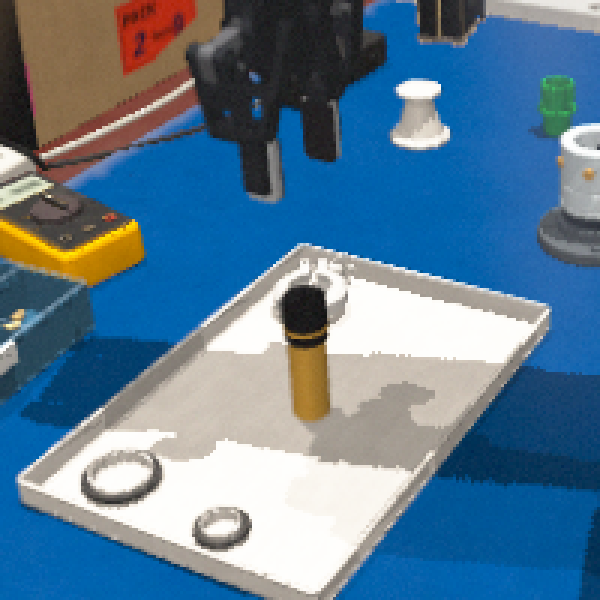

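Request:
{"fn": "carry_out", "kwargs": {"targets": "0.4 -0.06 -0.014 -0.02 0;0.4 -0.09 -0.014 -0.01 0;0.4 -0.095 -0.015 -0.01 0;0.4 -0.095 -0.015 -0.01 0;0.4 -0.095 -0.015 -0.01 0;0.4 -0.095 -0.015 -0.01 0;0.4 -0.095 -0.015 -0.005 0;0.4 -0.095 -0.015 0 0"}}

```text
time_s: 11.0
tool_pos: [0.5118, -0.1015, 0.1814]
orientation: [0.704, 0.71, 0.004, -0.005]
ft_force: [1.2, -0.4, 0.3]
finger_gap: 0.0599
```

```bash
python3 -c "
from h import *
to((.48,-.217,.19))
"
```

```text
t 11.0 pos [ 0.5118 -0.1015  0.1814] xang 90.4 tilt [-0.0018  0.0132] q [-0.357  0.223 -0.132  1.223  0.012 -0.365] F [ 1.21 -0.4   0.33] M [-0.05 -0.05 -0.02] gap 0.0599
tool mm [-115.2  -32.8  -10.1] units [-0.2303 -0.0655 -0.0202]
```

Request:
{"fn": "carry_out", "kwargs": {"targets": "0.4 -0.08 -0.01 0 0;0.4 -0.06 -0.01 0 0;0.4 -0.04 -0.005 0 0;0.4 0 0 0 0"}}

```text
time_s: 11.4
tool_pos: [0.4982, -0.202, 0.1802]
orientation: [0.708, 0.707, 0.004, -0.003]
ft_force: [-0.0, 0.2, 0.1]
finger_gap: 0.0598
```

```bash
python3 -c "
from h import *
to((.512,-.217,.10));p=imaging.camera_params('wrist')
im=imaging.snapshot('wrist')[:,:,::-1];cv2.imwrite('pics/w9.png',im);np.save('w9.npy',p['cam_to_world'])
def circ(c,r,z,n=72):
    th=np.linspace(0,2*np.pi,n);return np.c_[c[0]+r*np.cos(th),c[1]+r*np.sin(th),np.full(n,z)]
for r0,z in((.02,.066),(.024,.034)):
    r=proj(p,circ((.512,-.217),r0,z));print(z,r.min(0),r.max(0))
"
```

```text
t 11.4 pos [ 0.4982 -0.202   0.1802] xang 89.9 tilt [0.0007 0.0105] q [-0.54   0.253 -0.096  1.227  0.009 -0.539] F [-0.02  0.21  0.1 ] M [-0.04 -0.01 -0.01] gap 0.0598
tool mm [-15.8  13.7  80.1] units [-0.0316  0.0274  0.1601]
0.066 [239.84278951 191.45733478] [284.81266589 234.63626312]
0.034 [239.39375928 180.3401665 ] [288.22528859 227.58080716]
```

View pics/w9.png

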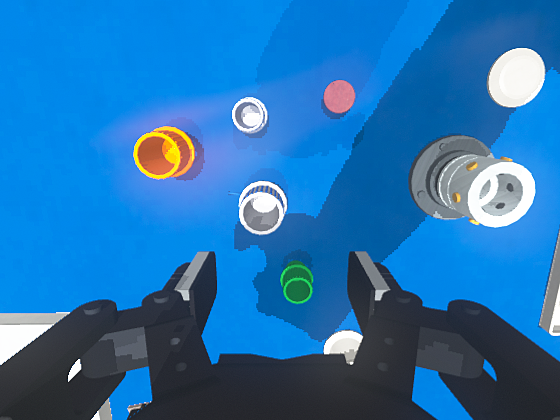

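Request:
{"fn": "carry_out", "kwargs": {"targets": "0.4 -0.016 0.014 0.04 0;0.4 -0.016 0.014 0.07 0;0.4 0 0 0.07 0;0.4 0 0 0.05 0;0.4 0 0 0 0"}}

```text
time_s: 11.95
tool_pos: [0.5154, -0.2115, 0.0634]
orientation: [0.706, 0.709, 0.006, -0.002]
ft_force: [-0.2, -0.5, 0.3]
finger_gap: 0.0596
```

```bash
python3 -c "
from h import *
to((.512,-.217,.011));q=imaging.camera_params('scene')
s=telemetry.read_state();T=s['tool_pos']
im=imaging.snapshot('scene')[:,:,::-1];cv2.imwrite('pics/s9z.png',cv2.resize(im[150:230,270:370],None,fx=7,fy=7,interpolation=0))
im=imaging.snapshot('wrist')[:,:,::-1];cv2.imwrite('pics/w10z.png',cv2.resize(im[120:320,160:400],None,fx=3,fy=3,interpolation=0))
for dz in (.02,.025,.03,.035,.04):
  print(dz,[proj(q,T+np.array([-.011,sg*.030,dz])).round(1) for sg in (-1,1)])
"
```

```text
t 11.95 pos [ 0.5154 -0.2115  0.0634] xang 90.3 tilt [0.0052 0.0109] q [-0.541  0.361 -0.245  0.966  0.012 -0.545] F [-0.24 -0.5   0.26] M [ 0.03  0.04 -0.02] gap 0.0596
tool mm [-6.1 -3.7 52.4] units [-0.0121 -0.0074  0.1047]
0.02 [array([[326.4, 183.9]]), array([[318.6, 191.6]])]
0.025 [array([[326.5, 182.2]]), array([[318.7, 189.8]])]
0.03 [array([[326.5, 180.5]]), array([[318.8, 188. ]])]
0.035 [array([[326.6, 178.8]]), array([[318.8, 186.2]])]
0.04 [array([[326.7, 177. ]]), array([[318.9, 184.4]])]
```

View pics/s9z.png

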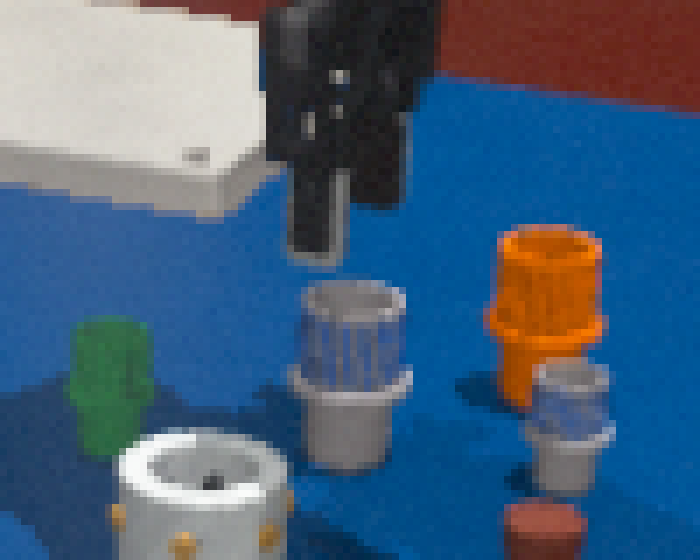

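View pics/w10z.png

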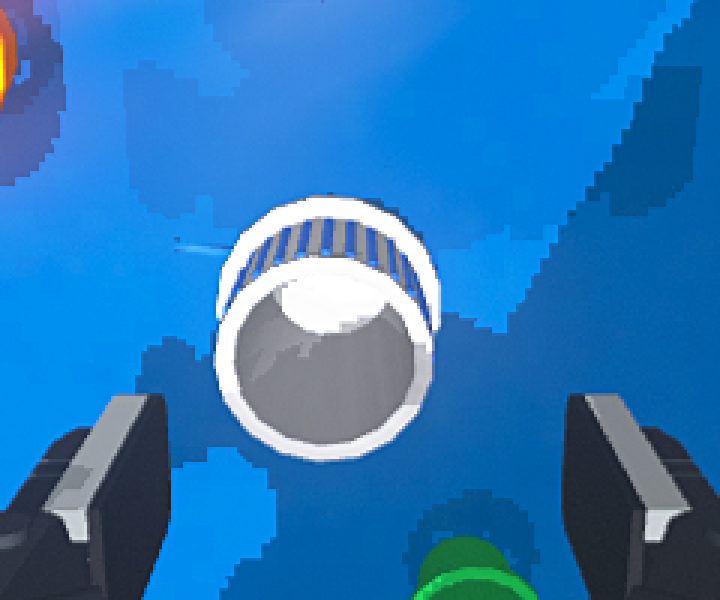

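Request:
{"fn": "carry_out", "kwargs": {"targets": "0.4 -0.013 -0.009 0 0;0.4 0 0 0.04 0;0.4 0 0 0.04 0;0.4 0 0 0.02 0;0.4 0 0 0 0"}}

```text
time_s: 12.55
tool_pos: [0.5196, -0.2232, 0.0254]
orientation: [0.705, 0.709, 0.008, 0.009]
ft_force: [0.2, 0.3, 0.4]
finger_gap: 0.06
```

```bash
python3 -c "
from h import *
to((.512,-.217,.012))
im=imaging.snapshot('wrist')[:,:,::-1];cv2.imwrite('pics/w11z.png',cv2.resize(im[120:320,160:400],None,fx=3,fy=3,interpolation=0))
"
```

```text
t 12.55 pos [ 0.5196 -0.2232  0.0254] xang 90.4 tilt [ 0.0235 -0.0009] q [-0.554  0.395 -0.299  0.857  0.012 -0.561] F [0.16 0.34 0.43] M [0.03 0.04 0.03] gap 0.06
tool mm [ 6.3 -7.9 13.2] units [ 0.0125 -0.0158  0.0265]
```

View pics/w11z.png

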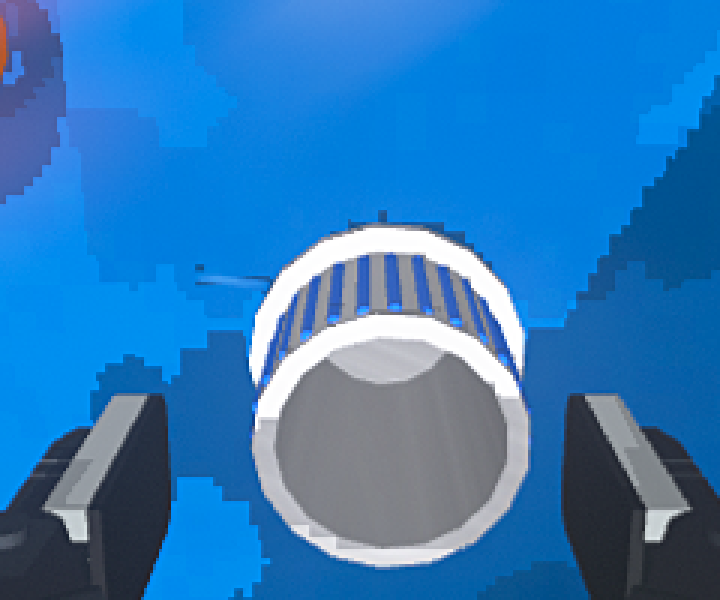

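Request:
{"fn": "carry_out", "kwargs": {"targets": "0.4 0.012 -0.018 0.01 0;0.4 0 -0.003 0.013 0;0.4 0 0 0 0"}}

```text
time_s: 12.9
tool_pos: [0.5123, -0.2195, 0.0179]
orientation: [0.705, 0.709, 0.009, 0.012]
ft_force: [-0.1, 0.1, -0.8]
finger_gap: 0.0596
```

```bash
python3 -c "
from h import *
to((.512,-.217,.012))
im=imaging.snapshot('scene')[:,:,::-1];cv2.imwrite('pics/s12z.png',cv2.resize(im[150:230,270:370],None,fx=7,fy=7,interpolation=0))
"
```

```text
t 12.9 pos [ 0.5123 -0.2195  0.0179] xang 90.4 tilt [ 0.0299 -0.005 ] q [-0.556  0.383 -0.339  0.821  0.012 -0.562] F [-0.12  0.14 -0.76] M [-0.01  0.01  0.01] gap 0.0596
tool mm [ 2.5 -0.5  5.9] units [ 0.005  -0.0009  0.0117]
```

View pics/s12z.png

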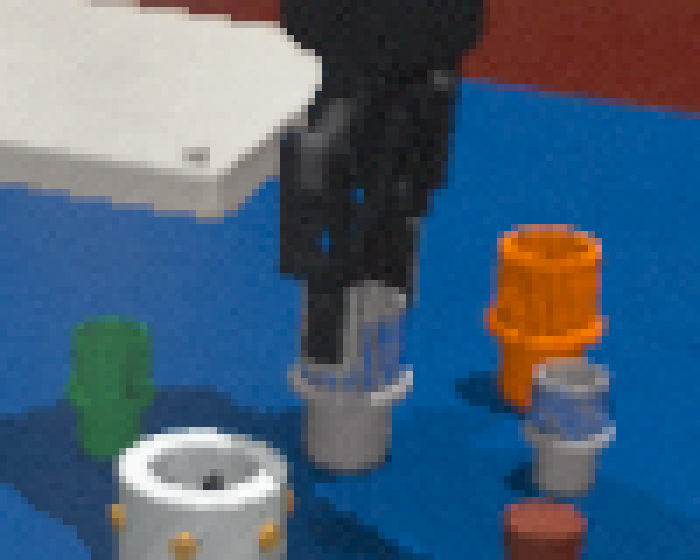

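Request:
{"fn": "carry_out", "kwargs": {"targets": "0.4 0.005 -0.002 0.012 0;-1 0 0 0 0;-1 0 0 0 0;-1 0 0 0 0", "grip_force": 70}}

```text
time_s: 13.35
tool_pos: [0.5136, -0.2182, 0.0136]
orientation: [0.705, 0.709, 0.009, 0.014]
ft_force: [-0.3, 1.5, -1.8]
finger_gap: 0.0383
```

```bash
python3 -c "
from h import *
st()
im=imaging.snapshot('scene')[:,:,::-1];cv2.imwrite('pics/s13z.png',cv2.resize(im[150:230,270:370],None,fx=7,fy=7,interpolation=0))
"
```

```text
t 13.35 pos [ 0.5136 -0.2182  0.0136] xang 90.4 tilt [ 0.0332 -0.007 ] q [-0.552  0.386 -0.347  0.806  0.011 -0.559] F [-0.33  1.54 -1.76] M [ 0.02  0.09 -0.02] gap 0.0383
```

View pics/s13z.png

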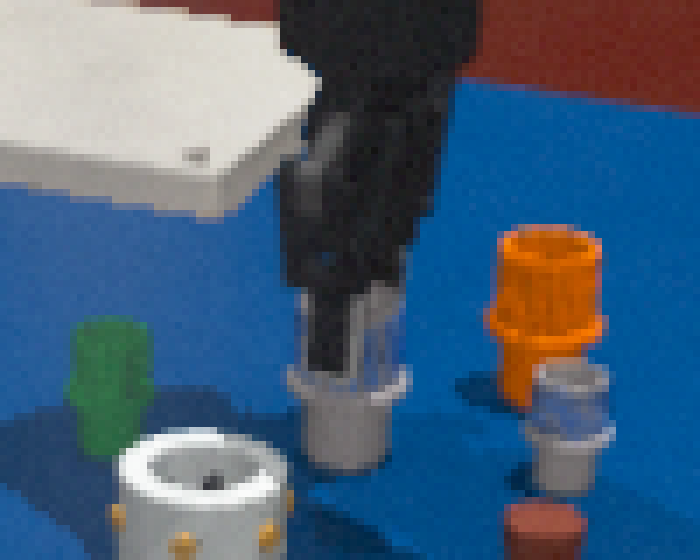

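Request:
{"fn": "carry_out", "kwargs": {"targets": "-1 0 0 -0.02 0;-1 0 0 -0.05 0;-1 0 0 -0.07 0;-1 0 0 -0.07 0;-1 0 0 -0.06 0;-1 0 0 -0.01 0"}}

```text
time_s: 14.0
tool_pos: [0.5066, -0.2156, 0.1579]
orientation: [0.705, 0.709, 0.009, 0.011]
ft_force: [0.0, -0.7, -0.8]
finger_gap: 0.0383
```

```bash
python3 -c "
from h import *
to((.491,-.019,.135))
"
```

```text
t 14.0 pos [ 0.5066 -0.2156  0.1579] xang 90.4 tilt [ 0.0272 -0.003 ] q [-0.555  0.261 -0.14   1.144  0.012 -0.562] F [ 0.03 -0.75 -0.78] M [ 0.05  0.06 -0.06] gap 0.0383
tool mm [196.8 -14.9  21.8] units [ 0.3936 -0.0297  0.0437]
```

Request:
{"fn": "carry_out", "kwargs": {"targets": "-1 0.05 -0.004 0 0;-1 0.08 -0.006 0 0;-1 0.08 -0.006 0 0;-1 0.08 -0.006 0 0;-1 0.06 -0.005 0 0;-1 0.03 -0.003 0 0;-1 0 0 0 0"}}

```text
time_s: 14.7
tool_pos: [0.4883, -0.0205, 0.1537]
orientation: [0.706, 0.708, 0.008, 0.01]
ft_force: [-0.9, -0.4, -2.0]
finger_gap: 0.0379
```

```bash
python3 -c "
from h import *
to((.491,-.019,.145))
p=imaging.camera_params('wrist');np.save('w14.npy',p['cam_to_world'])
for n in ('wrist','scene','top'):
    im=imaging.snapshot(n)[:,:,::-1];cv2.imwrite('pics/%s14.png'%n,im)
"
```

```text
t 14.7 pos [ 0.4883 -0.0205  0.1537] xang 90.2 tilt [ 0.0253 -0.0034] q [-0.208  0.148 -0.295  1.103  0.002 -0.211] F [-0.88 -0.39 -2.04] M [-0.01  0.    0.01] gap 0.0379
tool mm [1.5 2.4 8.8] units [0.003  0.0049 0.0176]
```

View pics/wrist14.png

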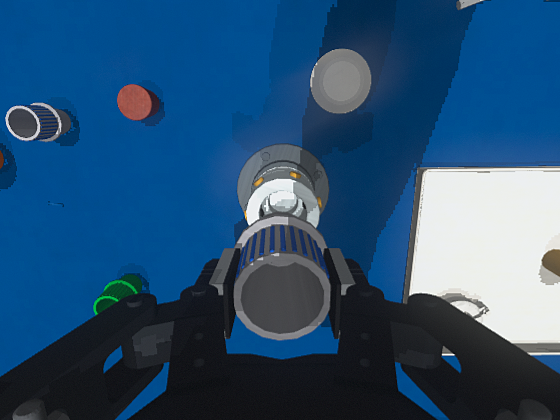

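View pics/scene14.png

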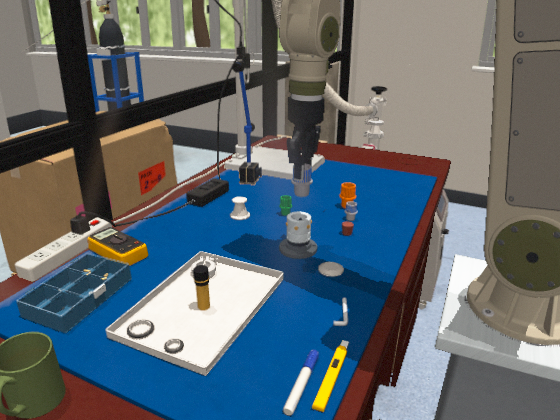

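```bash
python3 -c "
from h import *
q=imaging.camera_params('scene');p=imaging.camera_params('wrist');p['cam_to_world']=np.load('w14.npy')
a=cv2.imread('pics/scene14.png');cv2.imwrite('pics/s14z.png',cv2.resize(a[165:245,260:340],None,fx=7.5,fy=7.5,interpolation=0))
a=cv2.imread('pics/wrist14.png');cv2.imwrite('pics/w14z.png',cv2.resize(a[140:350,200:370],None,fx=4,fy=2.85,interpolation=0))
def circ(c,r,z,n=72):
    th=np.linspace(0,2*np.pi,n);return np.c_[c[0]+r*np.cos(th),c[1]+r*np.sin(th),np.full(n,z)]
def rep(nm,pp,c,r0,z,b,f):
    r=proj(pp,circ(c,r0,z));print(nm,((r.min(0)-b)*f).round(0),((r.max(0)-b)*f).round(0))
S=((260,165),7.5);W=((200,140),np.array([4,2.85]))
H=(.491,-.019)
c=(.4883-.0253*.045,-.0205)
for nm,pp,x in(('s',q,S),('w',p,W)):
    rep(nm+' rim',pp,H,.028,.086,*x); rep(nm+' bore',pp,H,.018,.086,*x)
    rep(nm+' cuptop',pp,c,.020,.140+.066,*x);rep(nm+' flange',pp,c,.024,.140+.032,*x);rep(nm+' foot',pp,c,.0155,.140,*x)
"
```

```text
s rim [201. 345.] [386. 425.]
s bore [234. 358.] [353. 410.]
s cuptop [249. -13.] [388.  33.]
s flange [233.  90.] [397. 150.]
s foot [260. 200.] [365. 241.]
w rim [180. 106.] [481. 310.]
w bore [233. 144.] [427. 276.]
w cuptop [111. 315.] [518. 571.]
w flange [122. 208.] [513. 463.]
w foot [214. 201.] [426. 342.]
```

View pics/s14z.png

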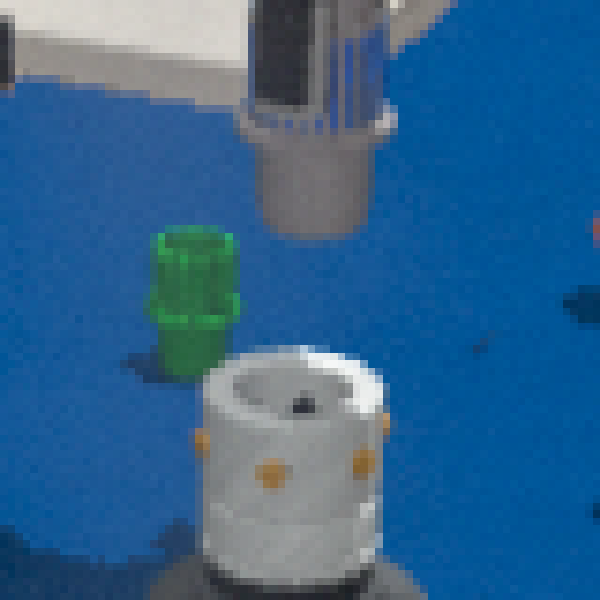

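View pics/w14z.png

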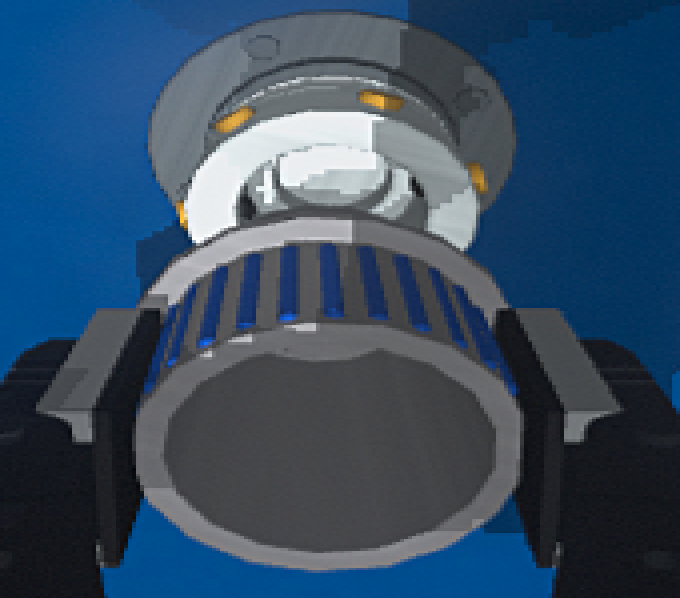

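Request:
{"fn": "carry_out", "kwargs": {"targets": "-1 0 0.006 0.02 0;-1 0 0.001 0.03 0;-1 0 0 0.03 0;-1 0 0 0.01 0"}}

```text
time_s: 15.25
tool_pos: [0.4965, -0.0275, 0.1065]
orientation: [0.709, 0.705, 0.008, 0.012]
ft_force: [-0.3, -0.2, -1.6]
finger_gap: 0.038
```

```bash
python3 -c "
from h import *
to((.492,-.020,.09))
im=imaging.snapshot('scene')[:,:,::-1];cv2.imwrite('pics/s15z.png',cv2.resize(im[165:245,260:340],None,fx=7.5,fy=7.5,interpolation=0))
"
```

```text
t 15.25 pos [ 0.4965 -0.0275  0.1065] xang 89.6 tilt [ 0.0289 -0.006 ] q [-0.217  0.193 -0.361  0.987  0.    -0.211] F [-0.31 -0.17 -1.6 ] M [0.01 0.11 0.03] gap 0.038
tool mm [ 7.6 -5.  16.3] units [ 0.0151 -0.01    0.0326]
```

View pics/s15z.png

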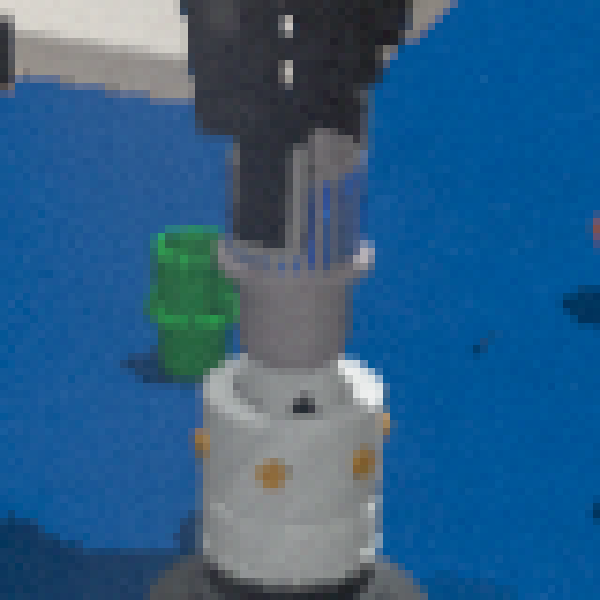

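```bash
python3 -c "
from h import *
to((.492,-.020,.1065))
"
```

```text
t 15.3 pos [ 0.4963 -0.0275  0.1062] xang 89.6 tilt [ 0.0282 -0.006 ] q [-0.217  0.194 -0.361  0.987  0.    -0.211] F [ 0.34  0.67 -2.12] M [ 0.    0.01 -0.02] gap 0.038
tool mm [ 7.4 -4.3 -0.4] units [ 0.0149 -0.0086 -0.0009]
```

Request:
{"fn": "carry_out", "kwargs": {"targets": "-1 0.015 -0.009 -0.003 0;-1 0 0 0 0;-1 0 0 0 0"}}

```text
time_s: 15.6
tool_pos: [0.4918, -0.0205, 0.1079]
orientation: [0.71, 0.704, 0.008, 0.012]
ft_force: [0.4, 0.5, -1.5]
finger_gap: 0.0381
```

```bash
python3 -c "
from h import *
to((.492,-.020,.1))
"
```

```text
t 15.6 pos [ 0.4918 -0.0205  0.1079] xang 89.5 tilt [ 0.0281 -0.006 ] q [-0.205  0.183 -0.37   0.989 -0.    -0.196] F [ 0.39  0.47 -1.53] M [-0.02  0.01 -0.02] gap 0.0381
tool mm [ 0.5 -0.   7.9] units [ 0.001  -0.0001  0.0158]
```

Request:
{"fn": "carry_out", "kwargs": {"targets": "-1 0.001 -0.001 0.012 0;-1 0 -0.001 0.012 0;-1 0 0 0 0"}}

```text
time_s: 15.9
tool_pos: [0.4921, -0.02, 0.0962]
orientation: [0.71, 0.704, 0.009, 0.013]
ft_force: [0.2, 0.6, -0.9]
finger_gap: 0.0384
```

```bash
python3 -c "
from h import *
to((.492,-.020,.088))
"
```

```text
t 15.9 pos [ 0.4921 -0.02    0.0962] xang 89.5 tilt [ 0.031  -0.0066] q [-0.204  0.191 -0.391  0.957 -0.    -0.196] F [ 0.16  0.55 -0.9 ] M [-0.    0.06 -0.02] gap 0.0384
tool mm [ 0.  -0.4  8.2] units [ 0.0001 -0.0008  0.0165]
```

Request:
{"fn": "carry_out", "kwargs": {"targets": "-1 0 -0.001 0.01 0;-1 0 -0.001 0.008 0;-1 0 0 0 0"}}

```text
time_s: 16.2
tool_pos: [0.4917, -0.0198, 0.0864]
orientation: [0.71, 0.704, 0.009, 0.013]
ft_force: [0.4, 0.5, -0.9]
finger_gap: 0.0383
```

```bash
python3 -c "
from h import *
to((.492,-.020,.085))
im=imaging.snapshot('scene')[:,:,::-1];cv2.imwrite('pics/s16z.png',cv2.resize(im[165:245,260:340],None,fx=7.5,fy=7.5,interpolation=0))
st()
"
```

```text
t 16.2 pos [ 0.4917 -0.0198  0.0864] xang 89.6 tilt [ 0.0317 -0.0061] q [-0.204  0.199 -0.408  0.932  0.    -0.196] F [ 0.36  0.53 -0.9 ] M [ 0.15 -0.06  0.01] gap 0.0383
tool mm [-0.2  0.3  1.5] units [-0.0003  0.0005  0.0029]
t 16.25 pos [ 0.4917 -0.0198  0.0866] xang 89.6 tilt [ 0.0317 -0.0061] q [-0.204  0.199 -0.408  0.932  0.    -0.196] F [ 0.75  0.24 -1.02] M [ 0.19 -0.03  0.04] gap 0.0379
```

View pics/s16z.png

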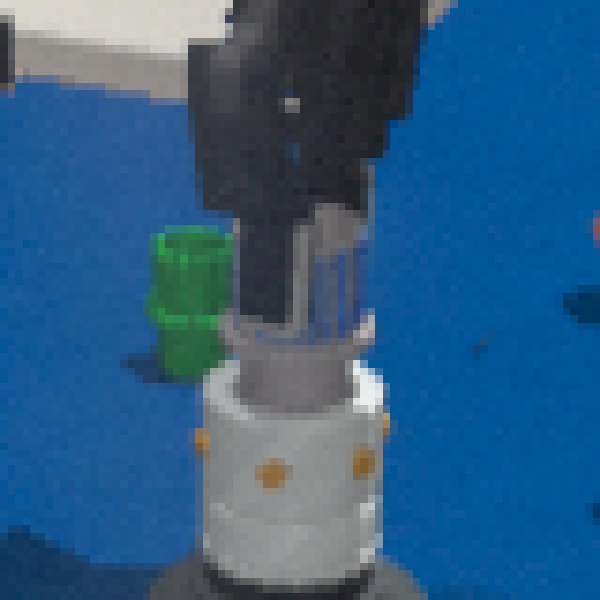

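Request:
{"fn": "carry_out", "kwargs": {"targets": "-1 0 0 0.001 1;-1 0 0 0.002 1;-1 0 0 0.003 1;-1 0 0 0.003 1"}}

```text
time_s: 16.65
tool_pos: [0.4932, -0.0193, 0.083]
orientation: [0.825, 0.565, 0.013, 0.012]
ft_force: [-0.6, 2.2, 0.6]
finger_gap: 0.0379
```

```bash
python3 -c "
from h import *
to((.492,-.020,.07))
"
```

```text
t 16.65 pos [ 0.4932 -0.0193  0.083 ] xang 68.9 tilt [ 0.0343 -0.0046] q [-0.204  0.202 -0.413  0.921  0.002  0.165] F [-0.57  2.23  0.64] M [0.49 0.15 0.02] gap 0.0379
tool mm [-1.2 -1.3 12.9] units [-0.0024 -0.0026  0.0259]
```

Request:
{"fn": "carry_out", "kwargs": {"targets": "-1 -0.002 -0.002 0.003 -1;-1 0 -0.001 0.003 -1;-1 0 0 0.003 -1;-1 0 0 0.003 -1"}}

```text
time_s: 17.05
tool_pos: [0.4928, -0.019, 0.0792]
orientation: [0.71, 0.703, 0.012, 0.014]
ft_force: [-3.1, 0.9, 5.5]
finger_gap: 0.0381
```

```bash
python3 -c "
from h import *
to((.492,-.020,.07))
"
```

```text
t 17.05 pos [ 0.4928 -0.019   0.0792] xang 89.4 tilt [ 0.0373 -0.0033] q [-0.204  0.203 -0.423  0.908  0.004 -0.195] F [-3.09  0.91  5.49] M [ 0.16  0.66 -0.14] gap 0.0381
tool mm [-1.  -1.1  9.2] units [-0.0019 -0.0022  0.0184]
```

Request:
{"fn": "carry_out", "kwargs": {"targets": "-1 -0.001 -0.002 0.003 -1;-1 0 -0.001 0.003 -1;-1 0 -0.001 0.003 -1;-1 0 0 0.003 -1"}}

```text
time_s: 17.45
tool_pos: [0.4924, -0.019, 0.0773]
orientation: [0.572, 0.82, 0.011, 0.018]
ft_force: [-3.3, 0.4, 7.0]
finger_gap: 0.0383
```

```bash
python3 -c "
from h import *
to((.492,-.020,.07))
im=imaging.snapshot('scene')[:,:,::-1];cv2.imwrite('pics/s17z.png',cv2.resize(im[165:245,260:340],None,fx=7.5,fy=7.5,interpolation=0))
"
```

```text
t 17.45 pos [ 0.4924 -0.019   0.0773] xang 110.2 tilt [ 0.0419 -0.002 ] q [-0.206  0.2   -0.431  0.898  0.007 -0.559] F [-3.25  0.4   7.  ] M [ 0.12  0.87 -0.2 ] gap 0.0383
tool mm [-0.7 -1.   7.3] units [-0.0014 -0.002   0.0146]
```

View pics/s17z.png

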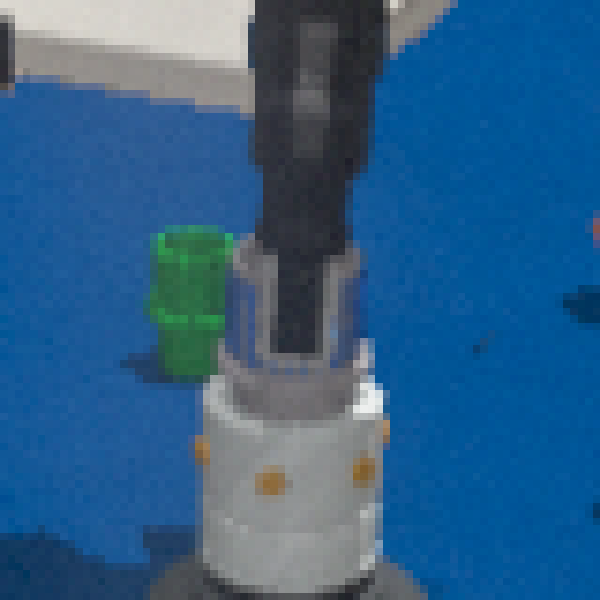

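Request:
{"fn": "carry_out", "kwargs": {"targets": "-1 0 -0.003 0.004 1;-1 0 -0.002 0.004 1;-1 0 -0.001 0.004 1;-1 0 -0.001 0.004 1"}}

```text
time_s: 17.9
tool_pos: [0.493, -0.019, 0.0752]
orientation: [0.707, 0.707, 0.018, 0.018]
ft_force: [-3.3, 0.3, 10.1]
finger_gap: 0.0383
```

```bash
python3 -c "
from h import *
to((.4915,-.0195,.07))
"
```

```text
t 17.9 pos [ 0.493  -0.019   0.0752] xang 90.0 tilt [ 0.0515 -0.0007] q [-0.208  0.196 -0.443  0.881  0.01  -0.208] F [-3.34  0.32 10.09] M [0.09 0.73 0.28] gap 0.0383
tool mm [-0.5 -1.8  5.2] units [-0.001  -0.0036  0.0103]
```

Request:
{"fn": "carry_out", "kwargs": {"targets": "-1 0 -0.002 0.004 1;-1 0 -0.001 0.004 1;-1 0 -0.001 0.004 1;-1 0 -0.001 0.004 1;-1 0 -0.001 0.004 1"}}

```text
time_s: 18.4
tool_pos: [0.4937, -0.0191, 0.0737]
orientation: [0.847, 0.531, 0.025, 0.018]
ft_force: [-4.8, 0.3, 11.1]
finger_gap: 0.0382
```

```bash
python3 -c "
from h import *
to((.4915,-.0195,.07))
im=imaging.snapshot('scene')[:,:,::-1];cv2.imwrite('pics/s18z.png',cv2.resize(im[165:245,260:340],None,fx=7.5,fy=7.5,interpolation=0))
st()
"
```

```text
t 18.4 pos [ 0.4937 -0.0191  0.0737] xang 64.2 tilt [ 0.0611 -0.0036] q [-0.207  0.191 -0.455  0.865  0.009  0.244] F [-4.8   0.28 11.14] M [0.19 0.95 0.4 ] gap 0.0382
tool mm [-1.4 -2.   3.6] units [-0.0028 -0.004   0.0071]
t 18.45 pos [ 0.4936 -0.0191  0.0736] xang 63.9 tilt [ 0.0611 -0.0037] q [-0.207  0.191 -0.455  0.864  0.009  0.248] F [-3.85  0.38 10.63] M [ 0.03  0.86 -0.25] gap 0.0382
```

View pics/s18z.png

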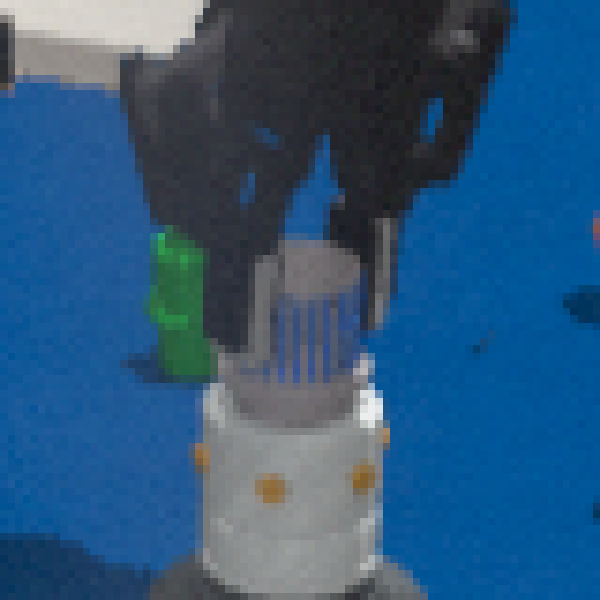

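Pressing row after row builds up tool tilt (0.061 rad), and the mount is down about 5 mm. I'll unload it, release, straighten the tool and regrip.

Request:
{"fn": "carry_out", "kwargs": {"targets": "-1 0 0 -0.006 0;-1 0 0 -0.003 0"}}

```text
time_s: 18.65
tool_pos: [0.493, -0.0191, 0.0793]
orientation: [0.848, 0.529, 0.025, 0.018]
ft_force: [1.2, 1.1, -9.7]
finger_gap: 0.0383
```

```bash
python3 -c "
from h import *
st()"
```

```text
t 18.65 pos [ 0.493  -0.0191  0.0793] xang 63.9 tilt [ 0.0614 -0.0039] q [-0.207  0.184 -0.448  0.878  0.009  0.249] F [ 1.22  1.06 -9.71] M [ 0.14 -0.3   0.07] gap 0.0383
```

Request:
{"fn": "carry_out", "kwargs": {"targets": "-1 0 0 0.002 0;0.2 0 0 0 0;0.2 0 0 0 0;0.2 0 0 -0.03 0;0.2 0 0 -0.06 0;0.2 0 0 -0.04 0"}}

```text
time_s: 19.25
tool_pos: [0.4876, -0.0189, 0.1418]
orientation: [0.848, 0.529, 0.023, 0.016]
ft_force: [0.2, 0.2, -0.6]
finger_gap: 0.0517
```

```bash
python3 -c "
from h import *
st()
p=imaging.camera_params('wrist')
im=imaging.snapshot('scene')[:,:,::-1];cv2.imwrite('pics/s19z.png',cv2.resize(im[165:245,260:340],None,fx=7.5,fy=7.5,interpolation=0))
im=imaging.snapshot('wrist')[:,:,::-1];cv2.imwrite('pics/w19.png',im)
st()
"
```

```text
t 19.25 pos [ 0.4876 -0.0189  0.1418] xang 63.9 tilt [ 0.0561 -0.0036] q [-0.209  0.127 -0.351  1.037  0.008  0.247] F [ 0.2   0.23 -0.65] M [-0.03  0.02 -0.04] gap 0.0517
t 19.35 pos [ 0.4892 -0.0192  0.1431] xang 63.9 tilt [ 0.0603 -0.0044] q [-0.209  0.126 -0.349  1.036  0.008  0.247] F [ 0.74 -0.16  0.4 ] M [-0.02 -0.   -0.03] gap 0.0515
```

View pics/s19z.png

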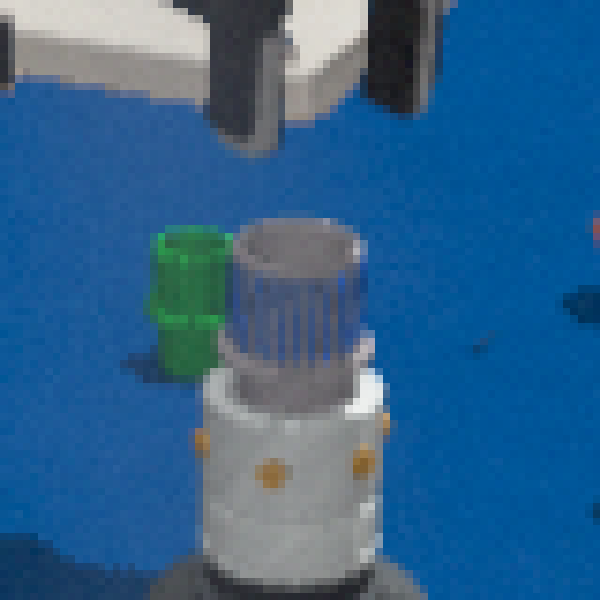

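View pics/w19.png

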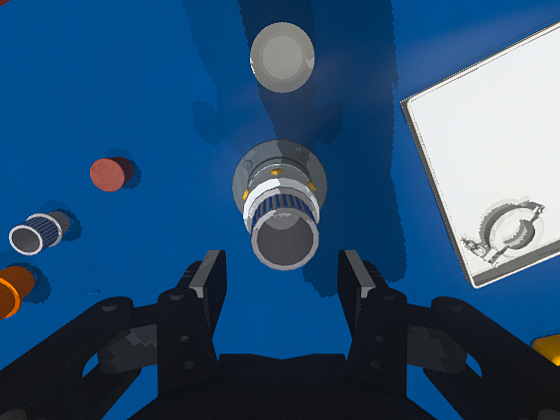

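Request:
{"fn": "carry_out", "kwargs": {"targets": "0.2 0 0 -0.06 0;0.2 0 0 -0.06 0;0.2 0 0 -0.06 0;0.2 0 0 -0.06 0;0.2 0 0 -0.06 0"}}

```text
time_s: 19.85
tool_pos: [0.4773, -0.0183, 0.2887]
orientation: [0.848, 0.529, 0.02, 0.014]
ft_force: [0.3, 0.0, 0.9]
finger_gap: 0.0512
```

```bash
python3 -c "
from h import *
st()
for i in range(4): imaging.snapshot('top')
st()
"
```

```text
t 19.85 pos [ 0.4773 -0.0183  0.2887] xang 63.9 tilt [ 0.0479 -0.0021] q [-0.212  0.068 -0.055  1.401  0.008  0.244] F [0.29 0.   0.92] M [-0.02  0.02 -0.  ] gap 0.0512
t 20.05 pos [ 0.4779 -0.0184  0.2882] xang 63.9 tilt [ 0.0496 -0.0025] q [-0.212  0.068 -0.056  1.398  0.008  0.245] F [-0.22 -0.82 -0.99] M [ 0.04  0.04 -0.05] gap 0.0513
```

Request:
{"fn": "carry_out", "kwargs": {"targets": "0.2 0.026 0.054 0 0;0.2 0.026 0.054 0 0;0.2 0.026 0.054 0 0;0.2 0.026 0.054 0 0;0.2 0.026 0.054 0 0;0.2 0.026 0.054 0 0"}}

```text
time_s: 20.65
tool_pos: [0.6568, -0.019, 0.2834]
orientation: [0.849, 0.528, 0.014, 0.009]
ft_force: [-0.5, -0.6, 0.3]
finger_gap: 0.0509
```

```bash
python3 -c "
from h import *
st()
for i in range(3): imaging.snapshot('top')
st()
"
```

```text
t 20.65 pos [ 0.6568 -0.019   0.2834] xang 63.8 tilt [0.0323 0.    ] q [-0.153  0.453  0.443  1.528  0.005  0.304] F [-0.47 -0.6   0.29] M [ 0.01 -0.   -0.02] gap 0.0509
t 20.8 pos [ 0.6566 -0.0191  0.2814] xang 63.8 tilt [0.0295 0.0005] q [-0.154  0.455  0.441  1.527  0.005  0.304] F [-0.86  0.16  0.35] M [ 0.02  0.01 -0.  ] gap 0.0513
```

Request:
{"fn": "carry_out", "kwargs": {"targets": "0.2 0 0 0 0;0.2 0 0 0 0;0.2 0 0 0 0;0.2 0 0 0 0;0.2 0 0 0 0;0.2 0 0 0 0"}}

```text
time_s: 21.4
tool_pos: [0.6524, -0.0187, 0.2814]
orientation: [0.849, 0.528, 0.012, 0.007]
ft_force: [-0.6, -0.2, 0.4]
finger_gap: 0.051
```

```bash
python3 -c "
from h import *
st()
"
```

```text
t 21.4 pos [ 0.6524 -0.0187  0.2814] xang 63.8 tilt [0.0273 0.0007] q [-0.154  0.448  0.43   1.526  0.005  0.303] F [-0.58 -0.2   0.43] M [0.01 0.04 0.  ] gap 0.051
```

Request:
{"fn": "carry_out", "kwargs": {"targets": "0.2 -0.043 -0.088 0 0"}}

```text
time_s: 21.5
tool_pos: [0.6076, -0.0194, 0.2755]
orientation: [0.849, 0.528, 0.011, 0.006]
ft_force: [-0.1, -0.6, 0.4]
finger_gap: 0.0516
```

```bash
python3 -c "
from h import *
st()
for i in range(3): imaging.snapshot('top')
st()
"
```

```text
t 21.5 pos [ 0.6076 -0.0194  0.2755] xang 63.8 tilt [0.0253 0.0011] q [-0.167  0.351  0.271  1.466  0.005  0.291] F [-0.1  -0.61  0.41] M [ 0.01  0.01 -0.02] gap 0.0516
t 21.65 pos [ 0.5991 -0.0179  0.2785] xang 63.8 tilt [0.0214 0.0017] q [-0.167  0.337  0.259  1.472  0.005  0.291] F [0.72 0.59 0.27] M [-0.01  0.01 -0.06] gap 0.0516
```

Request:
{"fn": "carry_out", "kwargs": {"targets": "0.2 -0.043 -0.088 0 0"}}

```text
time_s: 21.75
tool_pos: [0.5574, -0.0187, 0.2752]
orientation: [0.849, 0.528, 0.01, 0.005]
ft_force: [-0.8, 0.2, 0.4]
finger_gap: 0.0515
```

```bash
python3 -c "
from h import *
st()
for i in range(3): imaging.snapshot('top')
st()
"
```

```text
t 21.75 pos [ 0.5574 -0.0187  0.2752] xang 63.8 tilt [0.0222 0.0017] q [-0.181  0.25   0.132  1.431  0.006  0.277] F [-0.8   0.22  0.38] M [-0.04  0.05  0.03] gap 0.0515
t 21.9 pos [ 0.5512 -0.0175  0.2778] xang 63.8 tilt [0.0199 0.0019] q [-0.181  0.24   0.125  1.437  0.006  0.277] F [ 1.63 -0.64  0.08] M [-0.08 -0.03 -0.01] gap 0.0515
```

Request:
{"fn": "carry_out", "kwargs": {"targets": "0.2 0.026 0.054 0 0;0.2 0.026 0.054 0 0;0.2 0.026 0.054 0 0;0.2 0.026 0.054 0 0;0.2 0.026 0.054 0 0"}}

```text
time_s: 22.4
tool_pos: [0.7122, -0.0196, 0.2941]
orientation: [0.849, 0.528, 0.019, 0.013]
ft_force: [0.2, 0.1, 0.4]
finger_gap: 0.0511
```

```bash
python3 -c "
from h import *
for i in range(2): imaging.snapshot('top')
st()
"
```

```text
t 22.5 pos [ 0.7141 -0.0199  0.2904] xang 63.8 tilt [ 0.043  -0.0016] q [-0.142  0.586  0.677  1.618  0.005  0.316] F [ 0.69 -0.31 -0.25] M [-0.04 -0.05  0.02] gap 0.0514
```

Request:
{"fn": "carry_out", "kwargs": {"targets": "0.2 -0.043 -0.088 0 0"}}

```text
time_s: 22.6
tool_pos: [0.6726, -0.021, 0.2822]
orientation: [0.849, 0.528, 0.018, 0.012]
ft_force: [-0.0, -0.3, -0.4]
finger_gap: 0.0511
```

```bash
python3 -c "
from h import *
for i in range(3): imaging.snapshot('top')
st()
"
```

```text
t 22.75 pos [ 0.6612 -0.0191  0.2859] xang 63.8 tilt [ 0.0358 -0.0004] q [-0.153  0.46   0.459  1.535  0.005  0.306] F [ 0.26 -0.07  0.7 ] M [-0.02 -0.06 -0.01] gap 0.0511
```

Request:
{"fn": "carry_out", "kwargs": {"targets": "0.2 -0.043 -0.088 0 0"}}

```text
time_s: 22.85
tool_pos: [0.6205, -0.02, 0.2821]
orientation: [0.849, 0.528, 0.016, 0.011]
ft_force: [0.8, 0.4, 0.7]
finger_gap: 0.0509
```

```bash
python3 -c "
from h import *
for i in range(3): imaging.snapshot('top')
st()
"
```

```text
t 23.0 pos [ 0.613  -0.0187  0.2852] xang 63.8 tilt [ 0.0352 -0.0004] q [-0.164  0.354  0.298  1.481  0.005  0.294] F [0.18 0.65 0.95] M [ 0.03 -0.01  0.01] gap 0.0513
```

Request:
{"fn": "carry_out", "kwargs": {"targets": "0.2 -0.043 -0.088 0 0"}}

```text
time_s: 23.1
tool_pos: [0.5713, -0.0196, 0.2824]
orientation: [0.849, 0.528, 0.017, 0.011]
ft_force: [0.3, -0.6, 1.2]
finger_gap: 0.0513
```

```bash
python3 -c "
from h import *
for i in range(3): imaging.snapshot('top')
to((.491,-.019,.20))
"
```

```text
t 23.25 pos [ 0.5646 -0.0183  0.2856] xang 63.8 tilt [ 0.038  -0.0008] q [-0.178  0.25   0.157  1.44   0.006  0.28 ] F [1.23 0.01 1.11] M [ 0.01 -0.02 -0.  ] gap 0.0512
tool mm [-34.5 -68.6  82.7] units [-0.069  -0.1372  0.1655]
```

Request:
{"fn": "carry_out", "kwargs": {"targets": "0.2 -0.043 -0.088 0 0"}}

```text
time_s: 23.35
tool_pos: [0.5223, -0.0195, 0.2835]
orientation: [0.849, 0.528, 0.018, 0.012]
ft_force: [-0.8, 0.4, 1.7]
finger_gap: 0.0513
```

```bash
python3 -c "
from h import *
for i in range(3): imaging.snapshot('top')
st()
"
```

```text
t 23.5 pos [ 0.516  -0.0182  0.2864] xang 63.7 tilt [ 0.0426 -0.0017] q [-0.195  0.149  0.032  1.412  0.007  0.264] F [2.19 0.27 0.22] M [-0.03  0.03 -0.03] gap 0.051
```

Request:
{"fn": "carry_out", "kwargs": {"targets": "0.2 -0.043 -0.088 0 0"}}

```text
time_s: 23.6
tool_pos: [0.4739, -0.0195, 0.2848]
orientation: [0.849, 0.528, 0.02, 0.014]
ft_force: [-1.0, -0.5, -0.3]
finger_gap: 0.0509
```

```bash
python3 -c "
from h import *
for i in range(3): imaging.snapshot('top')
st()
"
```

```text
t 23.75 pos [ 0.4681 -0.0183  0.287 ] xang 63.7 tilt [ 0.048  -0.0028] q [-0.216  0.049 -0.078  1.395  0.008  0.243] F [-0.03 -0.63  0.  ] M [ 0.02  0.1  -0.04] gap 0.0515
```

Request:
{"fn": "carry_out", "kwargs": {"targets": "0.2 0.026 0.054 0 0;0.2 0.026 0.054 0 0;0.2 0.026 0.054 0 0;0.2 0.026 0.054 0 0"}}

```text
time_s: 24.15
tool_pos: [0.6026, -0.0212, 0.3076]
orientation: [0.849, 0.527, 0.031, 0.024]
ft_force: [-0.3, -0.2, -0.0]
finger_gap: 0.0515
```

```bash
python3 -c "
from h import *
for i in range(2): imaging.snapshot('top')
st()
"
```

```text
t 24.25 pos [ 0.6047 -0.0215  0.3059] xang 63.7 tilt [ 0.0782 -0.0082] q [-0.171  0.297  0.266  1.461  0.005  0.289] F [0.71 0.05 0.09] M [-0.    0.05 -0.01] gap 0.0515
```

Request:
{"fn": "carry_out", "kwargs": {"targets": "0.2 -0.026 -0.054 0 0;0.2 -0.026 -0.054 0 0;0.2 -0.026 -0.054 0 0;0.2 -0.02 -0.04 0 0"}}

```text
time_s: 24.65
tool_pos: [0.5038, -0.0226, 0.3017]
orientation: [0.848, 0.527, 0.038, 0.03]
ft_force: [-1.2, 0.5, 0.7]
finger_gap: 0.0511
```

```bash
python3 -c "
from h import *
st()
for i in range(2): imaging.snapshot('top')
st()
"
```

```text
t 24.65 pos [ 0.5038 -0.0226  0.3017] xang 63.8 tilt [ 0.0965 -0.0115] q [-0.21   0.076 -0.019  1.379  0.009  0.249] F [-1.25  0.54  0.67] M [-0.03  0.05 -0.04] gap 0.0511
t 24.75 pos [ 0.5029 -0.0224  0.3024] xang 63.8 tilt [ 0.0967 -0.0116] q [-0.21   0.074 -0.019  1.381  0.009  0.249] F [ 0.65 -0.02 -0.19] M [0.02 0.06 0.01] gap 0.0513
```

Request:
{"fn": "carry_out", "kwargs": {"targets": "0.2 -0.01 -0.03 0.05 0"}}

```text
time_s: 24.85
tool_pos: [0.4949, -0.0217, 0.2805]
orientation: [0.848, 0.527, 0.042, 0.035]
ft_force: [1.0, -0.1, -0.2]
finger_gap: 0.0515
```

```bash
python3 -c "
from h import *
st()"
```

```text
t 24.85 pos [ 0.4949 -0.0217  0.2805] xang 63.8 tilt [ 0.1082 -0.0141] q [-0.212  0.047 -0.102  1.313  0.009  0.247] F [ 0.95 -0.11 -0.23] M [ 0.04  0.09 -0.04] gap 0.0515
```

Request:
{"fn": "carry_out", "kwargs": {"targets": "0.2 0 0 0 0"}}

```text
time_s: 24.95
tool_pos: [0.4928, -0.0211, 0.278]
orientation: [0.848, 0.527, 0.041, 0.033]
ft_force: [-0.2, -0.3, -0.8]
finger_gap: 0.0511
```

```bash
python3 -c "
from h import *
st()"
```

```text
t 24.95 pos [ 0.4928 -0.0211  0.278 ] xang 63.8 tilt [ 0.1032 -0.0128] q [-0.212  0.047 -0.107  1.312  0.009  0.247] F [-0.15 -0.31 -0.8 ] M [0.01 0.11 0.  ] gap 0.0511
```

Request:
{"fn": "carry_out", "kwargs": {"targets": "0.2 0 0 0 0"}}

```text
time_s: 25.05
tool_pos: [0.4954, -0.0215, 0.2801]
orientation: [0.848, 0.527, 0.042, 0.034]
ft_force: [0.5, 0.5, -0.6]
finger_gap: 0.0514
```

```bash
python3 -c "
from h import *
st()"
```

```text
t 25.05 pos [ 0.4954 -0.0215  0.2801] xang 63.8 tilt [ 0.1078 -0.0137] q [-0.212  0.048 -0.102  1.312  0.009  0.248] F [ 0.53  0.53 -0.62] M [0.03 0.06 0.01] gap 0.0514
```

Request:
{"fn": "carry_out", "kwargs": {"targets": "0.2 0 0 -0.1 0;0.2 0 0 -0.1 0"}}

```text
time_s: 25.25
tool_pos: [0.4821, -0.0194, 0.3719]
orientation: [0.848, 0.527, 0.036, 0.028]
ft_force: [1.6, -0.3, 0.9]
finger_gap: 0.0513
```

```bash
cat >> h.py <<'E'
def tl(k=4):
    for i in range(k+1):
        s=telemetry.read_state();q=s['qpos'];print(round(s['time_s'],2),s['tool_pos'].round(4),'tilt',round(np.pi/2-(q[1]-q[2]+q[3]),4),'dq',s['dq'][1:4].round(2))
        if i<k: imaging.snapshot('top')
E
python3 -c "
from h import *
tl(4)"
```

```text
25.25 [ 0.4821 -0.0194  0.3719] tilt 0.091 dq [0.11 1.25 1.25]
25.3 [ 0.4837 -0.0198  0.3803] tilt 0.1021 dq [-0.04 -0.07 -0.15]
25.35 [ 0.4851 -0.0201  0.3782] tilt 0.1038 dq [ 0.02 -0.11 -0.11]
25.4 [ 0.485  -0.0201  0.3754] tilt 0.101 dq [ 0.02 -0.1  -0.05]
25.45 [ 0.4842 -0.0199  0.3731] tilt 0.0975 dq [ 0.01 -0.08 -0.02]
```

Request:
{"fn": "carry_out", "kwargs": {"targets": "0.2 0 0 0.1 0"}}

```text
time_s: 25.55
tool_pos: [0.4938, -0.0214, 0.3291]
orientation: [0.848, 0.527, 0.043, 0.035]
ft_force: [1.5, -0.5, -0.7]
finger_gap: 0.0515
```

```bash
python3 -c "
from h import *
tl(3)"
```

```text
25.55 [ 0.4938 -0.0214  0.3291] tilt 0.1108 dq [-0.01 -1.36 -1.34]
25.6 [ 0.4857 -0.0197  0.3126] tilt 0.0844 dq [ 0.08 -0.05  0.21]
25.65 [ 0.4844 -0.0195  0.3145] tilt 0.0809 dq [-0.02  0.19  0.12]
25.7 [ 0.4865 -0.0199  0.3191] tilt 0.0876 dq [-0.03  0.16  0.04]
```

Request:
{"fn": "carry_out", "kwargs": {"targets": "0.2 0 0 0.1 0"}}

```text
time_s: 25.8
tool_pos: [0.4958, -0.0214, 0.2804]
orientation: [0.848, 0.527, 0.04, 0.032]
ft_force: [1.6, 0.2, -0.4]
finger_gap: 0.051
```

```bash
python3 -c "
from h import *
tl(3)"
```

```text
25.8 [ 0.4958 -0.0214  0.2804] tilt 0.1014 dq [ 0.12 -1.18 -1.19]
25.85 [ 0.4876 -0.0197  0.2658] tilt 0.0776 dq [ 0.06 -0.01  0.19]
25.9 [ 0.4872 -0.0196  0.2684] tilt 0.0761 dq [-0.03  0.17  0.09]
25.95 [ 0.4897 -0.0201  0.2726] tilt 0.0831 dq [-0.03  0.14  0.02]
```

Request:
{"fn": "carry_out", "kwargs": {"targets": "0.2 0 0 0.1 0"}}

```text
time_s: 26.05
tool_pos: [0.5012, -0.0221, 0.2332]
orientation: [0.848, 0.527, 0.04, 0.032]
ft_force: [2.1, -0.7, -0.3]
finger_gap: 0.0514
```

```bash
python3 -c "
from h import *
tl(3)"
```

```text
26.05 [ 0.5012 -0.0221  0.2332] tilt 0.1014 dq [ 0.22 -1.09 -1.25]
26.1 [ 0.4934 -0.0205  0.2195] tilt 0.0803 dq [ 0.04 -0.01  0.2 ]
26.15 [ 0.4923 -0.0202  0.2215] tilt 0.0776 dq [-0.03  0.14  0.09]
26.2 [ 0.4943 -0.0206  0.2249] tilt 0.0827 dq [-0.03  0.1   0.02]
```

Request:
{"fn": "carry_out", "kwargs": {"targets": "0.2 0 0 -0.1 0;0.2 0 0 0 0;0.2 0 0 -0.1 0;0.2 0 0 0 0"}}

```text
time_s: 26.6
tool_pos: [0.4899, -0.0206, 0.331]
orientation: [0.848, 0.527, 0.039, 0.031]
ft_force: [1.6, -0.1, 0.1]
finger_gap: 0.0513
```

```bash
python3 -c "
from h import *
tl(3)"
```

```text
26.6 [ 0.4899 -0.0206  0.331 ] tilt 0.1 dq [ 0.04 -0.07 -0.02]
26.65 [ 0.4894 -0.0205  0.3285] tilt 0.0968 dq [ 0.02 -0.08 -0.05]
26.7 [ 0.4888 -0.0204  0.3263] tilt 0.0937 dq [ 0.02 -0.07 -0.03]
26.75 [ 0.4881 -0.0202  0.3244] tilt 0.0907 dq [ 0.02 -0.06 -0.02]
```

Request:
{"fn": "carry_out", "kwargs": {"targets": "0.2 0 0 0.1 0"}}

```text
time_s: 26.85
tool_pos: [0.4976, -0.0218, 0.2821]
orientation: [0.848, 0.527, 0.041, 0.033]
ft_force: [0.9, -1.4, 0.0]
finger_gap: 0.051
```

```bash
python3 -c "
from h import *
tl(2)"
```

```text
26.85 [ 0.4976 -0.0218  0.2821] tilt 0.1061 dq [ 0.08 -1.2  -1.3 ]
26.9 [ 0.4901 -0.0202  0.2675] tilt 0.0837 dq [ 0.06 -0.03  0.19]
26.95 [ 0.4887 -0.0199  0.2691] tilt 0.0797 dq [-0.01  0.15  0.11]
```

Request:
{"fn": "carry_out", "kwargs": {"targets": "0.2 0 0 0.1 0"}}

```text
time_s: 27.05
tool_pos: [0.4967, -0.0212, 0.2305]
orientation: [0.849, 0.527, 0.036, 0.028]
ft_force: [2.1, -0.8, 0.9]
finger_gap: 0.0514
```

```bash
python3 -c "
from h import *
tl(2)"
```

```text
27.05 [ 0.4967 -0.0212  0.2305] tilt 0.0907 dq [ 0.22 -1.07 -1.16]
27.1 [ 0.4887 -0.0195  0.2173] tilt 0.0693 dq [0.04 0.   0.19]
27.15 [ 0.4883 -0.0194  0.2198] tilt 0.0678 dq [-0.03  0.16  0.09]
```

Request:
{"fn": "carry_out", "kwargs": {"targets": "0.2 0 0 -0.1 0"}}

```text
time_s: 27.25
tool_pos: [0.4804, -0.0182, 0.265]
orientation: [0.849, 0.527, 0.022, 0.015]
ft_force: [1.1, 0.7, 0.5]
finger_gap: 0.0513
```

```bash
python3 -c "
from h import *
tl(4)"
```

```text
27.25 [ 0.4804 -0.0182  0.265 ] tilt 0.0533 dq [-0.17  1.19  1.31]
27.3 [ 0.485  -0.0192  0.2777] tilt 0.0712 dq [-0.05  0.06 -0.15]
27.35 [ 0.4878 -0.0198  0.2778] tilt 0.0776 dq [ 0.01 -0.05 -0.1 ]
27.4 [ 0.4882 -0.0199  0.2764] tilt 0.0777 dq [ 0.02 -0.06 -0.05]
27.45 [ 0.4877 -0.0198  0.2747] tilt 0.0759 dq [ 0.01 -0.06 -0.03]
```

Request:
{"fn": "carry_out", "kwargs": {"targets": "0.2 0 0 0.1 0"}}

```text
time_s: 27.55
tool_pos: [0.4973, -0.0213, 0.2327]
orientation: [0.848, 0.527, 0.036, 0.028]
ft_force: [1.3, -0.8, -0.3]
finger_gap: 0.0511
```

```bash
python3 -c "
from h import *
tl(2)"
```

```text
27.55 [ 0.4973 -0.0213  0.2327] tilt 0.0915 dq [ 0.18 -1.08 -1.28]
27.6 [ 0.4902 -0.0199  0.2197] tilt 0.072 dq [ 0.04 -0.03  0.19]
27.65 [ 0.4884 -0.0195  0.221 ] tilt 0.0675 dq [-0.02  0.11  0.1 ]
```

Request:
{"fn": "carry_out", "kwargs": {"targets": "0.2 0 0 -0.1 0;0.2 0 0 0.08 0"}}

```text
time_s: 27.85
tool_pos: [0.4905, -0.02, 0.2401]
orientation: [0.849, 0.527, 0.03, 0.022]
ft_force: [2.7, -1.5, 0.4]
finger_gap: 0.0512
```

```bash
python3 -c "
from h import *
tl(3)"
```

```text
27.85 [ 0.4905 -0.02    0.2401] tilt 0.0745 dq [ 0.22 -1.16 -1.18]
27.9 [ 0.482  -0.0183  0.2245] tilt 0.0511 dq [ 0.06 -0.12  0.09]
27.95 [ 0.4799 -0.0178  0.2239] tilt 0.0458 dq [-0.01  0.04  0.05]
28.0 [ 0.4807 -0.018   0.2253] tilt 0.0479 dq [-0.01  0.05  0.  ]
```

Request:
{"fn": "carry_out", "kwargs": {"targets": "0.2 0 0 -0.1 0;0.2 0 0 0.08 0"}}

```text
time_s: 28.2
tool_pos: [0.4843, -0.0188, 0.2456]
orientation: [0.849, 0.527, 0.024, 0.017]
ft_force: [2.8, -0.9, -0.1]
finger_gap: 0.0513
```

```bash
python3 -c "
from h import *
tl(2)"
```

```text
28.2 [ 0.4843 -0.0188  0.2456] tilt 0.0587 dq [ 0.19 -1.23 -1.19]
28.25 [ 0.4748 -0.0168  0.2292] tilt 0.0332 dq [ 0.07 -0.15  0.09]
28.3 [ 0.4723 -0.0163  0.2283] tilt 0.027 dq [-0.    0.04  0.05]
```

Request:
{"fn": "carry_out", "kwargs": {"targets": "0.2 0 0 -0.1 0;0.2 0 0 0.08 0"}}

```text
time_s: 28.5
tool_pos: [0.4747, -0.0169, 0.2477]
orientation: [0.849, 0.528, 0.016, 0.009]
ft_force: [3.7, -0.5, 1.0]
finger_gap: 0.0512
```

```bash
python3 -c "
from h import *
tl(2)"
```

```text
28.5 [ 0.4747 -0.0169  0.2477] tilt 0.0348 dq [ 0.17 -1.29 -1.18]
28.55 [ 0.4642 -0.0147  0.2309] tilt 0.0075 dq [ 0.07 -0.15  0.09]
28.6 [ 0.4619 -0.0142  0.2301] tilt 0.0014 dq [-0.01  0.05  0.05]
```

Request:
{"fn": "carry_out", "kwargs": {"targets": "0.2 0 0 -0.1 0;0.2 0 0 0.08 0"}}

```text
time_s: 28.8
tool_pos: [0.4644, -0.0148, 0.2493]
orientation: [0.849, 0.528, 0.006, -0.0]
ft_force: [2.5, -0.1, 0.2]
finger_gap: 0.0512
```

```bash
python3 -c "
from h import *
tl(2)"
```

```text
28.8 [ 0.4644 -0.0148  0.2493] tilt 0.0085 dq [ 0.14 -1.33 -1.18]
28.85 [ 0.4533 -0.0124  0.2324] tilt -0.0197 dq [ 0.07 -0.16  0.09]
28.9 [ 0.4512 -0.012   0.2318] tilt -0.0256 dq [-0.01  0.06  0.05]
```

```bash
python3 -c "
from h import *
tl(1);to((.490,-.019,.15))"
```

```text
28.9 [ 0.4512 -0.012   0.2318] tilt -0.0256 dq [-0.01  0.06  0.05]
28.95 [ 0.4523 -0.0122  0.2333] tilt -0.0228 dq [-0.01  0.06  0.  ]
t 28.95 pos [ 0.4523 -0.0122  0.2333] xang 63.7 tilt [-0.0204  0.0138] q [-0.212  0.087 -0.167  1.34   0.009  0.248] F [ 0.27  0.53 -0.36] M [-0.04 -0.03 -0.01] gap 0.0514
tool mm [10.4 38.8 82.4] units [0.0207 0.0775 0.1648]
```

Request:
{"fn": "carry_out", "kwargs": {"targets": "0.2 0.01 0.04 0.08 0"}}

```text
time_s: 29.05
tool_pos: [0.4747, -0.0165, 0.1989]
orientation: [0.849, 0.528, -0.001, -0.008]
ft_force: [1.4, -0.5, -0.1]
finger_gap: 0.0515
```

```bash
python3 -c "
from h import *
tl(4);to((.490,-.019,.15))"
```

```text
29.05 [ 0.4747 -0.0165  0.1989] tilt -0.0129 dq [ 0.57 -0.46 -0.99]
29.1 [ 0.4741 -0.0167  0.1899] tilt -0.0221 dq [ 0.01 -0.03  0.12]
29.15 [ 0.4719 -0.0162  0.1911] tilt -0.026 dq [-0.04  0.04  0.1 ]
29.2 [ 0.4715 -0.0161  0.1928] tilt -0.0254 dq [-0.04  0.03  0.04]
29.25 [ 0.4718 -0.0161  0.1939] tilt -0.0236 dq [-0.03  0.02  0.  ]
t 29.25 pos [ 0.4718 -0.0161  0.1939] xang 63.7 tilt [-0.0211  0.0139] q [-0.211  0.138 -0.205  1.251  0.009  0.248] F [ 0.14 -0.48 -0.36] M [-0.01 -0.09  0.04] gap 0.0513
tool mm [ 5.3 18.7 43.5] units [0.0107 0.0374 0.087 ]
```

Request:
{"fn": "carry_out", "kwargs": {"targets": "0.2 0.011 0.038 0.08 0"}}

```text
time_s: 29.35
tool_pos: [0.4937, -0.0196, 0.16]
orientation: [0.849, 0.528, -0.001, -0.008]
ft_force: [0.9, 0.0, -0.2]
finger_gap: 0.0509
```

```bash
python3 -c "
from h import *
tl(4);to((.490,-.019,.15))
im=imaging.snapshot('wrist')[:,:,::-1];cv2.imwrite('pics/w20.png',im[100:320,140:420])"
```

```text
29.35 [ 0.4937 -0.0196  0.16  ] tilt -0.013 dq [ 0.61 -0.35 -0.96]
29.4 [ 0.493  -0.0196  0.1513] tilt -0.0214 dq [-0.   -0.04  0.12]
29.45 [ 0.4905 -0.0191  0.1523] tilt -0.0257 dq [-0.04  0.03  0.1 ]
29.5 [ 0.4899 -0.019   0.1538] tilt -0.0255 dq [-0.04  0.02  0.04]
29.55 [ 0.4902 -0.019   0.1548] tilt -0.0241 dq [-0.03  0.01  0.  ]
t 29.55 pos [ 0.4902 -0.019   0.1548] xang 63.7 tilt [-0.0217  0.0141] q [-0.209  0.193 -0.237  1.166  0.009  0.25 ] F [1.13 0.42 0.09] M [-0.01  0.   -0.01] gap 0.0515
tool mm [-0.1 -0.   4.8] units [-0.0002 -0.      0.0097]
```

View pics/w20.png

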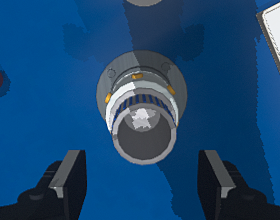

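Request:
{"fn": "carry_out", "kwargs": {"targets": "0.2 0 0.002 0.075 0"}}

```text
time_s: 29.7
tool_pos: [0.4953, -0.0199, 0.1239]
orientation: [0.849, 0.528, -0.001, -0.007]
ft_force: [1.0, -0.3, -0.2]
finger_gap: 0.0514
```

```bash
python3 -c "
from h import *
tl(3);to((.490,-.019,.081))"
```

```text
29.7 [ 0.4953 -0.0199  0.1239] tilt -0.0108 dq [ 0.26 -0.7  -0.94]
29.75 [ 0.49   -0.0188  0.116 ] tilt -0.0227 dq [ 0.02 -0.02  0.13]
29.8 [ 0.4885 -0.0185  0.117 ] tilt -0.0262 dq [-0.02  0.06  0.07]
29.85 [ 0.4893 -0.0186  0.1184] tilt -0.0248 dq [-0.01  0.05  0.02]
t 29.85 pos [ 0.4893 -0.0186  0.1184] xang 63.7 tilt [-0.0223  0.0142] q [-0.208  0.215 -0.302  1.079  0.009  0.251] F [-0.23 -0.77  0.18] M [-0.05 -0.03  0.  ] gap 0.0515
tool mm [-0.1  1.8 37.4] units [-0.0003  0.0036  0.0748]
```

Request:
{"fn": "carry_out", "kwargs": {"targets": "0.2 0 0.004 0.075 0"}}

```text
time_s: 29.95
tool_pos: [0.495, -0.0199, 0.0866]
orientation: [0.849, 0.528, -0.002, -0.008]
ft_force: [1.8, 0.3, -0.5]
finger_gap: 0.0514
```

```bash
python3 -c "
from h import *
tl(2);to((.490,-.019,.081))
im=imaging.snapshot('scene')[:,:,::-1];cv2.imwrite('pics/s21z.png',cv2.resize(im[165:245,260:340],None,fx=7.5,fy=7.5,interpolation=0))
tl(0)"
```

```text
29.95 [ 0.495  -0.0199  0.0866] tilt -0.0138 dq [ 0.35 -0.64 -0.94]
30.0 [ 0.4897 -0.0189  0.0789] tilt -0.0255 dq [ 0.01 -0.02  0.14]
30.05 [ 0.4882 -0.0186  0.0799] tilt -0.0289 dq [-0.03  0.05  0.07]
t 30.05 pos [ 0.4882 -0.0186  0.0799] xang 63.7 tilt [-0.0263  0.015 ] q [-0.209  0.248 -0.361  0.991  0.009  0.25 ] F [-0.98  0.01 -0.43] M [-0.03  0.04 -0.03] gap 0.0511
tool mm [ 0.4  1.8 -1.1] units [ 0.0009  0.0036 -0.0022]
30.1 [ 0.489  -0.0187  0.0814] tilt -0.0272 dq [-0.02  0.04  0.02]
```

View pics/s21z.png

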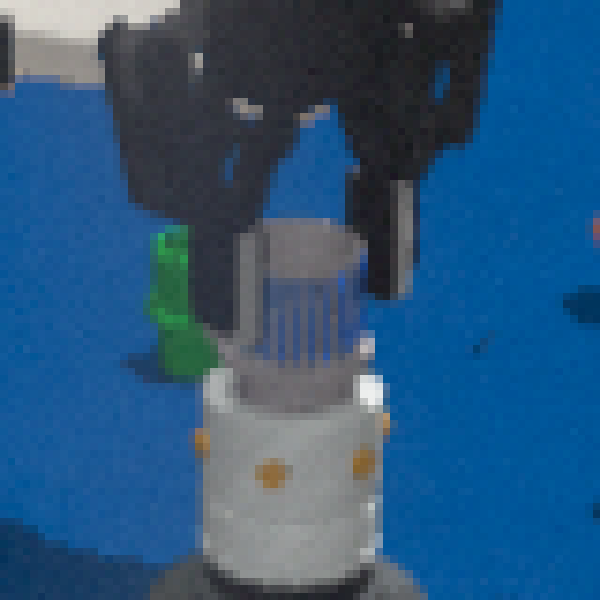

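Request:
{"fn": "carry_out", "kwargs": {"targets": "-1 0 0.002 0 0;-1 0 0 0 0;-1 0 0 0 0", "grip_force": 70}}

```text
time_s: 30.4
tool_pos: [0.4912, -0.0192, 0.0864]
orientation: [0.849, 0.528, -0.005, -0.012]
ft_force: [-0.3, 0.9, -0.9]
finger_gap: 0.0378
```

```bash
python3 -c "
from h import *
st()"
```

```text
t 30.4 pos [ 0.4912 -0.0192  0.0864] xang 63.7 tilt [-0.0217  0.0145] q [-0.209  0.244 -0.349  1.002  0.01   0.25 ] F [-0.34  0.86 -0.95] M [0.03 0.21 0.03] gap 0.0378
```

Request:
{"fn": "carry_out", "kwargs": {"targets": "-1 0 0 0.003 -1;-1 0 0 0.004 -1;-1 0 0 0.004 -1;-1 0 0 0.004 -1;-1 0 0 0.004 -1"}}

```text
time_s: 30.9
tool_pos: [0.4909, -0.0202, 0.0823]
orientation: [0.71, 0.705, -0.003, -0.011]
ft_force: [-2.9, -0.6, 5.1]
finger_gap: 0.0381
```

```bash
python3 -c "
from h import *
to((.491,-.019,.07))"
```

```text
t 30.9 pos [ 0.4909 -0.0202  0.0823] xang 89.6 tilt [-0.0202  0.0112] q [-0.209  0.245 -0.358  0.99   0.007 -0.202] F [-2.87 -0.64  5.06] M [ 0.08  0.71 -0.14] gap 0.0381
tool mm [ 1.   0.4 12.3] units [0.0021 0.0008 0.0247]
```

Request:
{"fn": "carry_out", "kwargs": {"targets": "-1 0.001 0 0.004 -1;-1 0.001 0 0.004 -1;-1 0 0 0.004 -1;-1 0 0 0.004 -1;-1 0 0 0.004 -1"}}

```text
time_s: 31.4
tool_pos: [0.4912, -0.0211, 0.0801]
orientation: [0.534, 0.846, -0.002, -0.009]
ft_force: [-2.5, 0.7, 6.8]
finger_gap: 0.0378
```

```bash
python3 -c "
from h import *
to((.491,-.019,.07))"
```

```text
t 31.4 pos [ 0.4912 -0.0211  0.0801] xang 115.5 tilt [-0.0163  0.0061] q [-0.208  0.244 -0.365  0.979  0.003 -0.653] F [-2.54  0.66  6.78] M [ 0.11  0.87 -0.17] gap 0.0378
tool mm [ 1.8  0.9 10.1] units [0.0037 0.0018 0.0203]
```

Request:
{"fn": "carry_out", "kwargs": {"targets": "-1 0.002 0.001 0.005 1;-1 0.001 0 0.005 1;-1 0.001 0 0.005 1;-1 0 0 0.005 1;-1 0 0 0.005 1;-1 0 0 0.005 1"}}

```text
time_s: 32.0
tool_pos: [0.4915, -0.0198, 0.077]
orientation: [0.739, 0.673, -0.003, -0.004]
ft_force: [-6.2, 1.6, 9.5]
finger_gap: 0.0378
```

```bash
python3 -c "
from h import *
to((.491,-.019,.07))
im=imaging.snapshot('scene')[:,:,::-1];cv2.imwrite('pics/s22z.png',cv2.resize(im[165:245,260:340],None,fx=7.5,fy=7.5,interpolation=0))
"
```

```text
t 32.0 pos [ 0.4915 -0.0198  0.077 ] xang 84.7 tilt [-0.0099  0.0021] q [-0.204  0.242 -0.377  0.962  0.    -0.111] F [-6.16  1.62  9.54] M [0.3  1.19 0.31] gap 0.0378
tool mm [ 0.7 -0.5  7. ] units [ 0.0014 -0.001   0.0139]
```

View pics/s22z.png

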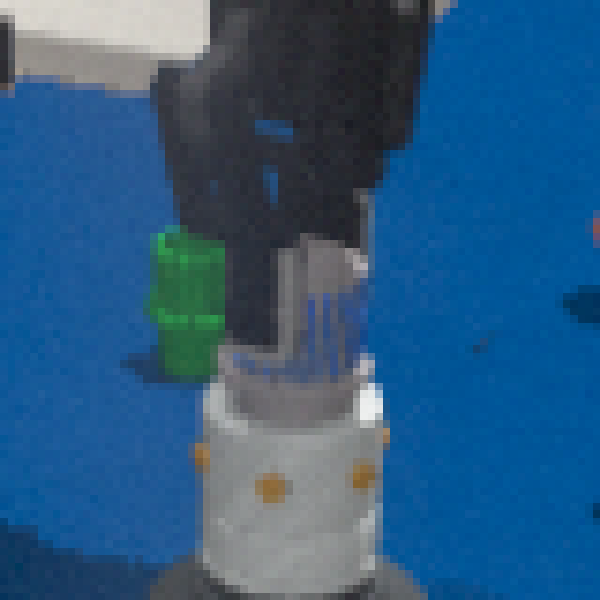

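Request:
{"fn": "carry_out", "kwargs": {"targets": "-1 0.001 -0.005 0.005 1;-1 0 -0.002 0.005 1;-1 0 -0.001 0.005 1;-1 0 -0.001 0.005 1;-1 0 0 0.005 1;-1 0 0 0.005 1"}}

```text
time_s: 32.65
tool_pos: [0.492, -0.019, 0.0756]
orientation: [0.893, 0.45, 0.002, 0.002]
ft_force: [-3.9, 1.3, 9.0]
finger_gap: 0.0379
```

```bash
python3 -c "
from h import *
to((.491,-.019,.07))
im=imaging.snapshot('scene')[:,:,::-1];cv2.imwrite('pics/s23z.png',cv2.resize(im[165:245,260:340],None,fx=7.5,fy=7.5,interpolation=0))
st()
"
```

```text
t 32.65 pos [ 0.492  -0.019   0.0756] xang 53.5 tilt [ 0.0052 -0.0014] q [-0.201  0.231 -0.394  0.94  -0.     0.435] F [-3.89  1.34  9.03] M [0.35 1.05 0.28] gap 0.0379
tool mm [-0.6 -0.8  5.6] units [-0.0013 -0.0016  0.0112]
t 32.7 pos [ 0.492  -0.019   0.0755] xang 53.3 tilt [ 0.0052 -0.0014] q [-0.202  0.231 -0.395  0.939 -0.     0.44 ] F [-4.31  0.38  8.13] M [ 0.16  1.07 -0.26] gap 0.0381
```

View pics/s23z.png

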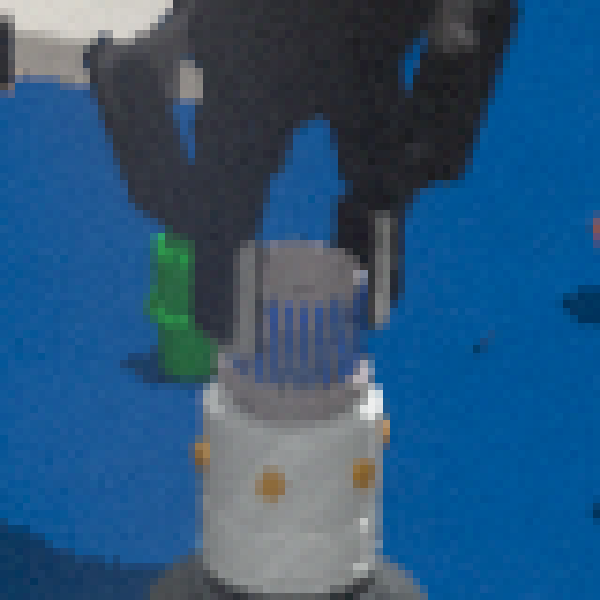

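Request:
{"fn": "carry_out", "kwargs": {"targets": "-1 -0.002 -0.003 0.006 -1;-1 0 -0.002 0.006 -1;-1 0 -0.001 0.006 -1;-1 0 -0.001 0.006 -1;-1 0 -0.001 0.006 -1;-1 0 -0.001 0.006 -1"}}

```text
time_s: 33.3
tool_pos: [0.4917, -0.0203, 0.0701]
orientation: [0.743, 0.67, 0.004, 0.009]
ft_force: [-4.4, 0.9, 9.5]
finger_gap: 0.0379
```

```bash
python3 -c "
from h import *
to((.491,-.019,.07))
im=imaging.snapshot('scene')[:,:,::-1];cv2.imwrite('pics/s24z.png',cv2.resize(im[165:245,260:340],None,fx=7.5,fy=7.5,interpolation=0))
st()
"
```

```text
t 33.3 pos [ 0.4917 -0.0203  0.0701] xang 84.1 tilt [ 0.0177 -0.0079] q [-0.202  0.225 -0.418  0.909 -0.004 -0.098] F [-4.43  0.9   9.47] M [ 0.15  1.04 -0.32] gap 0.0379
tool mm [ 1.2 -0.8  0.1] units [ 0.0024 -0.0017  0.0002]
t 33.35 pos [ 0.4916 -0.0202  0.07  ] xang 84.3 tilt [ 0.0176 -0.0079] q [-0.202  0.225 -0.418  0.909 -0.004 -0.103] F [-3.88  0.56  8.7 ] M [0.15 0.96 0.29] gap 0.0378
```

View pics/s24z.png

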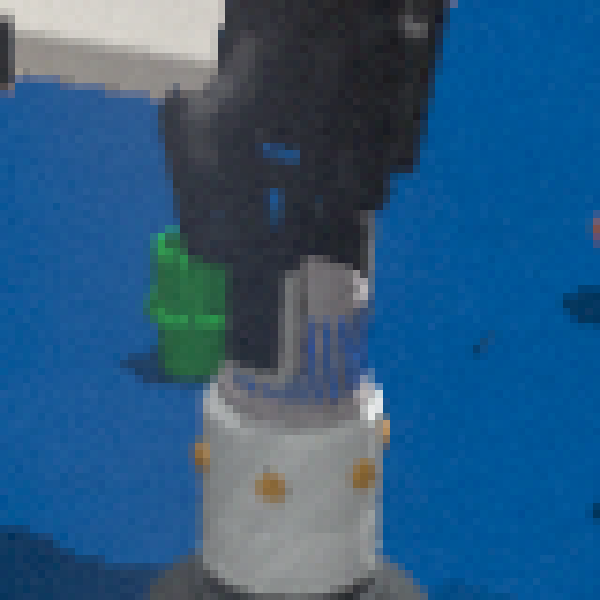

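Request:
{"fn": "carry_out", "kwargs": {"targets": "-1 0.002 -0.003 0.006 -1;-1 0.001 -0.001 0.006 -1;-1 0 -0.001 0.006 -1;-1 0 -0.001 0.006 -1"}}

```text
time_s: 33.75
tool_pos: [0.4928, -0.02, 0.0672]
orientation: [0.61, 0.792, 0.004, 0.014]
ft_force: [-4.9, 1.9, 12.7]
finger_gap: 0.0377
```

```bash
python3 -c "
from h import *
to((.491,-.019,.07))
im=imaging.snapshot('scene')[:,:,::-1];cv2.imwrite('pics/s25z.png',cv2.resize(im[165:245,260:340],None,fx=7.5,fy=7.5,interpolation=0))
"
```

```text
t 33.75 pos [ 0.4928 -0.02    0.0672] xang 104.8 tilt [ 0.0281 -0.011 ] q [-0.2    0.222 -0.431  0.888 -0.005 -0.459] F [-4.92  1.88 12.74] M [ 0.29  1.32 -0.6 ] gap 0.0377
tool mm [ 1.4 -1.4 -2.9] units [ 0.0028 -0.0028 -0.0058]
```

View pics/s25z.png

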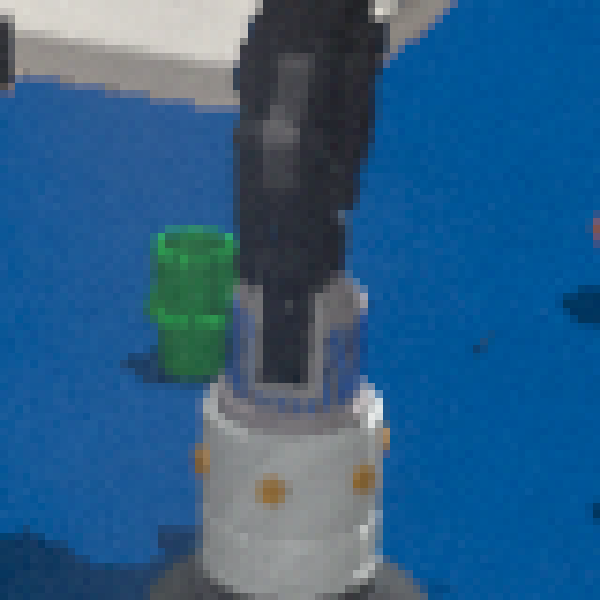

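Request:
{"fn": "carry_out", "kwargs": {"targets": "-1 0 0 -0.004 0;-1 0 0 -0.003 0"}}

```text
time_s: 34.0
tool_pos: [0.4921, -0.0202, 0.0731]
orientation: [0.608, 0.794, 0.004, 0.015]
ft_force: [0.5, -1.4, -14.7]
finger_gap: 0.0379
```

```bash
python3 -c "
from h import *
st()
im=imaging.snapshot('scene')[:,:,::-1];cv2.imwrite('pics/s26z.png',cv2.resize(im[165:245,260:340],None,fx=7.5,fy=7.5,interpolation=0))
im=imaging.snapshot('wrist')[:,:,::-1];cv2.imwrite('pics/w26.png',cv2.resize(im[150:330,190:370],None,fx=3.3,fy=3.3,interpolation=0))
st()
"
```

```text
t 34.0 pos [ 0.4921 -0.0202  0.0731] xang 105.2 tilt [ 0.0282 -0.012 ] q [-0.2    0.214 -0.424  0.902 -0.006 -0.465] F [  0.45  -1.38 -14.71] M [-0.41  0.3  -0.02] gap 0.0379
t 34.1 pos [ 0.4919 -0.0203  0.0728] xang 105.1 tilt [ 0.0276 -0.0122] q [-0.2    0.215 -0.424  0.902 -0.006 -0.464] F [-4.79 -0.55  2.05] M [-0.18  1.09 -0.06] gap 0.038
```

View pics/s26z.png

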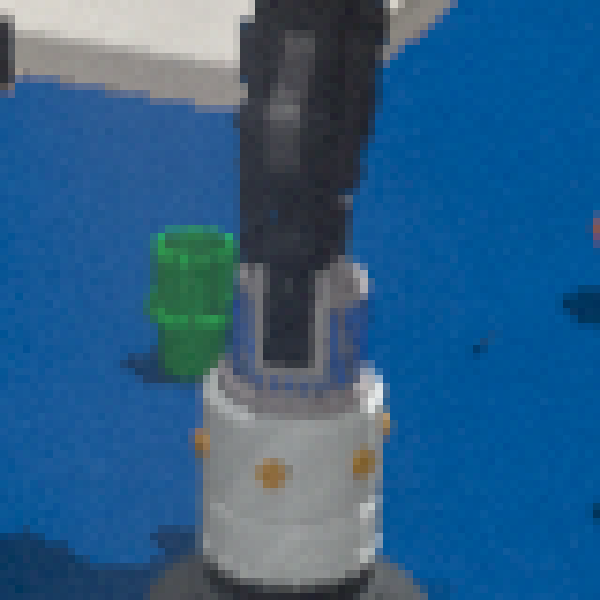

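View pics/w26.png

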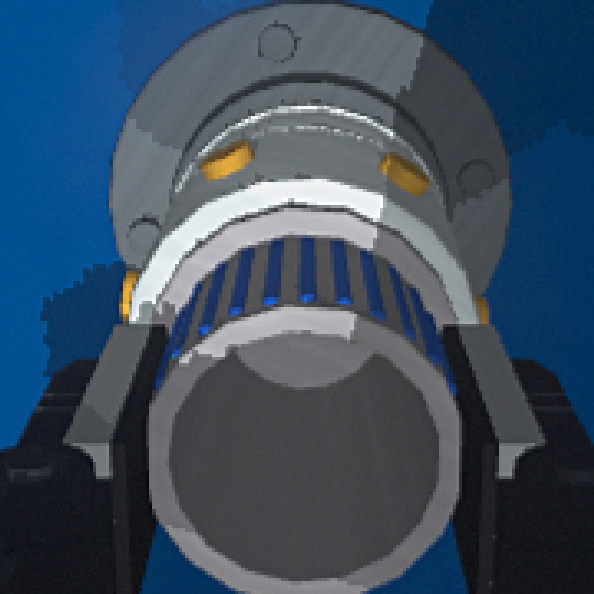

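```bash
python3 -c "
from h import *
q=imaging.camera_params('scene')
def circ(c,r,z,n=72):
    th=np.linspace(0,2*np.pi,n);return np.c_[c[0]+r*np.cos(th),c[1]+r*np.sin(th),np.full(n,z)]
for g in (0,.003,.006,.016):
  for nm,r0,z in (('top',.02,.122),('flT',.024,.09),('flB',.024,.086)):
    r=(proj(q,circ((.491,-.019),r0,z+g))-(260,165)+.5)*7.5;print(g,nm,r.min(0).round(),r.max(0).round())
r=(proj(q,circ((.491,-.019),.028,.086))-(260,165)+.5)*7.5;print('rim',r.min(0).round(),r.max(0).round())
"
```

```text
0 top [234. 252.] [367. 306.]
0 flT [218. 342.] [377. 410.]
0 flB [218. 354.] [376. 422.]
0.003 top [234. 243.] [368. 297.]
0.003 flT [219. 333.] [377. 401.]
0.003 flB [218. 345.] [377. 413.]
0.006 top [234. 234.] [368. 288.]
0.006 flT [219. 324.] [378. 392.]
0.006 flB [219. 336.] [377. 404.]
0.016 top [235. 204.] [369. 256.]
0.016 flT [219. 295.] [379. 361.]
0.016 flB [219. 307.] [378. 374.]
rim [205. 348.] [390. 428.]
```

Request:
{"fn": "carry_out", "kwargs": {"targets": "-0.05 0 0 0 0;0.2 0 0 0 0;0.2 0 0 0 0;0.2 0 0 -0.03 0;0.2 0 0 -0.06 0;0.2 0 0 -0.06 0"}}

```text
time_s: 34.7
tool_pos: [0.4906, -0.0192, 0.1472]
orientation: [0.608, 0.794, 0.004, 0.014]
ft_force: [0.2, -1.0, -0.1]
finger_gap: 0.0511
```

```bash
python3 -c "
from h import *
im=imaging.snapshot('scene')[:,:,::-1];cv2.imwrite('pics/s27z.png',cv2.resize(im[165:245,260:340],None,fx=7.5,fy=7.5,interpolation=0))
im=imaging.snapshot('wrist')[:,:,::-1];cv2.imwrite('pics/w27.png',cv2.resize(im[120:300,190:370],None,fx=3.3,fy=3.3,interpolation=0))
st()
"
```

```text
t 34.8 pos [ 0.4939 -0.0198  0.1507] xang 105.1 tilt [ 0.0354 -0.0123] q [-0.199  0.15  -0.299  1.084 -0.005 -0.463] F [-0.34  0.25 -0.64] M [ 0.02 -0.03 -0.02] gap 0.0509
```

View pics/s27z.png

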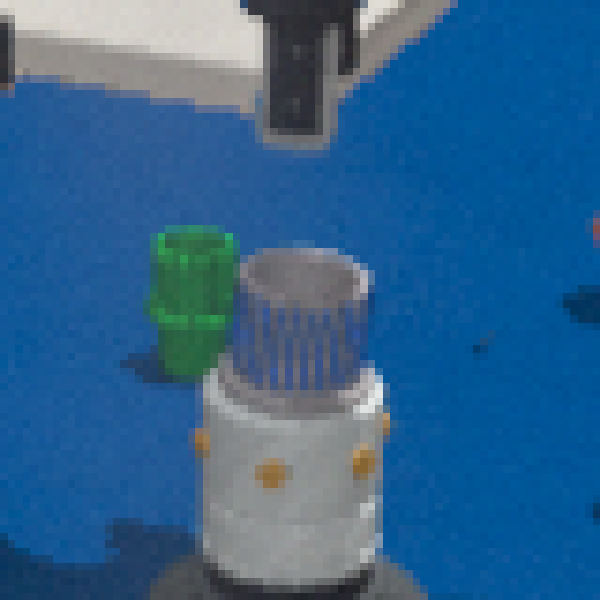

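View pics/w27.png

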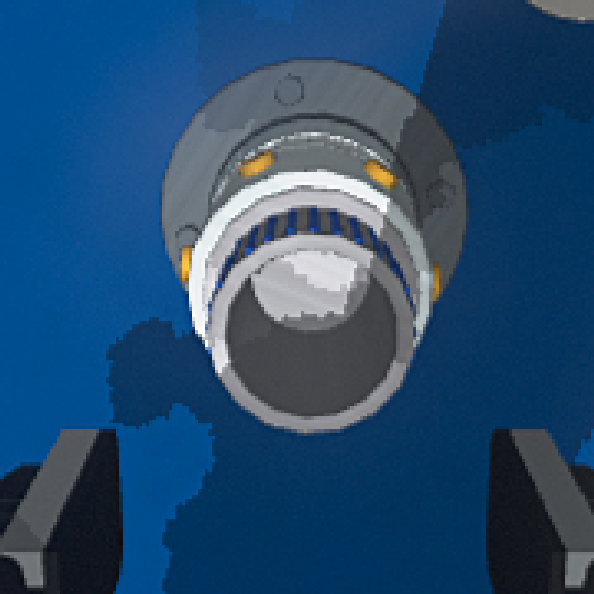

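```bash
python3 -c "
from h import *
p=imaging.camera_params('wrist')
im=imaging.snapshot('wrist')[:,:,::-1];cv2.imwrite('pics/w28.png',im);np.save('w28.npy',p['cam_to_world'])
cv2.imwrite('pics/w28z.png',cv2.resize(im[160:260,240:330],None,fx=6.6,fy=6,interpolation=0))
def circ(c,r,z,n=72):
    th=np.linspace(0,2*np.pi,n);return np.c_[c[0]+r*np.cos(th),c[1]+r*np.sin(th),np.full(n,z)]
for nm,r0,z in (('rim',.028,.086),('flT',.024,.09),('flB',.024,.086),('top',.02,.122),('foot',.045,.01)):
    r=(proj(p,circ((.491,-.019),r0,z))-(240,160)+.5)*(6.6,6);print(nm,r.min(0).round(),r.max(0).round())
"
```

```text
rim [40. 62.] [546. 502.]
flT [ 72. 102.] [513. 485.]
flB [76. 95.] [510. 473.]
top [ 77. 204.] [498. 565.]
foot [ -11. -139.] [614. 417.]
```

View pics/w28z.png

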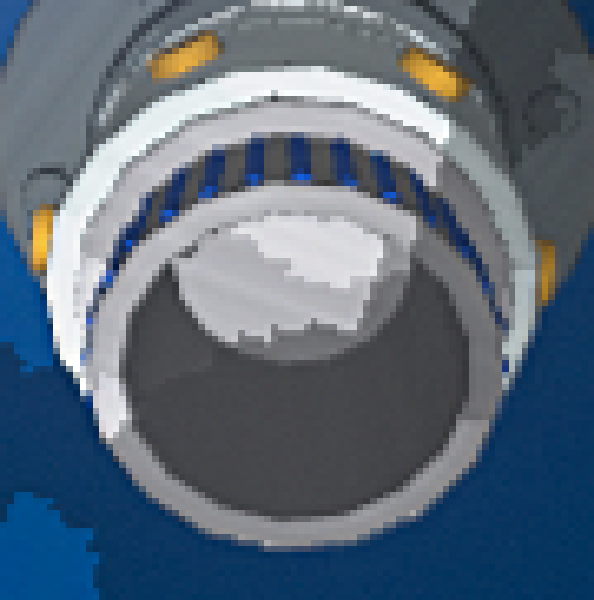

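The cup is down, but both views show it leaning. Its top sits about 2 mm toward -x, so the +x side of the flange is about 2 mm high. I'll turn the jaws along x, bring the tool upright, regrip to square the cup, and press and twist again.

Request:
{"fn": "carry_out", "kwargs": {"targets": "0.3 0 0 -0.02 -1;0.3 0 0 -0.02 -1;0.3 0 0 -0.02 -1;0.3 0 0 -0.02 -1;0.3 0 0 -0.01 -1;0.3 0 0 -0.01 -1;0.3 0 0 0 -1;0.3 0 0 0 -1"}}

```text
time_s: 35.65
tool_pos: [0.4898, -0.0184, 0.1923]
orientation: [0.286, 0.958, -0.001, 0.014]
ft_force: [-0.0, 0.7, -0.5]
finger_gap: 0.0555
```

Request:
{"fn": "carry_out", "kwargs": {"targets": "0.3 0 0 0 -1;0.3 0 0 0 -1;0.3 0 0 0 -1;0.3 0 0 0 -1;0.3 0 0 0 -1;0.3 0 0 0 -1"}}

```text
time_s: 36.25
tool_pos: [0.4882, -0.0179, 0.1847]
orientation: [0.018, 1.0, -0.003, 0.009]
ft_force: [0.0, -0.4, -0.2]
finger_gap: 0.0558
```

```bash
python3 -c "
from h import *
tl(2);st()"
```

```text
36.25 [ 0.4882 -0.0179  0.1847] tilt 0.0191 dq [ 0.01 -0.02 -0.01]
36.3 [ 0.4881 -0.0179  0.1845] tilt 0.0186 dq [-0.  0.  0.]
36.35 [ 0.4881 -0.0179  0.1847] tilt 0.0188 dq [-0.    0.01  0.01]
t 36.35 pos [ 0.4881 -0.0179  0.1847] xang 177.8 tilt [ 0.0178 -0.0068] q [-0.199  0.137 -0.229  1.186 -0.003 -1.731] F [ 0.43  1.06 -0.55] M [-0.04  0.01  0.04] gap 0.0557
```

Request:
{"fn": "carry_out", "kwargs": {"targets": "0.3 0 0 -0.1 0;0.3 0 0 0.08 0"}}

```text
time_s: 36.55
tool_pos: [0.4912, -0.0184, 0.1995]
orientation: [0.022, 1.0, -0.004, 0.012]
ft_force: [3.6, -0.2, -0.2]
finger_gap: 0.0555
```

```bash
python3 -c "
from h import *
tl(2)"
```

```text
36.55 [ 0.4912 -0.0184  0.1995] tilt 0.0253 dq [ 0.26 -1.21 -1.23]
36.6 [ 0.4805 -0.0164  0.1834] tilt -0.0003 dq [ 0.06 -0.14  0.11]
36.65 [ 0.4778 -0.0158  0.1829] tilt -0.0066 dq [-0.01  0.05  0.07]
```

Request:
{"fn": "carry_out", "kwargs": {"targets": "0.3 0 0 -0.1 0;0.3 0 0 0.08 0"}}

```text
time_s: 36.85
tool_pos: [0.4802, -0.0162, 0.1979]
orientation: [0.024, 1.0, -0.001, -0.001]
ft_force: [3.4, -0.5, -0.2]
finger_gap: 0.0554
```

```bash
python3 -c "
from h import *
tl(3);to((.490,-.019,.15))"
```

```text
36.85 [ 0.4802 -0.0162  0.1979] tilt -0.0025 dq [ 0.23 -1.22 -1.21]
36.9 [ 0.4694 -0.0141  0.1823] tilt -0.0276 dq [ 0.06 -0.13  0.11]
36.95 [ 0.467  -0.0136  0.1821] tilt -0.0332 dq [-0.01  0.06  0.06]
37.0 [ 0.4682 -0.0138  0.1838] tilt -0.0307 dq [-0.02  0.07  0.01]
t 37.0 pos [ 0.4682 -0.0138  0.1838] xang 177.3 tilt [-0.0307  0.0032] q [-0.199  0.143 -0.225  1.234 -0.003 -1.723] F [-0.68  0.35  1.12] M [ 0.02 -0.04 -0.03] gap 0.0557
tool mm [-23.   -4.2  33.1] units [-0.046  -0.0084  0.0661]
```

Request:
{"fn": "carry_out", "kwargs": {"targets": "0.3 -0.044 -0.009 0.07 0"}}

```text
time_s: 37.1
tool_pos: [0.4912, -0.0194, 0.1527]
orientation: [0.023, 1.0, 0.001, -0.012]
ft_force: [2.9, -0.4, 0.2]
finger_gap: 0.0554
```

```bash
python3 -c "
from h import *
tl(3);to((.489,-.019,.115))"
```

```text
37.1 [ 0.4912 -0.0194  0.1527] tilt -0.0229 dq [ 0.65 -0.23 -0.85]
37.15 [ 0.4913 -0.02    0.1446] tilt -0.0303 dq [-0.   -0.03  0.11]
37.2 [ 0.4891 -0.0195  0.1458] tilt -0.0337 dq [-0.05  0.03  0.1 ]
37.25 [ 0.4886 -0.0193  0.1473] tilt -0.0334 dq [-0.04  0.02  0.04]
t 37.25 pos [ 0.4886 -0.0193  0.1473] xang 177.3 tilt [-0.0333  0.0037] q [-0.202  0.203 -0.242  1.158 -0.003 -1.725] F [0.45 1.   0.4 ] M [ 0.03 -0.   -0.  ] gap 0.0553
tool mm [-1.4  0.2 32.3] units [-0.0029  0.0005  0.0646]
```

Request:
{"fn": "carry_out", "kwargs": {"targets": "0.3 -0.003 0 0.075 0"}}

```text
time_s: 37.35
tool_pos: [0.4934, -0.0201, 0.1148]
orientation: [0.024, 1.0, 0.001, -0.012]
ft_force: [1.4, 0.0, -0.1]
finger_gap: 0.0556
```

```bash
python3 -c "
from h import *
tl(3);to((.489,-.019,.073))"
```

```text
37.35 [ 0.4934 -0.0201  0.1148] tilt -0.0235 dq [ 0.31 -0.7  -0.96]
37.4 [ 0.488  -0.019   0.1068] tilt -0.0356 dq [ 0.   -0.02  0.14]
37.45 [ 0.4865 -0.0187  0.1081] tilt -0.0387 dq [-0.03  0.06  0.08]
37.5 [ 0.4874 -0.0189  0.1099] tilt -0.0367 dq [-0.03  0.05  0.02]
t 37.5 pos [ 0.4874 -0.0189  0.1099] xang 177.3 tilt [-0.0365  0.0044] q [-0.201  0.229 -0.306  1.072 -0.003 -1.725] F [ 0.44  0.39 -0.5 ] M [-0.01 -0.04 -0.02] gap 0.0554
tool mm [-3.  -0.2 36.8] units [-0.0059 -0.0003  0.0736]
```

Request:
{"fn": "carry_out", "kwargs": {"targets": "0.3 -0.005 0 0.073 0"}}

```text
time_s: 37.6
tool_pos: [0.4934, -0.0197, 0.0789]
orientation: [0.024, 1.0, 0.001, -0.013]
ft_force: [2.2, 0.2, 0.4]
finger_gap: 0.0557
```

```bash
python3 -c "
from h import *
tl(3);to((.489,-.019,.073))
im=imaging.snapshot('scene')[:,:,::-1];cv2.imwrite('pics/s29z.png',cv2.resize(im[165:245,260:340],None,fx=7.5,fy=7.5,interpolation=0))
tl(0)"
```

```text
37.6 [ 0.4934 -0.0197  0.0789] tilt -0.0261 dq [ 0.36 -0.59 -0.91]
37.65 [ 0.4883 -0.0187  0.0715] tilt -0.0372 dq [ 0.   -0.02  0.14]
37.7 [ 0.4868 -0.0184  0.0726] tilt -0.0404 dq [-0.03  0.05  0.07]
37.75 [ 0.4876 -0.0186  0.074 ] tilt -0.0388 dq [-0.02  0.04  0.02]
t 37.75 pos [ 0.4876 -0.0186  0.074 ] xang 177.3 tilt [-0.0386  0.0048] q [-0.201  0.262 -0.359  0.989 -0.003 -1.724] F [0.42 0.1  0.98] M [0.03 0.02 0.04] gap 0.0555
tool mm [-1.4 -0.4  1. ] units [-0.0029 -0.0008  0.002 ]
37.8 [ 0.4887 -0.0188  0.075 ] tilt -0.0366 dq [-0.01  0.02 -0.01]
```

View pics/s29z.png

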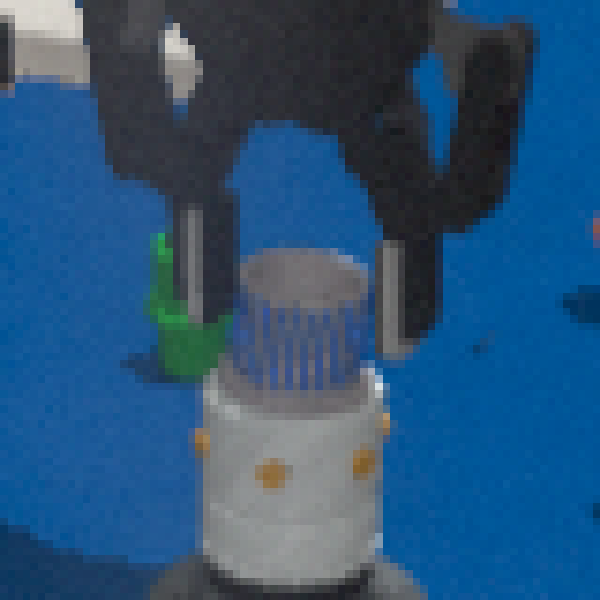

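Request:
{"fn": "carry_out", "kwargs": {"targets": "-1 0 0 0.002 0;-1 0 0 0 0;-1 0 0 0 0", "grip_force": 70}}

```text
time_s: 38.1
tool_pos: [0.4895, -0.019, 0.0774]
orientation: [0.024, 1.0, 0.001, -0.017]
ft_force: [2.3, -0.0, -13.7]
finger_gap: 0.0379
```

```bash
python3 -c "
from h import *
st()"
```

```text
t 38.1 pos [ 0.4895 -0.019   0.0774] xang 177.3 tilt [-0.0341  0.0037] q [-0.201  0.258 -0.354  0.993 -0.003 -1.724] F [  2.34  -0.04 -13.74] M [-0.1  -0.63  0.03] gap 0.0379
```

Request:
{"fn": "carry_out", "kwargs": {"targets": "-1 0 0 0.006 1;-1 0 0 0.006 1;-1 0 0 0.006 1;-1 0 0 0.005 1;-1 0 0 0.005 1"}}

```text
time_s: 38.6
tool_pos: [0.4903, -0.0183, 0.0715]
orientation: [0.245, 0.97, -0.002, -0.014]
ft_force: [-5.2, 0.2, 11.7]
finger_gap: 0.0381
```

```bash
python3 -c "
from h import *
to((.490,-.019,.07))"
```

```text
t 38.6 pos [ 0.4903 -0.0183  0.0715] xang 151.7 tilt [-0.0288  0.0035] q [-0.2    0.261 -0.367  0.972 -0.002 -1.276] F [-5.22  0.22 11.65] M [0.52 1.35 0.61] gap 0.0381
tool mm [-0.1 -0.7  1.5] units [-0.0001 -0.0014  0.0029]
```

Request:
{"fn": "carry_out", "kwargs": {"targets": "-1 0.002 0 0.005 -1;-1 0.001 0 0.005 -1;-1 0 0 0.005 -1;-1 0 0 0.005 -1;-1 0 0 0.005 -1;-1 0 0 0.005 -1"}}

```text
time_s: 39.2
tool_pos: [0.4898, -0.019, 0.0708]
orientation: [-0.02, 1.0, -0.0, -0.01]
ft_force: [-5.8, 0.1, 14.3]
finger_gap: 0.0381
```

```bash
python3 -c "
from h import *
st()
im=imaging.snapshot('scene')[:,:,::-1];cv2.imwrite('pics/s30z.png',cv2.resize(im[165:245,260:340],None,fx=7.5,fy=7.5,interpolation=0))
st()"
```

```text
t 39.2 pos [ 0.4898 -0.019   0.0708] xang -177.7 tilt [-0.0207 -0.0009] q [-0.199  0.253 -0.378  0.959 -0.005 -1.81 ] F [-5.84  0.08 14.28] M [-0.07  1.74 -0.5 ] gap 0.0381
t 39.25 pos [ 0.4898 -0.019   0.0708] xang -177.5 tilt [-0.0206 -0.0009] q [-0.199  0.253 -0.379  0.959 -0.005 -1.814] F [-5.73  1.15 12.46] M [-0.04  1.72  0.21] gap 0.0384
```

View pics/s30z.png

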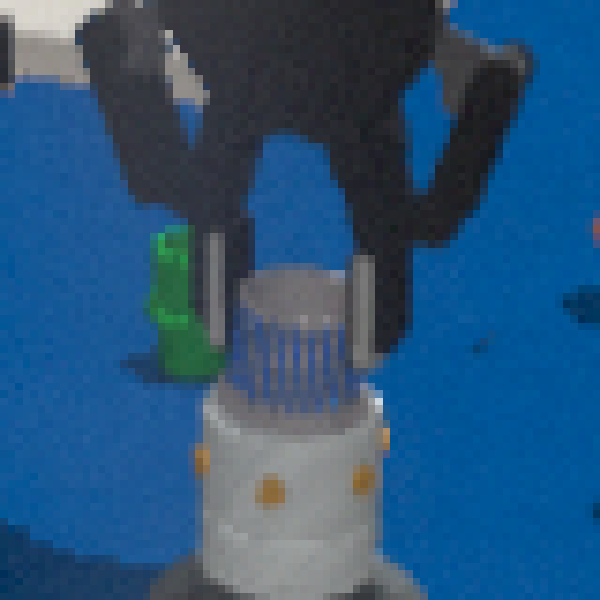

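Request:
{"fn": "carry_out", "kwargs": {"targets": "-1 0 0 -0.003 0;-1 0 0 -0.003 0"}}

```text
time_s: 39.45
tool_pos: [0.4896, -0.0189, 0.077]
orientation: [-0.022, 1.0, -0.0, -0.01]
ft_force: [2.5, -0.9, -17.9]
finger_gap: 0.0381
```

```bash
python3 -c "
from h import *
tl(2);st()"
```

```text
39.45 [ 0.4896 -0.0189  0.077 ] tilt -0.0188 dq [-0.01  0.01  0.03]
39.5 [ 0.4895 -0.0191  0.0768] tilt -0.019 dq [ 0.01 -0.01 -0.01]
39.55 [ 0.4896 -0.0191  0.0766] tilt -0.019 dq [ 0.01 -0.   -0.01]
t 39.55 pos [ 0.4896 -0.0191  0.0766] xang -177.4 tilt [-0.0197 -0.0017] q [-0.199  0.247 -0.372  0.972 -0.006 -1.815] F [-3.22 -0.37  1.53] M [-0.05  0.79  0.01] gap 0.0382
```

Request:
{"fn": "carry_out", "kwargs": {"targets": "0 0 0 0 0;0.3 0 0 0 0;0.3 0 0 0 0;0.3 0 0 -0.03 0;0.3 0 0 -0.06 0;0.3 0 0 -0.06 0"}}

```text
time_s: 40.15
tool_pos: [0.4908, -0.0187, 0.1504]
orientation: [-0.022, 1.0, 0.0, -0.011]
ft_force: [-0.1, -0.1, -0.0]
finger_gap: 0.0555
```

```bash
python3 -c "
from h import *
im=imaging.snapshot('scene')[:,:,::-1];cv2.imwrite('pics/s31z.png',cv2.resize(im[165:245,260:340],None,fx=7.5,fy=7.5,interpolation=0))
imaging.snapshot('top');imaging.snapshot('top')
st()
p=imaging.camera_params('wrist')
im=imaging.snapshot('wrist')[:,:,::-1];cv2.imwrite('pics/w31.png',im)
cv2.imwrite('pics/w31z.png',cv2.resize(im[140:260,230:340],None,fx=6,fy=5,interpolation=0))
def circ(c,r,z,n=72):
    th=np.linspace(0,2*np.pi,n);return np.c_[c[0]+r*np.cos(th),c[1]+r*np.sin(th),np.full(n,z)]
for nm,r0,z in (('rim',.028,.086),('flT',.024,.09),('flB',.024,.086),('top',.02,.122),('foot',.045,.01)):
    r=(proj(p,circ((.491,-.019),r0,z))-(230,140)+.5)*(6,5);print(nm,r.min(0).round(),r.max(0).round())
"
```

```text
t 40.3 pos [ 0.4931 -0.0192  0.1519] xang -177.5 tilt [-0.0165 -0.0013] q [-0.199  0.194 -0.242  1.151 -0.005 -1.814] F [-0.46 -0.52  1.16] M [-0.04 -0.02 -0.01] gap 0.0555
rim [ 84. 170.] [540. 536.]
flT [114. 202.] [511. 521.]
flB [117. 197.] [508. 511.]
top [128. 281.] [508. 582.]
foot [22. 13.] [586. 473.]
```

View pics/s31z.png

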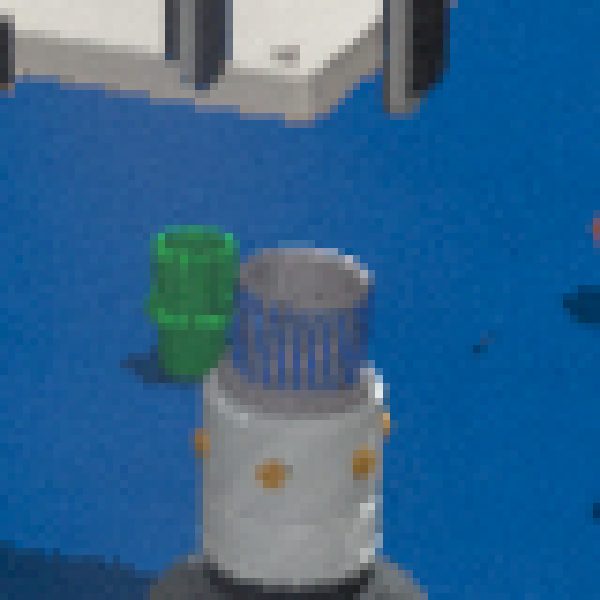

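View pics/w31z.png

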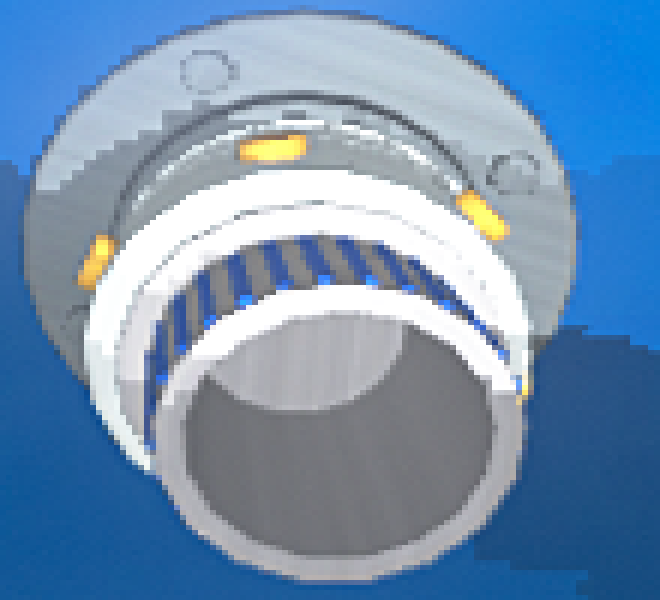

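```bash
python3 -c "
from h import *
im=cv2.imread('pics/w31.png')[165:235,240:325].astype(float)
o=np.clip((im-120)*255/135,0,255).astype(np.uint8)
o=np.clip(((im/255)**3)*255,0,255).astype(np.uint8)
cv2.imwrite('pics/w31e.png',cv2.resize(o,None,fx=9,fy=8.5,interpolation=2))
p=imaging.camera_params('wrist')
def circ(c,r,z,n=25,tx=0):
    th=np.linspace(0,2*np.pi,n);return np.c_[c[0]+r*np.cos(th),c[1]+r*np.sin(th),z+0*th+tx*(r*np.cos(th)+r)]
for nm,r0,z,tx in (('flB',.024,.086,0),('flBtilt',.024,.086,.06),('flT',.024,.09,0),('flTt',.024,.09,.06)):
    r=(proj(p,circ((.491,-.019),r0,z,tx=tx))-(240,165)+.5)*(9,8.5);print(nm,r.round().astype(int)[12:25].tolist())
"
```

```text
flB [[657, 408], [652, 338], [627, 271], [584, 212], [525, 166], [454, 135], [376, 122], [297, 129], [223, 154], [160, 196], [110, 252], [79, 317], [68, 387]]
flBtilt [[657, 408], [652, 338], [628, 272], [584, 213], [525, 167], [454, 137], [376, 125], [297, 133], [223, 159], [158, 202], [108, 259], [76, 325], [65, 396]]
flT [[662, 421], [657, 350], [632, 282], [588, 222], [528, 175], [456, 144], [377, 131], [297, 138], [222, 163], [157, 206], [107, 263], [75, 329], [64, 400]]
flTt [[662, 421], [657, 350], [633, 283], [589, 223], [529, 177], [457, 146], [377, 134], [297, 142], [221, 168], [155, 212], [105, 270], [72, 337], [61, 409]]
```

View pics/w31e.png

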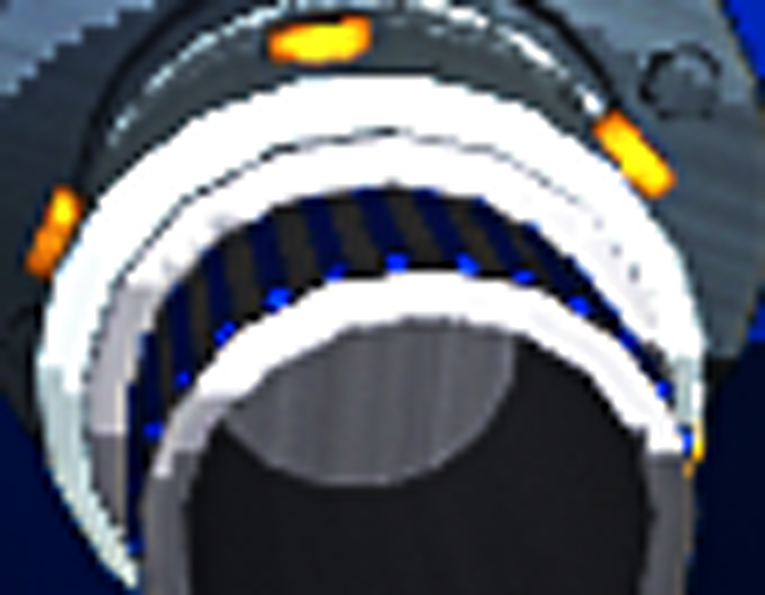

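The cup still leans a little: by the wrist view the top is about 1 mm toward -x relative to the flange. The pull during unloading probably lifted it. I'll do one more regrip, tilted slightly the other way, press and twist, and this time release while still pressing lightly.

Request:
{"fn": "carry_out", "kwargs": {"targets": "0.3 0 0 -0.1 0;0.3 0 0 0.08 0"}}

```text
time_s: 40.55
tool_pos: [0.4951, -0.0195, 0.1639]
orientation: [-0.022, 1.0, -0.001, -0.007]
ft_force: [3.8, -0.7, -0.3]
finger_gap: 0.0556
```

```bash
python3 -c "
from h import *
tl(3);to((.490,-.019,.115))"
```

```text
40.55 [ 0.4951 -0.0195  0.1639] tilt -0.0132 dq [ 0.29 -1.18 -1.23]
40.6 [ 0.4837 -0.0173  0.1485] tilt -0.0384 dq [ 0.06 -0.14  0.12]
40.65 [ 0.4807 -0.0167  0.1479] tilt -0.0453 dq [-0.01  0.05  0.07]
40.7 [ 0.4815 -0.0168  0.1493] tilt -0.0437 dq [-0.02  0.06  0.02]
t 40.7 pos [ 0.4815 -0.0168  0.1493] xang -177.5 tilt [-0.0437  0.0043] q [-0.199  0.198 -0.245  1.172 -0.004 -1.814] F [ 0.79  0.44 -0.08] M [-0.03 -0.07 -0.03] gap 0.0554
tool mm [-9.9 -2.8 33.9] units [-0.0197 -0.0055  0.0679]
```

Request:
{"fn": "carry_out", "kwargs": {"targets": "0.3 -0.022 -0.005 0.072 0"}}

```text
time_s: 40.8
tool_pos: [0.4938, -0.0191, 0.1162]
orientation: [-0.022, 1.0, 0.002, -0.018]
ft_force: [2.1, -0.3, -0.2]
finger_gap: 0.0554
```

```bash
python3 -c "
from h import *
tl(3);to((.4905,-.019,.073))"
```

```text
40.8 [ 0.4938 -0.0191  0.1162] tilt -0.0366 dq [ 0.49 -0.49 -0.9 ]
40.85 [ 0.4904 -0.0186  0.1081] tilt -0.0472 dq [ 0.   -0.02  0.13]
40.9 [ 0.4887 -0.0183  0.1095] tilt -0.0504 dq [-0.04  0.05  0.09]
40.95 [ 0.4892 -0.0184  0.1114] tilt -0.0489 dq [-0.03  0.04  0.03]
t 40.95 pos [ 0.4892 -0.0184  0.1114] xang -177.5 tilt [-0.0488  0.0053] q [-0.199  0.242 -0.286  1.092 -0.004 -1.814] F [0.04 1.05 0.49] M [-0.02 -0.06  0.05] gap 0.0553
tool mm [-3.2 -1.  38.3] units [-0.0063 -0.002   0.0766]
```

Request:
{"fn": "carry_out", "kwargs": {"targets": "0.3 -0.006 -0.002 0.076 0"}}

```text
time_s: 41.05
tool_pos: [0.4948, -0.0198, 0.078]
orientation: [-0.022, 1.0, 0.002, -0.02]
ft_force: [1.8, -0.9, -0.3]
finger_gap: 0.0556
```

```bash
python3 -c "
from h import *
tl(4)"
```

```text
41.05 [ 0.4948 -0.0198  0.078 ] tilt -0.0395 dq [ 0.39 -0.63 -0.96]
41.1 [ 0.4893 -0.0189  0.0701] tilt -0.0515 dq [ 0.   -0.02  0.15]
41.15 [ 0.4878 -0.0185  0.0714] tilt -0.0546 dq [-0.03  0.06  0.08]
41.2 [ 0.4887 -0.0187  0.0732] tilt -0.0527 dq [-0.03  0.05  0.02]
41.25 [ 0.49   -0.0189  0.0744] tilt -0.0499 dq [-0.02  0.03 -0.  ]
```

Request:
{"fn": "carry_out", "kwargs": {"targets": "-0.05 -0.001 0 0.004 0;-1 0 0 0.002 0;-1 0 0 0.002 0", "grip_force": 70}}

```text
time_s: 41.55
tool_pos: [0.4908, -0.0191, 0.0754]
orientation: [-0.022, 0.999, 0.003, -0.024]
ft_force: [-2.5, 0.0, 2.7]
finger_gap: 0.0381
```

```bash
python3 -c "
from h import *
st()"
```

```text
t 41.55 pos [ 0.4908 -0.0191  0.0754] xang -177.4 tilt [-0.0473  0.0042] q [-0.199  0.273 -0.339  1.005 -0.005 -1.814] F [-2.47  0.01  2.74] M [ 0.05  0.73 -0.07] gap 0.0381
```

Request:
{"fn": "carry_out", "kwargs": {"targets": "-1 0 0 0.004 1;-1 0 0 0.005 1;-1 0 0 0.005 1;-1 0 0 0.005 1;-1 0 0 0.005 1"}}

```text
time_s: 42.05
tool_pos: [0.4911, -0.0193, 0.0702]
orientation: [0.2, 0.98, -0.003, -0.021]
ft_force: [-4.4, 1.4, 12.8]
finger_gap: 0.0382
```

```bash
python3 -c "
from h import *
st()"
```

```text
t 42.05 pos [ 0.4911 -0.0193  0.0702] xang 156.9 tilt [-0.0424  0.0019] q [-0.198  0.274 -0.352  0.986 -0.006 -1.366] F [-4.42  1.4  12.79] M [0.45 1.51 0.49] gap 0.0382
```

Request:
{"fn": "carry_out", "kwargs": {"targets": "-1 0 0 0.003 -1;-1 0 0 0.003 -1;-1 0 0 0.003 -1;-1 0 0 0.003 -1;-1 0 0 0.003 -1"}}

```text
time_s: 42.55
tool_pos: [0.491, -0.0192, 0.0714]
orientation: [-0.021, 1.0, 0.001, -0.019]
ft_force: [-5.1, -0.5, 10.6]
finger_gap: 0.0378
```

```bash
python3 -c "
from h import *
st()
im=imaging.snapshot('scene')[:,:,::-1];cv2.imwrite('pics/s32z.png',cv2.resize(im[165:245,260:340],None,fx=7.5,fy=7.5,interpolation=0))
"
```

```text
t 42.55 pos [ 0.491  -0.0192  0.0714] xang -177.5 tilt [-0.0373  0.0013] q [-0.198  0.269 -0.356  0.983 -0.006 -1.812] F [-5.13 -0.53 10.64] M [ 0.03  1.45 -0.54] gap 0.0378
```

View pics/s32z.png

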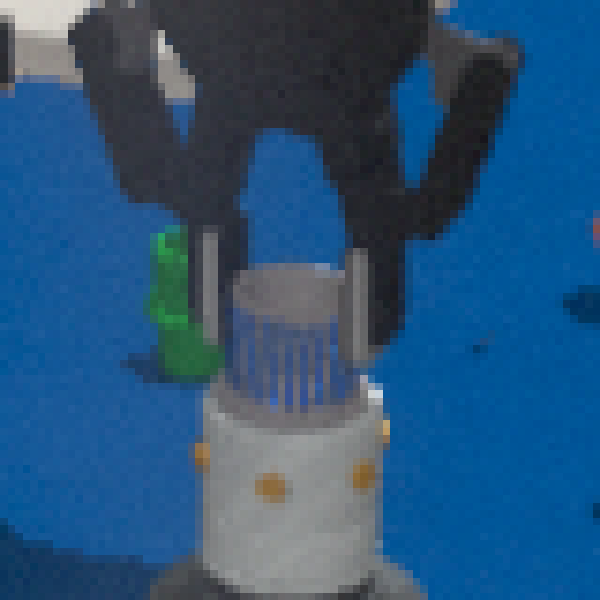

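Request:
{"fn": "carry_out", "kwargs": {"targets": "0 0 0 0 0;0.3 0 0 0 0;0.3 0 0 0 0;0.3 0 0 -0.03 0;0.3 0 0 -0.06 0;0.3 0 0 -0.06 0"}}

```text
time_s: 43.2
tool_pos: [0.4933, -0.0189, 0.1463]
orientation: [-0.023, 1.0, 0.002, -0.019]
ft_force: [-1.0, -0.6, -0.4]
finger_gap: 0.0557
```

```bash
python3 -c "
from h import *
im=imaging.snapshot('scene')[:,:,::-1];cv2.imwrite('pics/s33z.png',cv2.resize(im[165:245,260:340],None,fx=7.5,fy=7.5,interpolation=0))
imaging.snapshot('top');imaging.snapshot('top')
st()
p=imaging.camera_params('wrist')
im=imaging.snapshot('wrist')[:,:,::-1];cv2.imwrite('pics/w33.png',im)
o=np.clip(((im/255.)**2.5)*255,0,255).astype(np.uint8)
cv2.imwrite('pics/w33z.png',cv2.resize(o[140:260,230:340],None,fx=6,fy=5,interpolation=0))
def circ(c,r,z,n=72):
    th=np.linspace(0,2*np.pi,n);return np.c_[c[0]+r*np.cos(th),c[1]+r*np.sin(th),np.full(n,z)]
for nm,r0,z in (('rim',.028,.086),('flT',.024,.09),('flB',.024,.086),('top',.02,.122),('foot',.045,.01)):
    r=(proj(p,circ((.491,-.019),r0,z))-(230,140)+.5)*(6,5);print(nm,r.min(0).round(),r.max(0).round())
"
```

```text
t 43.35 pos [ 0.4956 -0.0194  0.1478] xang -177.3 tilt [-0.0332  0.0013] q [-0.198  0.216 -0.225  1.162 -0.005 -1.815] F [-0.29 -0.45 -0.28] M [ 0.06  0.   -0.04] gap 0.0555
rim [ 93. 175.] [556. 546.]
flT [124. 209.] [528. 531.]
flB [126. 203.] [523. 521.]
top [145. 290.] [532. 596.]
foot [20. 14.] [590. 479.]
```

View pics/s33z.png

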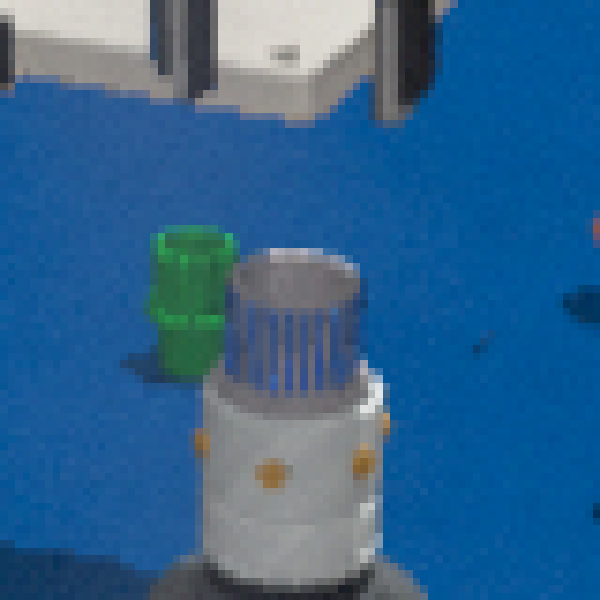

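View pics/w33z.png

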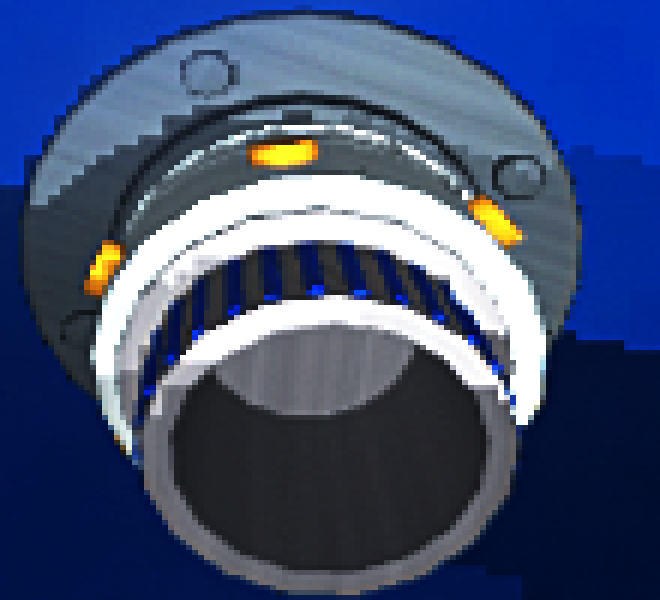

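Request:
{"fn": "carry_out", "kwargs": {"targets": "0 -0.06 0 0 0;0 -0.07 0 0 0;0 -0.06 0 0 0;0 0 0 0.06 0;0 0 0 0.06 0;0 0 0 0.06 0"}}

```text
time_s: 44.0
tool_pos: [0.5895, -0.0141, 0.0464]
orientation: [-0.023, 1.0, 0.001, -0.018]
ft_force: [-0.1, -0.5, -0.5]
finger_gap: 0.0428
```

```bash
python3 -c "
from h import *
imaging.snapshot('top');imaging.snapshot('top')
st()
p=imaging.camera_params('wrist');np.save('w34.npy',p['cam_to_world'])
im=imaging.snapshot('wrist')[:,:,::-1];cv2.imwrite('pics/w34.png',im)
print(proj(p,[(.491,-.019,.086),(.491,-.019,.122)]))"
```

```text
t 44.1 pos [ 0.5844 -0.0134  0.0427] xang -177.4 tilt [-0.0459  0.0037] q [-0.158  0.464 -0.14   1.012 -0.004 -1.775] F [-1.77  0.39 -0.51] M [ 0.04 -0.02  0.  ] gap 0.0424
[[501.84231985 274.26800476]
 [578.34232633 325.36245772]]
```

View pics/w34.png

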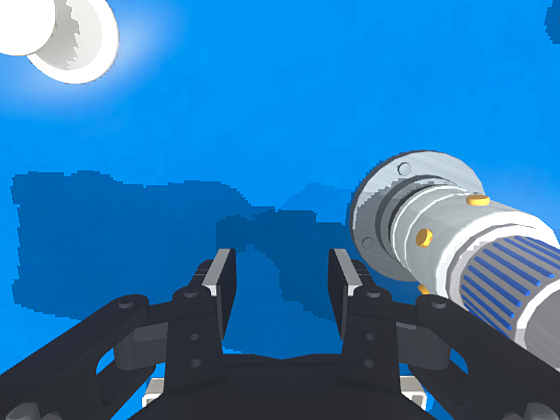

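```bash
python3 -c "
from h import *
p=imaging.camera_params('wrist');p['cam_to_world']=np.load('w34.npy')
im=cv2.imread('pics/w34.png');o=np.clip(((im/255.)**2.5)*255,0,255).astype(np.uint8)
x0,y0=420,190
def circ(c,r,z,n=36):
    th=np.linspace(0,2*np.pi,n,endpoint=False);return np.c_[c[0]+r*np.cos(th),c[1]+r*np.sin(th),np.full(n,z)]
z=cv2.resize(o[y0:y0+120,x0:x0+140],None,fx=5.5,fy=5,interpolation=0)
cv2.imwrite('pics/w34z.png',z)
z2=z.copy()
for r0,zz,c in ((.028,.086,(0,0,255)),(.024,.086,(0,255,0)),(.024,.09,(255,0,255)),(.02,.09,(0,255,255))):
    for q in ((proj(p,circ((.4915,-.019),r0,zz))-(x0,y0)+.5)*(5.5,5)): cv2.circle(z2,(int(q[0]),int(q[1])),2,c,-1)
cv2.imwrite('pics/w34o.png',z2)"
```

```text
(no output)
```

View pics/w34z.png

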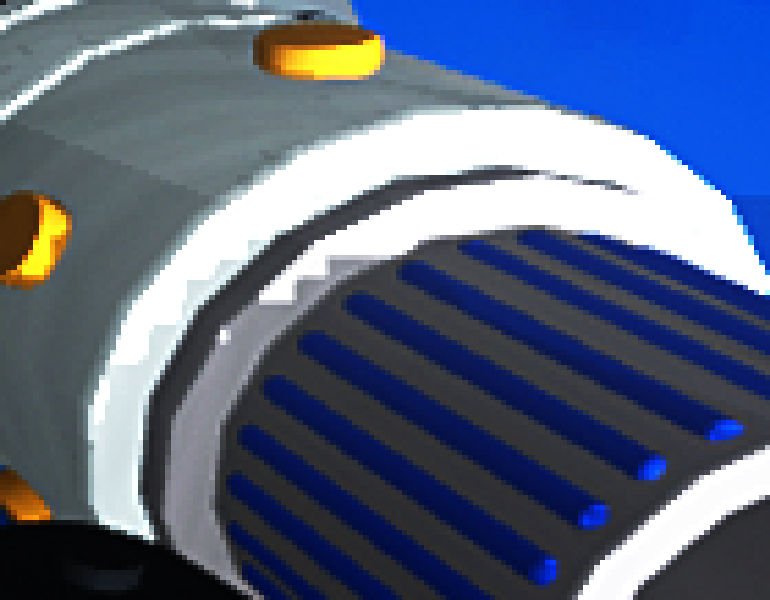

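View pics/w34o.png

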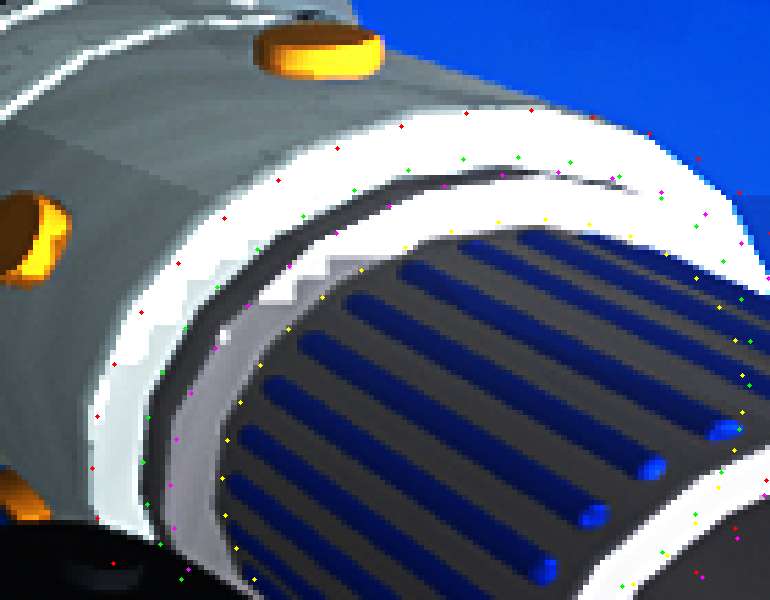

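```bash
python3 -c "
from h import *
p=imaging.camera_params('wrist');p['cam_to_world']=np.load('w34.npy')
im=cv2.imread('pics/w34.png');x0,y0=440,220
def circ(c,r,z,n=48):
    th=np.linspace(0,2*np.pi,n,endpoint=False);return np.c_[c[0]+r*np.cos(th),c[1]+r*np.sin(th),np.full(n,z)]
z=cv2.resize(im[y0:y0+140,x0:560],None,fx=5.5,fy=4.2,interpolation=0)
for r0,zz,c in ((.02,.122,(0,0,255)),(.024,.09,(255,0,255)),(.02,.09,(0,255,255))):
    for q in ((proj(p,circ((.492,-.0185),r0,zz))-(x0,y0)+.5)*(5.5,4.2)): cv2.circle(z,(int(q[0]),int(q[1])),2,c,-1)
cv2.imwrite('pics/w34p.png',z)"
```

```text
(no output)
```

View pics/w34p.png

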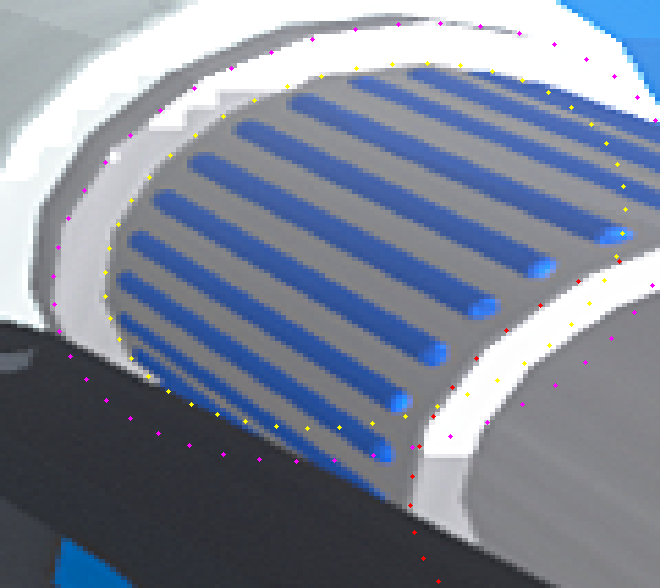

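Request:
{"fn": "carry_out", "kwargs": {"targets": "0 -0.02 0 -0.05 0;0 0 0 -0.08 0;0 0 0 -0.08 0;0 0 0 -0.06 0"}}

```text
time_s: 44.55
tool_pos: [0.5987, -0.0132, 0.1828]
orientation: [-0.023, 0.999, 0.003, -0.026]
ft_force: [1.0, -0.5, 0.6]
finger_gap: 0.043
```

```bash
python3 -c "
from h import *
im=imaging.snapshot('scene')[:,:,::-1];cv2.imwrite('pics/s40.png',im);st()"
```

```text
t 44.6 pos [ 0.6013 -0.0136  0.1884] xang -177.4 tilt [-0.0436  0.0034] q [-0.154  0.41   0.146  1.35  -0.003 -1.77 ] F [ 1.81 -1.48  3.94] M [-0.01 -0.16  0.  ] gap 0.0426
```

View pics/s40.png

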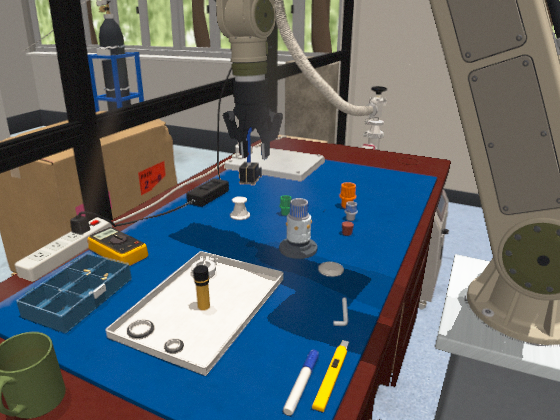

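The final scene view shows the mandrel standing in the tray at (202,288), the cup seated in the holder at (298,222), and the reducer, stopper and flange where they started. The robot touches nothing, so I'm handing in.

```bash
python3 -c "
from plant import job
print(job.close_job())"
```

```text
the job is handed in; nothing more can be done
None
```

The mandrel now stands in the middle of the tray, and the blue-grip cup is seated in the holder. I handed the job in at about 45 s, with the gripper clear of everything.

**Last checks:**
- **Cup:** In a close oblique wrist view, the flange edges and top ring match a flush, upright cup to within about 1 mm. The far (-x) side of the rim was not seen directly; that it is level there follows only from the cup standing upright.
- **Mount:** It is back at its free height. The highest press I read was about 14 N plus the cup's weight, which is roughly 6.4 mm by the given spring rate. That is close to the 7 mm limit, and forces were only read at the end of each move.
- **Bystanders:** The reducer, stopper and flange look unmoved in the final scene picture.

**What went wrong along the way:**
- **First grasp missed:** The fingers closed above the mandrel's head and pressed lightly on it. The cameras showed the finger ends about 25 mm behind the reported TCP, so I corrected for that and regripped.
- **Tool tilt:** The tool's tilt drifted during moves, and the cup first seated leaning by about 2 mm at its top. I regripped it three times in all; the third left it upright.
- **Pulling on the cup:** Unloading and regripping pulled up on it three times, by about 14 to 18 N.

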